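Reload the drying rack with washed mould straps

TASK

First slide the blower's switch off (away from the pilot lamp), before handling any strap; then take the dry straps off the drying rack and lay them flat in the grey tray, and hang every washed strap from the drain mat on the rack by its large hole, each on a peg of its own and back against the bars. With all that done, slide the blower's switch back on, and leave the bottle, hammer and V-block where they are.

Things in the scene. Friction and masses are not known exactly. Their poses are not given: they have to be found in the camera images.
- wet1: Washed strap: flat bright steel bar 130 x 44 x 10 mm, about 0.41 kg, lying on the drain mat at the start; two or three of wet1 to wet3 are present. Origin: centre of its underside; x along its length towards the end with the large hole, y across its width, z through its thickness. Balances 3 mm from the origin towards -x. Both faces are alike: either may be up or outward.
- wet1_hole (a point): Centre of wet1's large hole, half way through its thickness: a round through hole 24 mm across, 41 mm from the bar's origin towards +x, 24 mm from that end. A small bolt hole (11 mm) near the other end does not fit a peg.
- wet2: Washed strap 2: bar and axes as wet1.
- wet2_hole (a point): Centre of the large hole of wet2, as for wet1.
- wet3: Washed strap 3: bar and axes as wet1.
- wet3_hole (a point): Centre of the large hole of wet3, as for wet1.
- dry1: Dry strap of the last batch, hanging on peg1 at the start; two or three of dry1 to dry4 are present. Bar and axes as wet1 (only its place tells it from a washed one); as it hangs, x points up the slope and z out along the peg.
- dry2: Dry strap of the last batch, hanging on peg2 at the start; two or three of dry1 to dry4 are present. Bar and axes as wet1 (only its place tells it from a washed one); as it hangs, x points up the slope and z out along the peg.
- dry3: Dry strap of the last batch, hanging on peg3 at the start; two or three of dry1 to dry4 are present. Bar and axes as wet1 (only its place tells it from a washed one); as it hangs, x points up the slope and z out along the peg.
- dry4: Dry strap of the last batch, hanging on peg4 at the start; two or three of dry1 to dry4 are present. Bar and axes as wet1 (only its place tells it from a washed one); as it hangs, x points up the slope and z out along the peg.
- rack: Fixed drying rack: grey blower base 45 mm high (x -90 to 130, y -195 to 195 mm, two fan grilles on top) with a control box as high before it (x -175 to -90, y -50 to 140 mm); over it two cross bars on side posts (12 mm thick, y = +-185 mm, up to z 260 mm), the rear bar higher. Origin: on the bench under its middle; x away from the control box, y to the left, z up.
- peg1: Peg at the -y end of four on the rack's upper bar: steel pin 10 mm thick, 54 mm long, pointing up and forward over the control box, 40 deg from the vertical. Origin: on its axis at the bar's face; z out along the peg, x up the 40 deg slope (up and back), y as the rack's. A hung strap's hole centre lies 5 mm out (z) and about 7 mm down the slope (-x) from it.
- peg2: Peg 2, like peg1, 80 mm from it towards the rack's +y. The pegs' upper bar (rack x 100, z 245 mm) and the lower one, 80 mm down the slope, are round, 16 mm thick, along the rack's y; a hung strap lies flat against both, its plain end 26 mm below the lower bar. Between the bars (64 mm) is free space behind the strap for fingertips.
- peg3: Peg 3, like peg1, 160 mm from it towards the rack's +y.
- peg4: Peg 4, like peg1, 240 mm from it towards the rack's +y.
- switch (a joint): Blower slide switch, in m: 0 is off, 0.014 is on; it moves along the rack's y, on being towards +y, where the small clear pilot lamp is. It snaps over its middle (0.007) and rests at either end; about 4 to 5 N pushes it out of an end. It is on at the start.
- switch_ridge (a point): Middle of the top of the switch's small white ridge on the control box: 8 mm thick along its travel (rack y), 26 mm wide (rack x), standing 10 mm above the box top, which is 45 mm above the bench. It moves with the switch; axes as the rack's.
- mat: Fixed black ribbed rubber drain mat, 360 (x) x 180 (y) x 8 mm high. Origin: centre of its underside.
- tray: Loose grey plastic parts tray, open at the top, 280 (x) x 180 (y) x 45 mm outside, wall and floor 4 mm thick, 0.9 kg. Origin: centre of its underside; x along its long side. Holds the dry straps side by side, each across its short side.
- bottle: White bottle of cleaner, 68 mm thick, 190 mm high, upright. Origin: middle of its underside.
- mallet: Hammer 270 mm long lying on the bench. Origin: under its middle; handle towards its -x.
- vblock: Dark steel V-block 70 x 45 x 42 mm. Origin: centre of its underside.
Things that resemble listed ones, but are neither listed nor needed, are in the scene too. Leave any black or red look-alike of the wet1 alone.

How it is judged:
By the outcome, as a careful person would: the job done as asked, in the order asked, and still so for the second after the job is handed in, with the robot touching nothing.
Of dry1, dry2, dry3, dry4 only 2 to 3 are there at a start; the rules pass over those that are not, and their reading is None.
Of wet1, wet2, wet3 only 2 to 3 are there at a start; the rules pass over those that are not, and their reading is None.
At some moment in a run one of wet1, wet2, wet3 may be knocked a few centimetres aside while the robot is not near it.
Once in a run the grip may slacken for a moment while it holds something.
It also fails if it takes over 210 s, if anything falls off the work surface, if the arm or the gripper's body presses on something with over 40 N, if the wrist force passes 120 N, or if a joint passes its speed limit or range.

ROBOT

A 6-joint arm with a two-finger parallel gripper is mounted at the origin on the work surface. World frame = base frame: x ahead of the robot, y to its left, z up, the work surface at z = 0. Lengths are in m, angles in rad, forces in N, time in s.
With the tool pointing down it reaches from about 0.225 to 0.725 m from the base axis. Payload 3.1 kg.
Tool frame: the origin (TCP) lies at the very end of the fingers, on their centre line; the grasp point (between the pads) lies 19 mm behind it; z points along the fingers, y is the direction in which the jaws open and shut (so a half turn about z gives the same grasp; the last joint's range is limited). The gripper opens to 85 mm and grips with 20 to 120 N. Pads are 22 mm wide; open, the fingers measure 114 mm over their backs; the gripper's body (76 mm by 85 mm) begins 54 mm behind the grasp point. The pads swing forward as they close: fully open they stand 13 mm farther back than shut.
Start: joints at [1.118, 0.048, 0.099, 1.622, 0, 1.443], TCP at [0.168, 0.498, 0.2] pointing down, gripper open.
Joint ranges: [-2.91, 2.91], [-0.99, 1.94], [-1.21, 1.42], [-2.12, 2.29], [-1.49, 1.47], [-3.14, 3.14]. Speed limits (rad/s): [2.79, 2.79, 3.14, 3.14, 3.14, 3.14].

INTERFACE

Orientations are given as a unit quaternion [x, y, z, w].
In Python, from plant import * gives the robot as it stands.
- The arm moves only by the shell command python3 -m pendant 'ROWS' [FORCE]. ROWS is JSON, a list of rows, each an object of numbers: "fingers": the opening, from -1 (shut) to 1 (fully open), so that 0 is half open; "dx", "dy", "dz": the shift along the world's x, y, z in m; "rx", "ry", "rz": the turn, a rotation vector about the world's x, y, z in degrees. In form: [{"fingers": .., "dx": .., "dy": .., "dz": .., "rx": .., "ry": .., "rz": ..}, ...]. A call has 1 to 8 rows; each row shifts and turns the commanded pose from where the row before left it; what a row does not reach is not made up. A row lasts 1/8 s, in which the tool goes at most 62.5 mm and 10.7 degrees, less where a joint would pass 70% of its speed; a pose out of reach is approached as far as the arm can. A call is refused whole if a number of a shift passes 0.0625 or a number of a turn 10.7, either way. A call with a gripper value outside its range is refused whole. The fingers move at their own pace and stop on an object; FORCE is the grip in N (left out, the last holds). Time passes only in rows, so rows that do not move let the fingers close. It gives the time, the measured TCP pose, the force and the opening at its end, in the units of the state.
- observe(): the state, without advancing time (a new reading comes with each control period).
- snapshot(name): name is "side" or "top"; returns a dict with "frame" (480x640x3 uint8, red, green, blue), "intrinsics" (3x3 intrinsics, pixels), "D" ([k1, k2, p1, p2, k3] as OpenCV has them; the pictures are not rectified), "R" (3x3) and "t" (3): a world point X has camera coordinates R X + t. Camera axes: x right, y down, z forward; pixel columns grow to the right and rows downward; lengths in m; the calibration is good to about 2 mm. A picture is of the moment at which its call begins. There is no depth.
- hand_in(): hands the job in, once; it reports no verdict.
The state is a dict: "time_s": time; "joint_pos": joint angles; "dq": joint speeds; "joint_efforts": joint torques, N m; "tool_pos": TCP position; "tool_rot": TCP orientation; "ft_force": force on the tool from outside, world axes, zero at the start; "torque": the same for the moment, N m; "opening": finger opening in m.
Only numpy, scipy, OpenCV 4.12 (cv2) and the standard library are available. Lean on these libraries where they do the work, as an engineer would, in place of code of your own. Each camera call takes 0.05 s, during which the arm holds its last target.

## Working session

There is one attempt and no reset: what is moved stays moved. The work goes in short steps, Python scripts to look and compute and a shell command to move; the robot and the scene stay as the last step left them, time stands still between calls to the robot, and variables do not carry over. Pictures are saved under pics/ and viewed, and the job is handed in when it is done.

```bash
ls; mkdir -p pics; cat > h.py <<'E'
from plant import *
import numpy as np, cv2
from scipy.spatial.transform import Rotation as Ro
def snap(n,fn=None):
    s=snapshot(n)
    if fn: cv2.imwrite('pics/'+fn,s['frame'][:,:,::-1])
    return s
def ray(s,uv):
    K=np.array(s['intrinsics'],float);D=np.array(s['D'],float)
    p=cv2.undistortPoints(np.array(uv,float).reshape(-1,1,2),K,D).reshape(-1,2)
    R=np.array(s['R']);t=np.array(s['t'])
    d=np.c_[p,np.ones(len(p))]@R
    return -R.T@t,d
def onz(s,uv,z):
    c,d=ray(s,uv)
    return c+d*((z-c[2])/d[:,2])[:,None]
def proj(s,X):
    R=np.array(s['R']);t=np.array(s['t'])
    return cv2.projectPoints(np.array(X,float).reshape(-1,1,3),cv2.Rodrigues(R)[0],t,np.array(s['intrinsics'],float),np.array(s['D'],float))[0].reshape(-1,2)
def st():
    o=observe();print({k:np.round(v,4).tolist() for k,v in o.items()})
E
python3 - <<'E'
from h import *
st()
for n in('side','top'):
    s=snap(n,n+'0.png');print(n,np.round(s['intrinsics'],1).tolist(),s['D'],np.round(s['R'],3).tolist(),np.round(s['t'],3), -np.array(s['R']).T@s['t'])
E
```

```text
pics
{'time_s': 0.0, 'joint_pos': [1.1182, 0.0487, 0.0976, 1.622, 0.0, 1.443], 'dq': [-0.0009, -0.0014, 0.0003, 0.0004, 0.0, -0.0002], 'joint_efforts': [0.0008, -33.878, 32.0016, 0.0202, 0.0001, 0.0], 'tool_pos': [0.1672, 0.4969, 0.1991], 'tool_rot': [0.1617, 0.9868, -0.0011, -0.0003], 'ft_force': [-0.2417, 0.3025, 0.1289], 'torque': [0.0464, 0.025, 0.0152], 'opening': 0.0855}
side [[578.3, 0.0, 313.9], [0.0, 578.3, 237.2], [0.0, 0.0, 1.0]] [-0.03827253  0.          0.          0.          0.        ] [[-0.863, -0.506, -0.007], [-0.249, 0.436, -0.865], [0.44, -0.744, -0.502]] [0.5   0.3   1.892] [-0.32732489  1.53034122  1.21307008]
top [[574.9, 0.0, 326.3], [0.0, 574.9, 242.0], [0.0, 0.0, 1.0]] [-0.1337964  0.         0.         0.         0.       ] [[0.012, -1.0, 0.014], [-0.988, -0.014, -0.151], [0.151, -0.012, -0.988]] [-0.055  0.58   1.72 ] [ 0.3145386  -0.02709115  1.78830397]
```

View pics/side0.png

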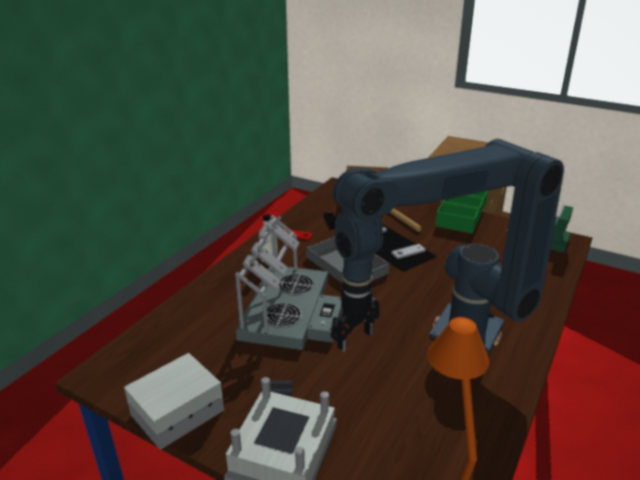

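View pics/top0.png

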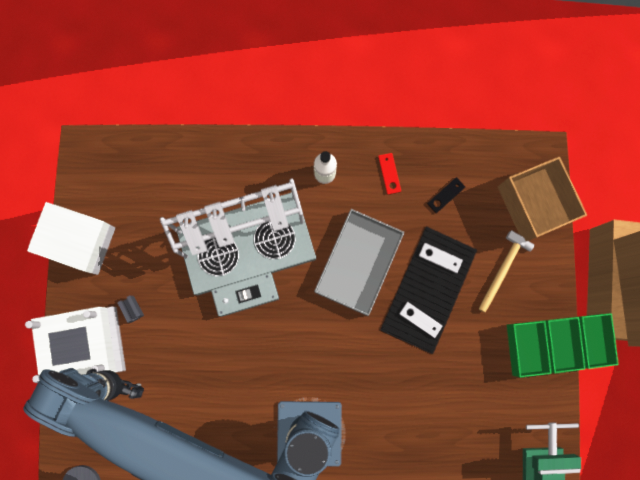

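```bash
python3 - <<'E'
import cv2
a=cv2.imread('pics/top0.png')
cv2.imwrite('pics/c1.png',cv2.resize(a[170:330,150:330],None,fx=4.4,fy=3.7*1.0,interpolation=cv2.INTER_CUBIC) if 0 else cv2.resize(a[170:320,150:330],None,fx=4,fy=4,interpolation=cv2.INTER_CUBIC))
cv2.imwrite('pics/c2.png',cv2.resize(a[200:360,305:485],None,fx=3.7,fy=3.7,interpolation=cv2.INTER_CUBIC))
b=cv2.imread('pics/side0.png')
cv2.imwrite('pics/c3.png',cv2.resize(b[200:360,225:445],None,fx=3.6,fy=3.6,interpolation=cv2.INTER_CUBIC))
E
```

```text
(no output)
```

View pics/c1.png

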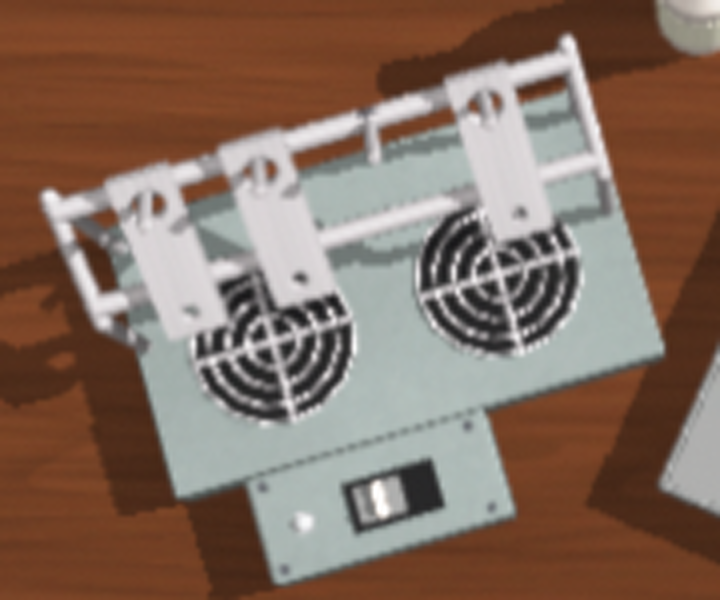

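View pics/c2.png

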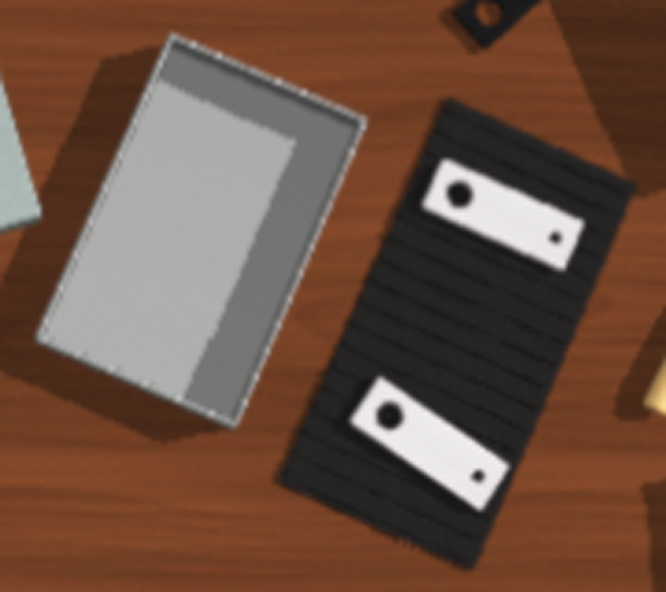

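View pics/c3.png

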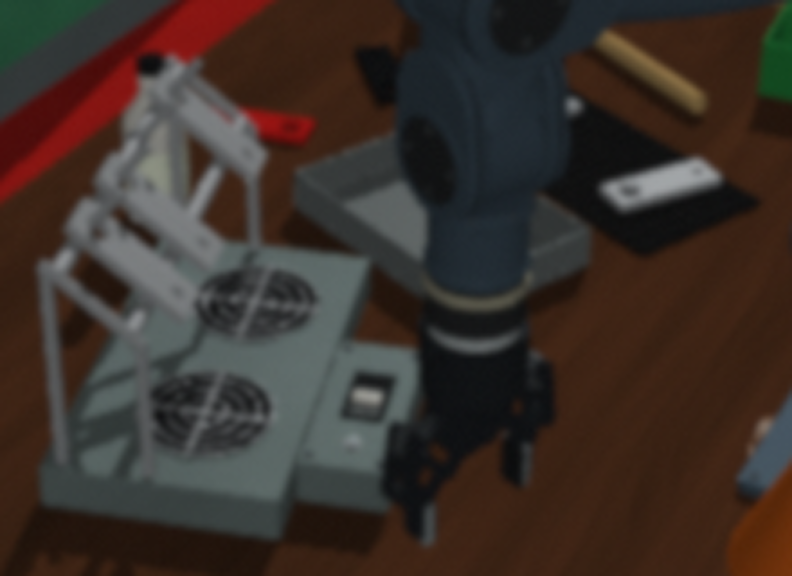

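```bash
cat > rack.py <<'E'
from h import *
from scipy.optimize import least_squares
s=snap('top')
# crop c1 px
pts={(-.09,.195,.045):(178,495),(-.09,-.195,.045):(664,352),(-.175,.14,.045):(277,583),(-.175,-.05,.045):(516,512),
 (.1,.185,.245+.008):None}
L=[k for k in pts if pts[k]]
uv=np.array([pts[k] for k in L])/4.+[150,170]-0.375
W=onz(s,uv,.045)
print(np.round(W,4))
L=np.array(L)
def f(p): 
    c,sn=np.cos(p[2]),np.sin(p[2])
    return (np.c_[p[0]+c*L[:,0]-sn*L[:,1],p[1]+sn*L[:,0]+c*L[:,1]]-W[:,:2]).ravel()
r=least_squares(f,[.45,.1,.2]);print(r.x,np.degrees(r.x[2]),np.round(r.fun,4))
E
python3 rack.py
cat >> h.py <<'E'
E
```

```text
[[ 0.4171  0.3524  0.045 ]
 [ 0.5321 -0.0157  0.045 ]
 [ 0.352   0.2743  0.045 ]
 [ 0.4085  0.0945  0.045 ]]
[0.56057051 0.19465084 0.3045074 ] 17.446988663027174 [-0.0009  0.0012  0.0011 -0.0027 -0.0003  0.0015  0.0001 -0.    ]
```

```bash
cat >> h.py <<'E'
RP=np.array([.5606,.1947]);RY=.3045
def rk(p):
    p=np.atleast_2d(p).astype(float);c,sn=np.cos(RY),np.sin(RY)
    return np.c_[RP[0]+c*p[:,0]-sn*p[:,1],RP[1]+sn*p[:,0]+c*p[:,1],p[:,2]]
def irk(w):
    w=np.atleast_2d(w).astype(float);c,sn=np.cos(RY),np.sin(RY);a=w[:,0]-RP[0];b=w[:,1]-RP[1]
    return np.c_[c*a+sn*b,-sn*a+c*b,w[:,2]]
def wets(s,lo=150,zt=.018,tol=.014):
    """white bars near the mat: centre, yaw towards large hole"""
    f=s['frame'].astype(int);m=((f.min(2)>lo)&(f.max(2)-f.min(2)<30)).astype(np.uint8)
    cs,h=cv2.findContours(m,cv2.RETR_CCOMP,cv2.CHAIN_APPROX_NONE);out=[]
    for i,c in enumerate(cs):
        if h[0][i][3]>=0 or cv2.contourArea(c)<250: continue
        P=onz(s,c.reshape(-1,2),zt)[:,:2].astype(np.float32)
        (cx,cy),(a,b),_=r=cv2.minAreaRect(P)
        L,Wd=max(a,b),min(a,b)
        if not(abs(L-.130)<tol and abs(Wd-.044)<tol): continue
        bx=cv2.boxPoints(r);e=bx[1]-bx[0];g=bx[2]-bx[1];e=e if np.hypot(*e)>np.hypot(*g) else g;e=e/np.hypot(*e)
        ch=[];j=h[0][i][2]
        while j>=0:
            ch.append((cv2.contourArea(cs[j]),j));j=h[0][j][0]
        hp=None
        if ch:
            mm=cs[max(ch)[1]].reshape(-1,2).mean(0);hp=onz(s,[mm],zt)[0,:2]
            if e@(hp-[cx,cy])<0:e=-e
        out.append(dict(c=np.array([cx,cy]),L=L,W=Wd,yaw=np.degrees(np.arctan2(e[1],e[0])),hole=hp,hd=None if hp is None else e@(hp-[cx,cy]),px=c.reshape(-1,2).mean(0)))
    return out
E
python3 - <<'E'
from h import *
s=snap('top')
for w in wets(s): print({k:np.round(v,4) for k,v in w.items()})
# tray rim corners, crop c2 scale 3.7 offset 305,200
uv=np.array([(172,36),(366,120),(238,425),(38,338)])/3.7+[305,200]-.36
T=onz(s,uv,.045);print(np.round(T,4),T.mean(0),[np.hypot(*(T[i]-T[i-1])[:2]) for i in range(4)])
# switch
uv=np.array([(381,499),(303,522),(345,490),(360,534),(434,459),(444,507)])/4+[150,170]-.375
print(np.round(irk(onz(s,uv[:1],.055)),4),np.round(irk(onz(s,uv[1:],.046)),4))
# overlay of rack model points
X=[]
sl=np.array([.766,0,.643]);n=np.array([-.643,0,.766])
B=np.array([.1,0,.245])
for y in(-.12,-.04,.04,.12):
    o=B+[0,y,0]+8*n/1e3; X+= [o,o+.054*n,o+.005*n-.007*sl,o+.005*n-.007*sl-.093*sl]
for y in(-.185,.185): X+=[B+[0,y,0],B+[0,y,0]-.08*sl]
X=rk(X)
for n_ in('top','side'):
    q=s if n_=='top' else snap('side')
    im=cv2.resize(q['frame'][:,:,::-1],None,fx=4,fy=4,interpolation=cv2.INTER_CUBIC)
    for i,p in enumerate(proj(q,X)*4+1.5): cv2.circle(im,tuple(int(v) for v in p),4,[(0,0,255),(0,255,0),(255,0,0),(0,255,255)][i%4],-1)
    im=im[680:1280,600:1320] if n_=='top' else im[800:1400,900:1620]
    cv2.imwrite(f'pics/ov_{n_}.png',im)
E
```

```text
{'c': array([ 0.3478, -0.342 ]), 'L': np.float64(0.1306), 'W': np.float64(0.0449), 'yaw': np.float32(56.0832), 'hole': array([ 0.3706, -0.3082]), 'hd': np.float64(0.0408), 'px': array([420.8022, 319.3516])}
{'c': array([ 0.5414, -0.4064]), 'L': np.float64(0.1305), 'W': np.float64(0.0457), 'yaw': np.float32(66.5782), 'hole': array([ 0.5572, -0.369 ]), 'hd': np.float64(0.0406), 'px': array([440.7216, 257.4433])}
[[ 0.6842 -0.1234  0.045 ]
 [ 0.6152 -0.286   0.045 ]
 [ 0.361  -0.1793  0.045 ]
 [ 0.4301 -0.015   0.045 ]] [ 0.52262322 -0.15092153  0.045     ] [np.float64(0.2761862625576351), np.float64(0.1766216476159001), np.float64(0.2756543503482131), np.float64(0.1782224689135929)]
[[-0.1374  0.0444  0.055 ]] [[-0.1365  0.107   0.046 ]
 [-0.1222  0.0698  0.046 ]
 [-0.1575  0.0679  0.046 ]
 [-0.1188 -0.0015  0.046 ]
 [-0.156   0.0012  0.046 ]]
```

View pics/ov_top.png

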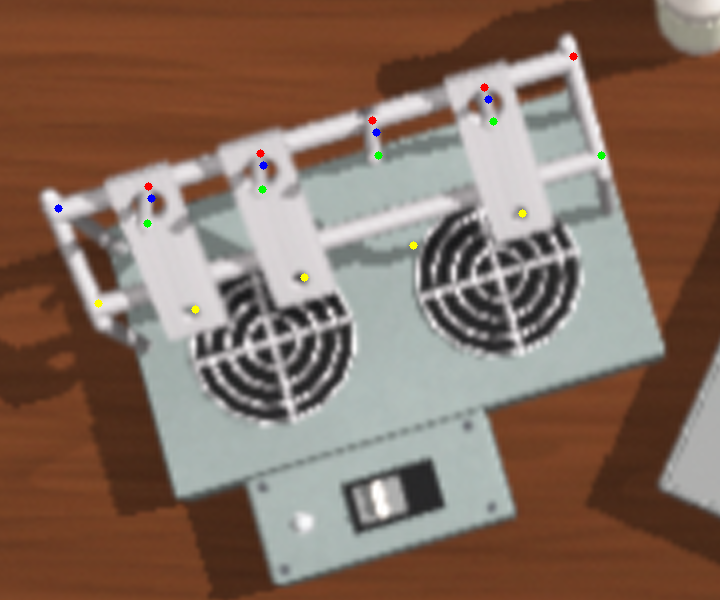

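View pics/ov_side.png

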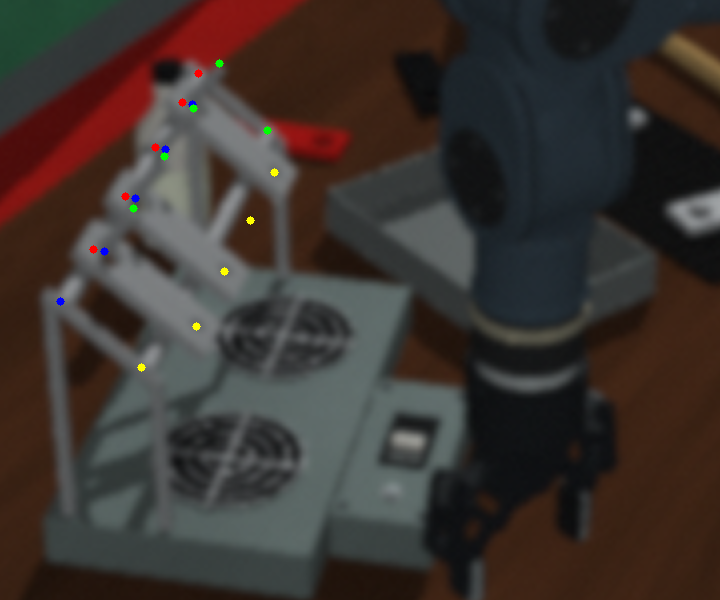

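```bash
cat >> h.py <<'E'
SL=np.array([.7660,0,.6428]);N=np.array([-.6428,0,.7660])
PEG={1:-.12,2:-.04,3:.04,4:.12}
def Rdown(az):  # tool down, tool y at azimuth az deg
    a=np.radians(az);y=np.array([np.cos(a),np.sin(a),0]);z=np.array([0,0,-1.]);return np.c_[np.cross(y,z),y,z]
def Rrack():   # tool against the pegs, tool y = rack y
    c,s=np.cos(RY),np.sin(RY);M=np.array([[c,-s,0],[s,c,0],[0,0,1]])
    z=-N;y=np.array([0,1.,0]);return M@np.c_[np.cross(y,z),y,z]
def pegp(k,slope,n,dy=0): # world point at peg k
    return rk(np.array([.1,PEG[k]+dy,.245])+.008*N+slope*SL+n*N)[0]
def go(p,R=None,nmin=1):
    o=observe();d=np.array(p)-o['tool_pos'];R0=Ro.from_quat(o['tool_rot'])
    rv=np.zeros(3) if R is None else np.degrees((Ro.from_matrix(R)*R0.inv()).as_rotvec())
    n=max(nmin,int(np.ceil(max(np.abs(d).max()/.05,np.abs(rv).max()/9.5))))
    print('t',round(o['time_s'],2),'tcp',np.round(o['tool_pos'],4),'F',np.round(o['ft_force'],1),'op',round(o['opening'],4),'j',np.round(o['joint_pos'],2))
    print('d',np.round(d,4),'rv',np.round(rv,1),'n',n,'row:',np.round(d/n,4),np.round(rv/n,2))
E
python3 -c "
from h import *
go(rk([-.1374,.078,.11])[0],Rdown(107.45))"
```

```text
t 0.25 tcp [0.1674 0.4973 0.1997] F [0.1 0.4 0.4] op 0.0852 j [1.12 0.05 0.1  1.62 0.   1.44]
d [ 0.2387 -0.2693 -0.0897] rv [ 0.1 -0.  36.1] n 6 row: [ 0.0398 -0.0449 -0.015 ] [ 0.01 -0.    6.01]
```

```bash
python3 -m pendant '[{"fingers":-1,"dx":0.030,"dy":-0.034,"dz":-0.01,"rz":4.5},{"fingers":-1,"dx":0.030,"dy":-0.034,"dz":-0.01,"rz":4.5},{"fingers":-1,"dx":0.030,"dy":-0.034,"dz":-0.01,"rz":4.5},{"fingers":-1,"dx":0.030,"dy":-0.034,"dz":-0.01,"rz":4.5},{"fingers":-1,"dx":0.030,"dy":-0.034,"dz":-0.01,"rz":4.5},{"fingers":-1,"dx":0.030,"dy":-0.034,"dz":-0.01,"rz":4.5},{"fingers":-1,"dx":0.030,"dy":-0.034,"dz":-0.01,"rz":4.5},{"fingers":-1,"dx":0.029,"dy":-0.031,"dz":-0.02,"rz":4.6}]' 40
python3 -c "
from h import *
go(rk([-.1374,.078,.048])[0],Rdown(107.45));snap('top','t1.png')"
```

```text
t 0.25 tcp [0.1674 0.4973 0.1997] F [0.1 0.4 0.4] op 0.0852 j [1.12 0.05 0.1  1.62 0.   1.44]
d [ 0.2387 -0.2693 -0.1517] rv [ 0.1 -0.  36.1] n 6 row: [ 0.0398 -0.0449 -0.0253] [ 0.01 -0.    6.01]schema error: expected keys fingers, dx, dy, dz, rx, ry, rz
```

```bash
python3 -m pendant '[{"fingers":-1,"dx":0.03,"dy":-0.034,"dz":-0.01,"rx":0,"ry":0,"rz":4.5},{"fingers":-1,"dx":0.03,"dy":-0.034,"dz":-0.01,"rx":0,"ry":0,"rz":4.5},{"fingers":-1,"dx":0.03,"dy":-0.034,"dz":-0.01,"rx":0,"ry":0,"rz":4.5},{"fingers":-1,"dx":0.03,"dy":-0.034,"dz":-0.01,"rx":0,"ry":0,"rz":4.5},{"fingers":-1,"dx":0.03,"dy":-0.034,"dz":-0.01,"rx":0,"ry":0,"rz":4.5},{"fingers":-1,"dx":0.03,"dy":-0.034,"dz":-0.01,"rx":0,"ry":0,"rz":4.5},{"fingers":-1,"dx":0.03,"dy":-0.034,"dz":-0.01,"rx":0,"ry":0,"rz":4.5},{"fingers":-1,"dx":0.029,"dy":-0.031,"dz":-0.02,"rx":0,"ry":0,"rz":4.6}]' 40
python3 -c "
from h import *
go(rk([-.1374,.078,.048])[0],Rdown(107.45));snap('top','t1.png')"
```

```text
time_s: 1.3
tool_pos: [0.4083, 0.2276, 0.1109]
tool_rot: [-0.153, 0.988, 0.0, 0.001]
ft_force: [1.2, -0.2, -0.1]
opening: -0.0001
t 1.3 tcp [0.4083 0.2276 0.1109] F [ 1.2 -0.2 -0.1] op -0.0001 j [ 0.36 -0.11 -0.23  1.45  0.    0.06]
d [-0.0021  0.0003 -0.0629] rv [-0.1  0.1 -0.2] n 2 row: [-0.0011  0.0002 -0.0315] [-0.03  0.07 -0.09]
```

View pics/t1.png

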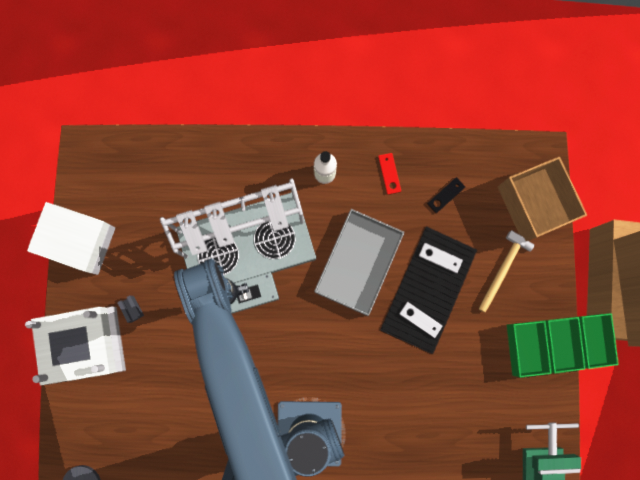

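```bash
python3 -m pendant '[{"fingers":-1,"dx":-0.001,"dy":0,"dz":-0.03,"rx":0,"ry":0,"rz":0},{"fingers":-1,"dx":-0.001,"dy":0,"dz":-0.025,"rx":0,"ry":0,"rz":0},{"fingers":-1,"dx":0,"dy":0,"dz":-0.007,"rx":0,"ry":0,"rz":0},{"fingers":-1,"dx":0.003,"dy":-0.0095,"dz":0,"rx":0,"ry":0,"rz":0},{"fingers":-1,"dx":0,"dy":0,"dz":0,"rx":0,"ry":0,"rz":0}]' && python3 -c "
from h import *
st();print(irk(observe()['tool_pos']));snap('top','t2.png');snap('side','s2.png')
a=cv2.imread('pics/s2.png');cv2.imwrite('pics/s2c.png',cv2.resize(a[240:360,260:420],None,fx=4.5,fy=4.5,interpolation=cv2.INTER_CUBIC))"
```

```text
time_s: 1.98
tool_pos: [0.4088, 0.2189, 0.0497]
tool_rot: [-0.152, 0.988, 0.0, 0.001]
ft_force: [-0.5, 0.7, -0.1]
opening: 0.0
{'time_s': 1.975, 'joint_pos': [0.347, -0.094, -0.3405, 1.322, -0.0002, 0.0426], 'dq': [0.0059, -0.0017, 0.007, -0.0038, 0.0107, 0.0081], 'joint_efforts': [-0.1136, -27.5563, 31.0595, 0.0295, -0.0505, -0.0356], 'tool_pos': [0.4088, 0.2189, 0.0497], 'tool_rot': [-0.1516, 0.9884, 0.0001, 0.0012], 'ft_force': [-0.4612, 0.6924, -0.0661], 'torque': [-0.0147, -0.0055, -0.0022], 'opening': 0.0}
[[-0.13761045  0.0685781   0.04968388]]
```

View pics/s2c.png

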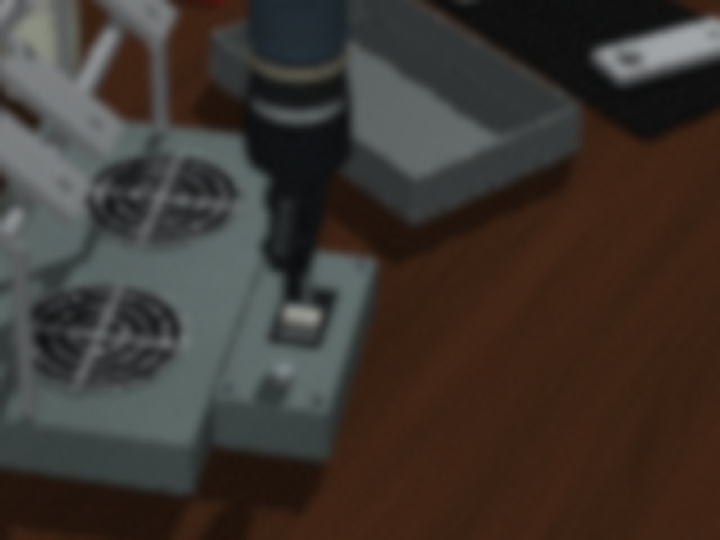

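```bash
python3 -c "
from h import *
s=snap('side')
a=cv2.imread('pics/s2.png');a=cv2.resize(a[240:360,260:420],None,fx=4.5,fy=4.5,interpolation=cv2.INTER_CUBIC)
P=[observe()['tool_pos'],*rk([[-.1374,.0444,.055],[-.1365,.107,.046],[-.1222,.0698,.046],[-.1575,.0679,.046],[-.1188,-.0015,.046],[-.156,.0012,.046]])]
for i,p in enumerate((proj(s,P)-[260,240])*4.5+1.8):
  print(p); cv2.circle(a,tuple(int(v) for v in p),4,(0,255-30*i,255),-1)
cv2.imwrite('pics/s2d.png',a)
b=cv2.imread('pics/t2.png');cv2.imwrite('pics/t2c.png',cv2.resize(b[220:320,180:320],None,fx=5,fy=5,interpolation=cv2.INTER_CUBIC))
"
```

```text
[293.98578492 335.27757967]
[300.57411423 308.92192276]
[281.23570301 370.99754248]
[272.84022469 336.89830665]
[321.01851026 341.77963545]
[288.82059535 278.93910928]
[336.84835392 287.45124874]
```

View pics/s2d.png

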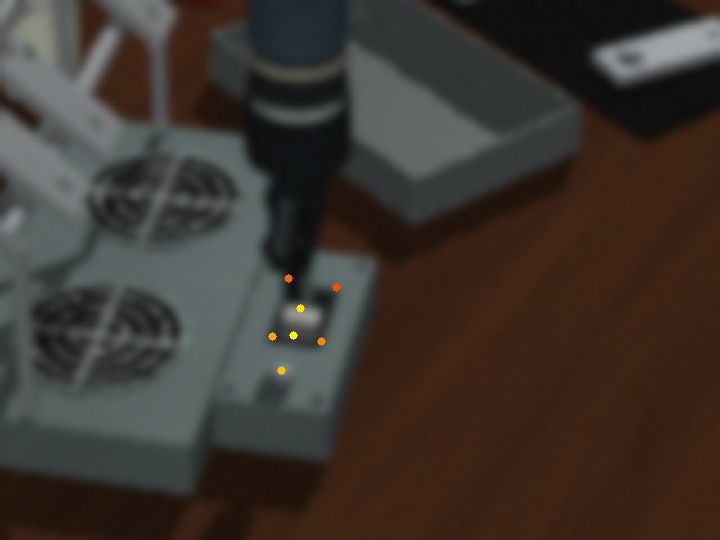

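View pics/t2c.png

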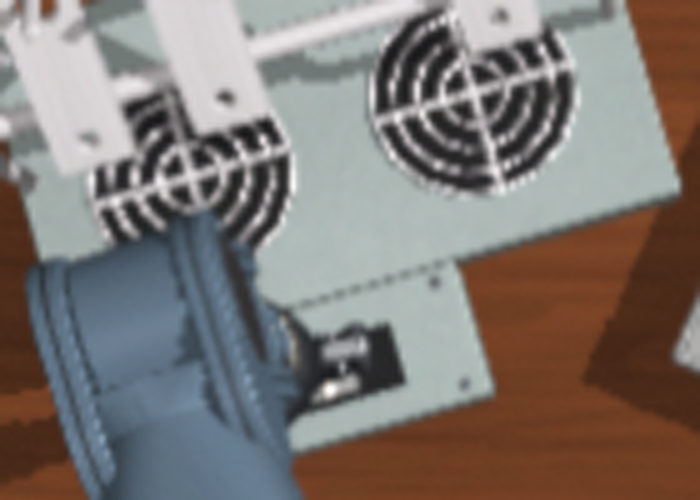

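```bash
python3 -c "
from h import *
print(irk(observe()['tool_pos']))
for n,x0,y0,w,h,f in(('top',215,265,70,52,10),('side',300,280,64,48,10)):
  s=snap(n)
  a=s['frame'][y0:y0+h,x0:x0+w,::-1];a=cv2.resize(a,None,fx=f,fy=f,interpolation=cv2.INTER_CUBIC)
  P=[observe()['tool_pos'],observe()['tool_pos']+np.array([0,0,.05]),*rk([[-.1374,.0444,.055],[-.1365,.107,.046]])]
  for i,p in enumerate((proj(s,P)-[x0,y0])*f+f/2):
    cv2.circle(a,tuple(int(v) for v in p),4,[(0,0,255),(0,255,0),(255,0,0),(0,255,255)][i],-1)
  cv2.imwrite('pics/z2_%s.png'%n,a)
"
```

```text
[[-0.13773446  0.06909546  0.04952838]]
```

View pics/z2_top.png

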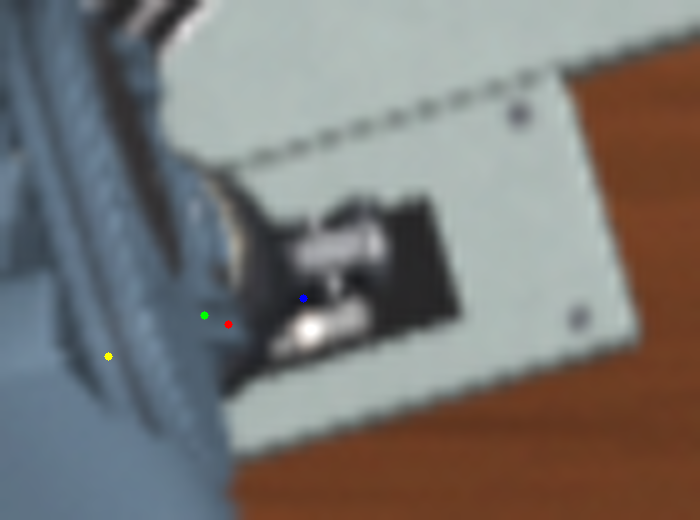

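View pics/z2_side.png

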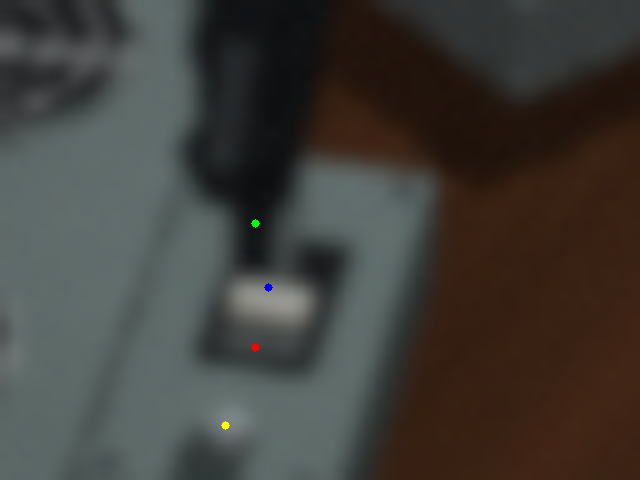

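```bash
python3 -c "
from h import *
s=snap('side');t=snap('top')
P0=np.array([.1672,.4969,.1991]);j=np.array([.316,.948,0])
print(proj(s,[P0,P0+.0425*j,P0-.0425*j]),proj(t,[P0,P0+.0425*j,P0-.0425*j]))
a=cv2.imread('pics/side0.png')[290:370,300:400];a=cv2.resize(a,None,fx=7,fy=7,interpolation=cv2.INTER_CUBIC)
for p in (proj(s,[P0,P0+.0425*j,P0-.0425*j])-[300,290])*7+3: cv2.circle(a,tuple(int(v) for v in p),4,(0,0,255),-1)
cv2.imwrite('pics/z0.png',a)
a=cv2.imread('pics/top0.png')[350:420,60:160];a=cv2.resize(a,None,fx=7,fy=7,interpolation=cv2.INTER_CUBIC)
for p in (proj(t,[P0,P0+.0425*j,P0-.0425*j])-[60,350])*7+3: cv2.circle(a,tuple(int(v) for v in p),4,(0,0,255),-1)
cv2.imwrite('pics/z1.png',a)
"
```

```text
[[353.550029   353.95937082]
 [341.66329364 361.43824958]
 [365.06067851 346.71098054]] [[127.37737539 379.4008137 ]
 [113.43235441 373.97882763]
 [141.44523044 384.82513161]]
```

View pics/z0.png

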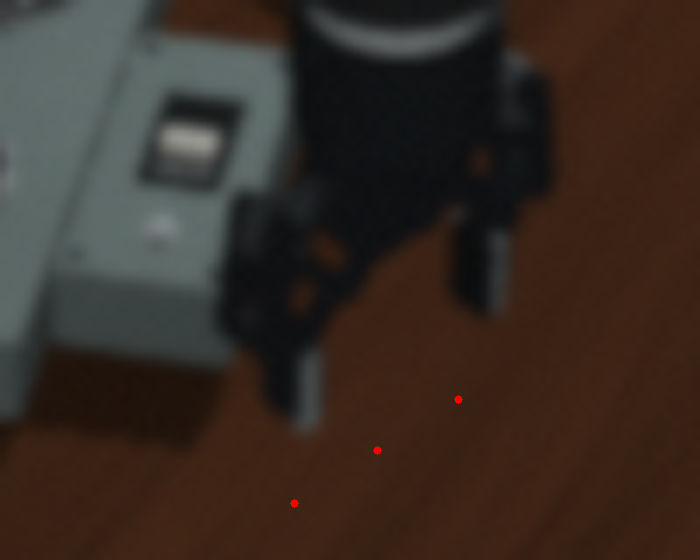

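View pics/z1.png

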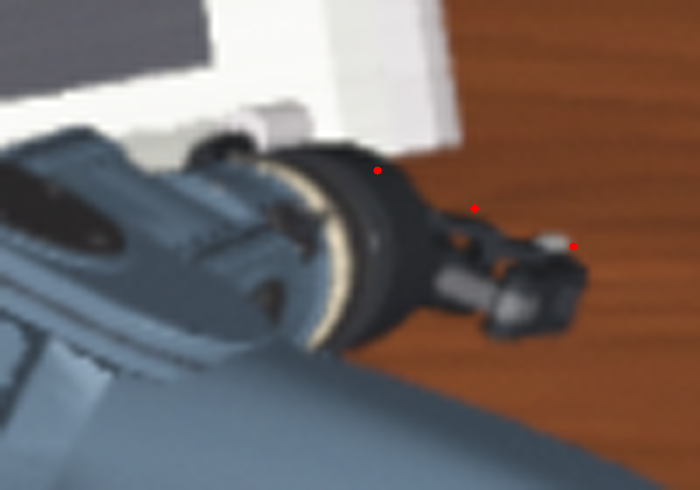

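```bash
python3 -c "
from h import *
a=cv2.imread('pics/t2.png')[250:330,190:290];b=cv2.imread('pics/top0.png')[250:330,190:290]
f=lambda q:cv2.resize(q,None,fx=4,fy=6,interpolation=cv2.INTER_CUBIC)
cv2.imwrite('pics/cmp.png',np.hstack([cv2.resize(a,None,fx=4,fy=4,interpolation=cv2.INTER_CUBIC),cv2.resize(b,None,fx=4,fy=4,interpolation=cv2.INTER_CUBIC)]))
t=snap('top');P=observe()['tool_pos']
for h_ in(0,.05,.073,.1,.15,.2): print(h_,proj(t,[P+np.array([0,0,h_])]))
"
```

```text
0 [[237.39985667 297.18664243]]
0.05 [[235.03121765 296.23483046]]
0.073 [[233.89464667 295.77793673]]
0.1 [[232.52036255 295.22533219]]
0.15 [[229.85413814 294.15275942]]
0.2 [[227.01772478 293.01103411]]
```

View pics/cmp.png

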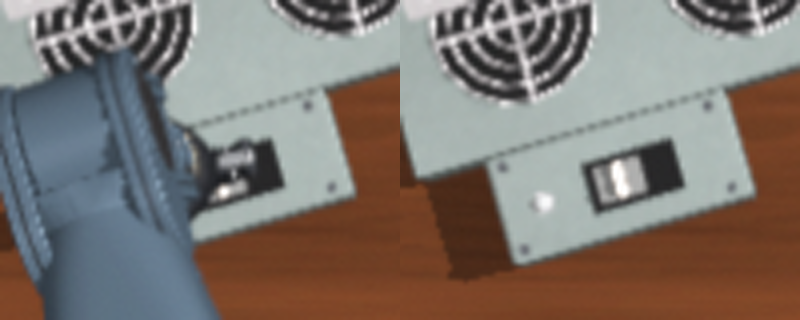

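```bash
python3 -m pendant '[{"fingers":-1,"dx":0.0015,"dy":-0.005,"dz":-0.001,"rx":0,"ry":0,"rz":0},{"fingers":-1,"dx":0.0015,"dy":-0.005,"dz":-0.001,"rx":0,"ry":0,"rz":0},{"fingers":-1,"dx":0,"dy":0,"dz":0,"rx":0,"ry":0,"rz":0}]' && python3 -c "
from h import *
st();print(irk(observe()['tool_pos']))
s=snap('side','s3.png')
a=cv2.resize(s['frame'][240:360,260:420,::-1],None,fx=4.5,fy=4.5,interpolation=cv2.INTER_CUBIC);cv2.imwrite('pics/s3c.png',a)"
```

```text
time_s: 2.75
tool_pos: [0.4105, 0.2085, 0.0461]
tool_rot: [-0.152, 0.988, -0.0, -0.0]
ft_force: [-0.7, -0.1, -0.6]
opening: -0.0004
{'time_s': 2.75, 'joint_pos': [0.3242, -0.0972, -0.3507, 1.3178, -0.0001, 0.0198], 'dq': [0.0071, 0.0002, 0.0032, -0.0012, 0.0055, 0.0037], 'joint_efforts': [-0.0962, -27.7446, 31.4591, -0.0036, -0.0294, -0.02], 'tool_pos': [0.4105, 0.2085, 0.0461], 'tool_rot': [-0.1516, 0.9884, -0.0001, -0.0002], 'ft_force': [-0.6793, -0.0676, -0.6343], 'torque': [-0.0373, -0.0242, 0.0431], 'opening': -0.0004}
[[-0.13903672  0.05817825  0.04607327]]
```

View pics/s3c.png

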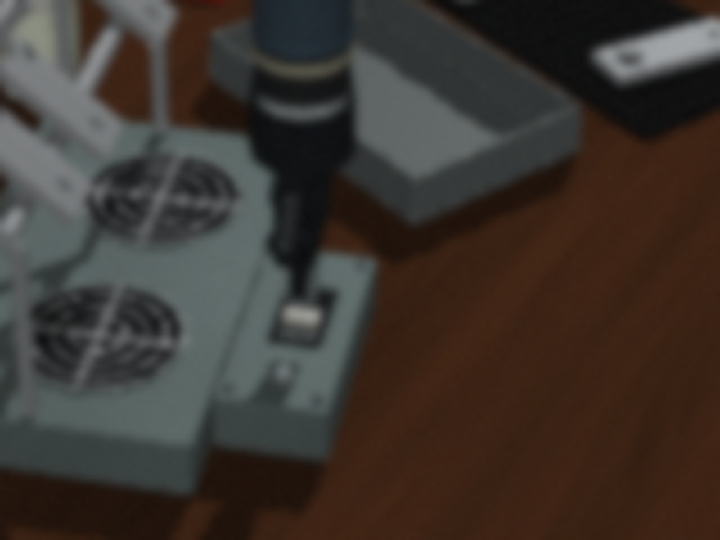

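```bash
python3 -c "
from h import *
s=snap('side')
a=cv2.resize(s['frame'][285:330,305:355,::-1],None,fx=14,fy=13,interpolation=cv2.INTER_LANCZOS4);a=np.clip(a.astype(float)*1.6,0,255).astype(np.uint8)
P=observe()['tool_pos']
for i,h_ in enumerate((0,.01,.02,.03,.04,.05)):
  p=(proj(s,[P+np.array([0,0,h_])])[0]-[305,285])*[14,13]+6
  cv2.circle(a,tuple(int(v) for v in p),3,(0,0,255) if i else (0,255,0),-1)
cv2.imwrite('pics/z3.png',a)"
```

```text
(no output)
```

View pics/z3.png

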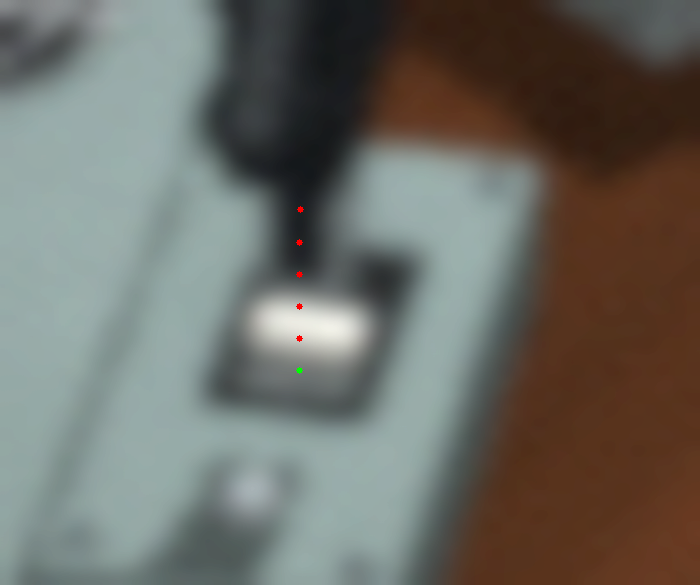

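```bash
python3 -m pendant '[{"fingers":-1,"dx":-0.004,"dy":0.013,"dz":0,"rx":0,"ry":0,"rz":0},{"fingers":-1,"dx":-0.003,"dy":0.01,"dz":0,"rx":0,"ry":0,"rz":0},{"fingers":-1,"dx":0,"dy":0,"dz":-0.002,"rx":0,"ry":0,"rz":0},{"fingers":-1,"dx":0,"dy":0,"dz":-0.002,"rx":0,"ry":0,"rz":0}]' && python3 -m pendant '[{"fingers":-1,"dx":0,"dy":0,"dz":-0.003,"rx":0,"ry":0,"rz":0},{"fingers":-1,"dx":0,"dy":0,"dz":0,"rx":0,"ry":0,"rz":0}]'
```

```text
time_s: 3.35
tool_pos: [0.4034, 0.2323, 0.0421]
tool_rot: [-0.152, 0.988, -0.0, -0.0]
ft_force: [-0.2, 0.3, 0.3]
opening: 0.0002
time_s: 3.6
tool_pos: [0.4032, 0.2317, 0.0388]
tool_rot: [-0.152, 0.988, -0.0, -0.0]
ft_force: [0.2, -0.7, -0.0]
opening: 0.0003
```

```bash
for i in 1; do python3 -m pendant '[{"fingers":-1,"dx":0,"dy":0,"dz":-0.004,"rx":0,"ry":0,"rz":0},{"fingers":-1,"dx":0,"dy":0,"dz":-0.003,"rx":0,"ry":0,"rz":0},{"fingers":-1,"dx":0,"dy":0,"dz":0,"rx":0,"ry":0,"rz":0}]'; done;  python3 -c "
from h import *
s=snap('side');P=observe()['tool_pos'];print(irk(P))
a=cv2.resize(s['frame'][285:330,305:355,::-1],None,fx=14,fy=13,interpolation=cv2.INTER_LANCZOS4);a=np.clip(a.astype(float)*1.6,0,255).astype(np.uint8)
for i,h_ in enumerate((0,.01,.02,.03,.04,.05)):
  p=(proj(s,[P+np.array([0,0,h_])])[0]-[305,285])*[14,13]+6
  cv2.circle(a,tuple(int(v) for v in p),3,(0,0,255) if i else (0,255,0),-1)
cv2.imwrite('pics/z4.png',a)"
```

```text
time_s: 3.98
tool_pos: [0.4032, 0.2319, 0.0319]
tool_rot: [-0.152, 0.988, -0.0, -0.0]
ft_force: [0.5, -0.2, 0.7]
opening: 0.0
[[-0.13885118  0.08267059  0.03207337]]
```

View pics/z4.png

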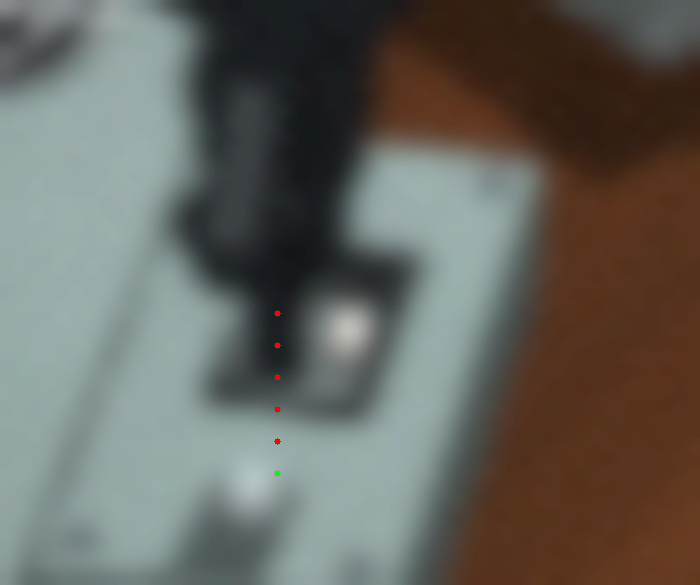

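```bash
python3 -m pendant '[{"fingers":-1,"dx":0,"dy":0,"dz":-0.004,"rx":0,"ry":0,"rz":0},{"fingers":-1,"dx":0,"dy":0,"dz":-0.004,"rx":0,"ry":0,"rz":0},{"fingers":-1,"dx":0,"dy":0,"dz":0,"rx":0,"ry":0,"rz":0}]';python3 -m pendant '[{"fingers":-1,"dx":0,"dy":0,"dz":-0.003,"rx":0,"ry":0,"rz":0},{"fingers":-1,"dx":0,"dy":0,"dz":0,"rx":0,"ry":0,"rz":0}]'
```

```text
time_s: 4.4
tool_pos: [0.4031, 0.2319, 0.0237]
tool_rot: [-0.152, 0.988, -0.0, -0.001]
ft_force: [0.8, 0.1, 0.4]
opening: -0.0002
time_s: 4.65
tool_pos: [0.4033, 0.232, 0.0211]
tool_rot: [-0.152, 0.988, -0.0, -0.0]
ft_force: [-0.5, -0.7, -0.7]
opening: -0.0001
```

```bash
python3 -m pendant '[{"fingers":-1,"dx":0,"dy":0,"dz":-0.002,"rx":0,"ry":0,"rz":0},{"fingers":-1,"dx":0,"dy":0,"dz":0,"rx":0,"ry":0,"rz":0}]';python3 -m pendant '[{"fingers":-1,"dx":0,"dy":0,"dz":-0.002,"rx":0,"ry":0,"rz":0},{"fingers":-1,"dx":0,"dy":0,"dz":0,"rx":0,"ry":0,"rz":0}]'; python3 -c "
from h import *
s=snap('side');P=observe()['tool_pos'];print(irk(P))
a=cv2.resize(s['frame'][285:330,305:355,::-1],None,fx=14,fy=13,interpolation=cv2.INTER_LANCZOS4);a=np.clip(a.astype(float)*1.6,0,255).astype(np.uint8)
for i,h_ in enumerate((0,.01,.02,.03,.04,.05)):
  p=(proj(s,[P+np.array([0,0,h_])])[0]-[305,285])*[14,13]+6
  cv2.circle(a,tuple(int(v) for v in p),3,(0,0,255) if i else (0,255,0),-1)
cv2.imwrite('pics/z5.png',a)"
```

```text
time_s: 4.9
tool_pos: [0.4034, 0.232, 0.0191]
tool_rot: [-0.152, 0.988, -0.0, -0.0]
ft_force: [-0.9, -0.0, 0.5]
opening: -0.0
time_s: 5.15
tool_pos: [0.4034, 0.232, 0.0171]
tool_rot: [-0.152, 0.988, -0.0, -0.0]
ft_force: [0.3, 0.4, 0.0]
opening: 0.0002
[[-0.13875167  0.08268899  0.01719044]]
```

View pics/z5.png

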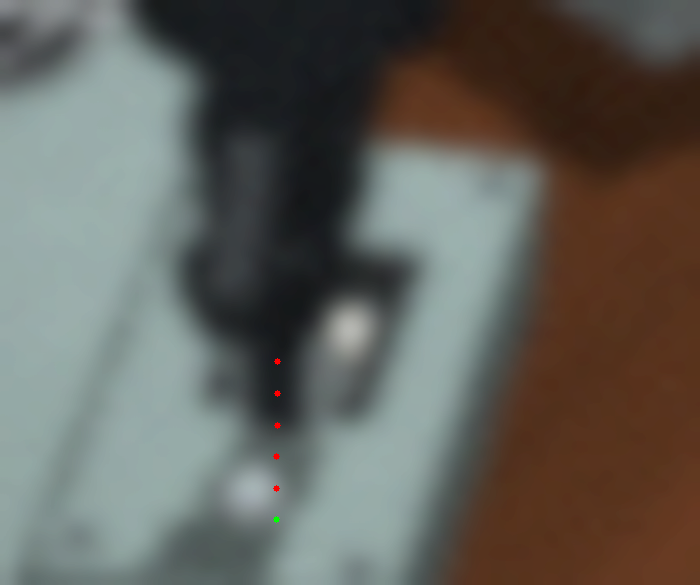

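```bash
python3 -m pendant '[{"fingers":-1,"dx":0,"dy":0,"dz":-0.002,"rx":0,"ry":0,"rz":0},{"fingers":-1,"dx":0,"dy":0,"dz":0,"rx":0,"ry":0,"rz":0}]';python3 -m pendant '[{"fingers":-1,"dx":0,"dy":0,"dz":-0.0015,"rx":0,"ry":0,"rz":0},{"fingers":-1,"dx":0,"dy":0,"dz":0,"rx":0,"ry":0,"rz":0}]'
```

```text
time_s: 5.45
tool_pos: [0.4034, 0.232, 0.0151]
tool_rot: [-0.152, 0.988, -0.0, -0.0]
ft_force: [-0.9, -0.2, 1.0]
opening: 0.0
time_s: 5.7
tool_pos: [0.4037, 0.2321, 0.0141]
tool_rot: [-0.152, 0.988, 0.0, 0.0]
ft_force: [0.3, -0.3, 1.9]
opening: 0.0001
```

```bash
python3 -m pendant '[{"fingers":-1,"dx":0,"dy":0,"dz":-0.001,"rx":0,"ry":0,"rz":0},{"fingers":-1,"dx":0,"dy":0,"dz":0,"rx":0,"ry":0,"rz":0}]'
```

```text
time_s: 5.95
tool_pos: [0.4038, 0.2321, 0.0141]
tool_rot: [-0.152, 0.988, 0.0, 0.0]
ft_force: [-2.1, -0.8, 6.7]
opening: -0.0001
```

```bash
python3 -m pendant '[{"fingers":-1,"dx":0,"dy":0,"dz":0.004,"rx":0,"ry":0,"rz":0},{"fingers":-1,"dx":0.003,"dy":-0.0095,"dz":0,"rx":0,"ry":0,"rz":0},{"fingers":-1,"dx":0.003,"dy":-0.0095,"dz":0,"rx":0,"ry":0,"rz":0},{"fingers":-1,"dx":0,"dy":0,"dz":0,"rx":0,"ry":0,"rz":0}]';python3 -m pendant '[{"fingers":-1,"dx":0.0009,"dy":-0.003,"dz":0,"rx":0,"ry":0,"rz":0},{"fingers":-1,"dx":0,"dy":0,"dz":0,"rx":0,"ry":0,"rz":0}]';python3 -m pendant '[{"fingers":-1,"dx":0.0009,"dy":-0.003,"dz":0,"rx":0,"ry":0,"rz":0},{"fingers":-1,"dx":0,"dy":0,"dz":0,"rx":0,"ry":0,"rz":0}]';python3 -m pendant '[{"fingers":-1,"dx":0.0009,"dy":-0.003,"dz":0,"rx":0,"ry":0,"rz":0},{"fingers":-1,"dx":0,"dy":0,"dz":0,"rx":0,"ry":0,"rz":0}]'; python3 -c "
from h import *
print(irk(observe()['tool_pos']))"
```

```text
time_s: 6.45
tool_pos: [0.4095, 0.2129, 0.0166]
tool_rot: [-0.151, 0.988, 0.001, -0.0]
ft_force: [-1.1, 2.2, 0.2]
opening: 0.0001
time_s: 6.7
tool_pos: [0.4104, 0.2099, 0.0166]
tool_rot: [-0.152, 0.988, -0.0, -0.0]
ft_force: [-0.5, 1.9, -0.9]
opening: 0.0
time_s: 6.95
tool_pos: [0.4115, 0.2062, 0.0168]
tool_rot: [-0.152, 0.988, -0.001, 0.0]
ft_force: [-0.0, -0.4, 0.0]
opening: 0.0002
time_s: 7.2
tool_pos: [0.4124, 0.2036, 0.0168]
tool_rot: [-0.152, 0.988, -0.0, 0.0]
ft_force: [-0.5, -0.3, 0.1]
opening: -0.0002
[[-0.13872867  0.05297092  0.01683517]]
```

```bash
python3 -m pendant '[{"fingers":-1,"dx":0.0009,"dy":-0.003,"dz":0,"rx":0,"ry":0,"rz":0},{"fingers":-1,"dx":0,"dy":0,"dz":0,"rx":0,"ry":0,"rz":0}]';python3 -m pendant '[{"fingers":-1,"dx":0.0006,"dy":-0.002,"dz":0,"rx":0,"ry":0,"rz":0},{"fingers":-1,"dx":0,"dy":0,"dz":0,"rx":0,"ry":0,"rz":0}]';python3 -m pendant '[{"fingers":-1,"dx":-0.003,"dy":0.0095,"dz":0.01,"rx":0,"ry":0,"rz":0},{"fingers":-1,"dx":-0.006,"dy":0.01,"dz":0.04,"rx":0,"ry":0,"rz":0},{"fingers":-1,"dx":-0.02,"dy":0.01,"dz":0.06,"rx":0,"ry":0,"rz":0},{"fingers":0,"dx":-0.04,"dy":0.02,"dz":0.06,"rx":0,"ry":0,"rz":0},{"fingers":0.4,"dx":-0.05,"dy":0.02,"dz":0.06,"rx":0,"ry":0,"rz":0}]'; python3 -c "
from h import *
for n in('top','side'): s=snap(n,n+'6.png')
a=cv2.imread('pics/top6.png')[170:320,150:330];cv2.imwrite('pics/z6.png',cv2.resize(a,None,fx=4,fy=4,interpolation=cv2.INTER_CUBIC))
st()"
```

```text
time_s: 7.45
tool_pos: [0.4131, 0.201, 0.0168]
tool_rot: [-0.152, 0.988, 0.0, -0.0]
ft_force: [0.5, 0.3, 0.4]
opening: 0.0004
time_s: 7.7
tool_pos: [0.4132, 0.2008, 0.0169]
tool_rot: [-0.152, 0.988, 0.002, -0.0]
ft_force: [-1.3, 5.2, -0.4]
opening: 0.0001
time_s: 8.32
tool_pos: [0.3127, 0.2608, 0.2248]
tool_rot: [-0.152, 0.988, -0.0, 0.001]
ft_force: [1.2, 0.5, 0.6]
opening: 0.0354
{'time_s': 8.425, 'joint_pos': [0.5343, -0.2564, -0.122, 1.6933, -0.0001, 0.2251], 'dq': [-0.0414, 0.052, -0.0852, -0.1002, -0.0345, -0.0348], 'joint_efforts': [0.8171, -22.2139, 31.1516, 0.7426, 0.2012, 0.174], 'tool_pos': [0.3131, 0.2629, 0.2296], 'tool_rot': [-0.1539, 0.9881, 0.0022, 0.0055], 'ft_force': [0.0563, -0.5108, -0.3819], 'torque': [-0.0522, -0.059, -0.0034], 'opening': 0.0508}
```

View pics/z6.png

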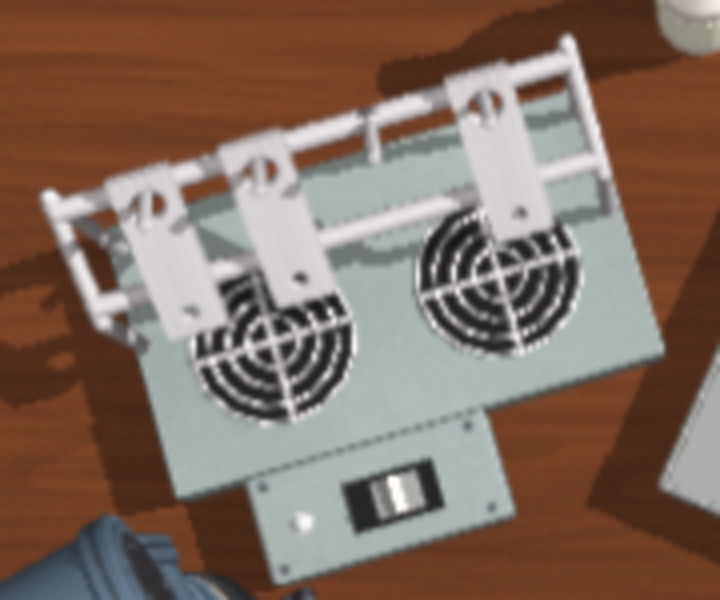

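View pics/side6.png

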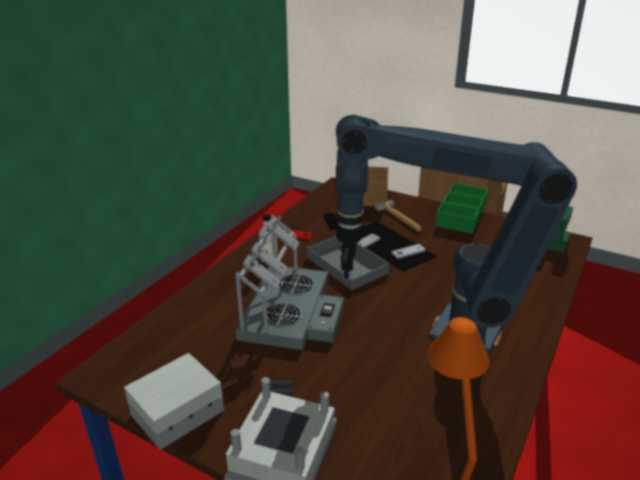

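```bash
cat >> h.py <<'E'
OFF=.031
def tip():
    o=observe();return o['tool_pos']-OFF*Ro.from_quat(o['tool_rot']).as_matrix()[:,2]
def gt(p,R=None,nmin=1):
    Rm=Ro.from_quat(observe()['tool_rot']).as_matrix() if R is None else R
    print('tip now',np.round(tip(),4));go(np.array(p)+OFF*Rm[:,2],R,nmin)
E
python3 -c "
from h import *
p=pegp(1,-.046,.09);print(p)
gt(p,Rrack())"
```

```text
[0.59826614 0.08075092 0.2904992 ]
tip now [0.3127 0.2627 0.2606]
t 8.43 tcp [0.3131 0.2629 0.2296] F [ 0.1 -0.5 -0.4] op 0.0508 j [ 0.53 -0.26 -0.12  1.69 -0.    0.23]
d [ 0.3042 -0.1762  0.0371] rv [ 11.7 -37.5  -0.3] n 7 row: [ 0.0435 -0.0252  0.0053] [ 1.68 -5.36 -0.04]
```

```bash
python3 -m pendant '[{"fingers":0.41,"dx":0.038,"dy":-0.022,"dz":0.0046,"rx":1.46,"ry":-4.69,"rz":0},{"fingers":0.41,"dx":0.038,"dy":-0.022,"dz":0.0046,"rx":1.46,"ry":-4.69,"rz":0},{"fingers":0.41,"dx":0.038,"dy":-0.022,"dz":0.0046,"rx":1.46,"ry":-4.69,"rz":0},{"fingers":0.41,"dx":0.038,"dy":-0.022,"dz":0.0046,"rx":1.46,"ry":-4.69,"rz":0},{"fingers":0.41,"dx":0.038,"dy":-0.022,"dz":0.0046,"rx":1.46,"ry":-4.69,"rz":0},{"fingers":0.41,"dx":0.038,"dy":-0.022,"dz":0.0046,"rx":1.46,"ry":-4.69,"rz":0},{"fingers":0.41,"dx":0.038,"dy":-0.022,"dz":0.0046,"rx":1.46,"ry":-4.69,"rz":0},{"fingers":0.41,"dx":0.038,"dy":-0.022,"dz":0.0046,"rx":1.46,"ry":-4.69,"rz":0}]' && python3 -c "
from h import *
gt(pegp(1,-.046,.09),Rrack())
P=tip();R=Ro.from_quat(observe()['tool_rot']).as_matrix()
for n,x0,y0,w,h,f in(('side',255,180,110,90,7),('top',225,170,110,90,7)):
  s=snap(n)
  a=cv2.resize(s['frame'][y0:y0+h,x0:x0+w,::-1],None,fx=f,fy=f,interpolation=cv2.INTER_CUBIC);a=np.clip(a.astype(float)*1.4,0,255).astype(np.uint8)
  for i,q in enumerate([P,P+.03*R[:,1],P-.03*R[:,1],P+np.array([0,0,.031])+.031*R[:,2],pegp(1,-.046,0)]):
    p=(proj(s,[q])[0]-[x0,y0])*f+f/2;cv2.circle(a,tuple(int(v) for v in p),3,[(0,0,255),(0,255,0),(255,0,0),(0,255,255),(255,0,255)][i],-1)
  cv2.imwrite('pics/z7%s.png'%n,a)"
```

```text
time_s: 9.43
tool_pos: [0.6181, 0.0831, 0.2592]
tool_rot: [-0.143, 0.93, 0.049, 0.334]
ft_force: [2.0, 0.0, 0.1]
opening: 0.0601
tip now [0.5993 0.0773 0.2832]
t 9.43 tcp [0.6181 0.0831 0.2592] F [2.  0.  0.1] op 0.0601 j [-0.12 -0.45 -0.41  0.97  0.26 -0.34]
d [-0.0008  0.0036  0.0075] rv [ 0.4 -0.5  0.1] n 1 row: [-0.0008  0.0036  0.0075] [ 0.36 -0.47  0.07]
```

View pics/z7side.png

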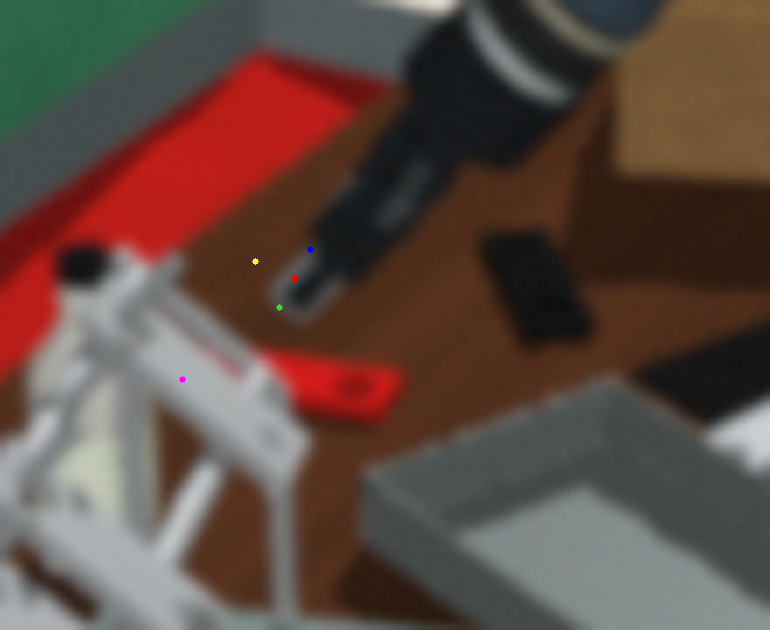

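View pics/z7top.png

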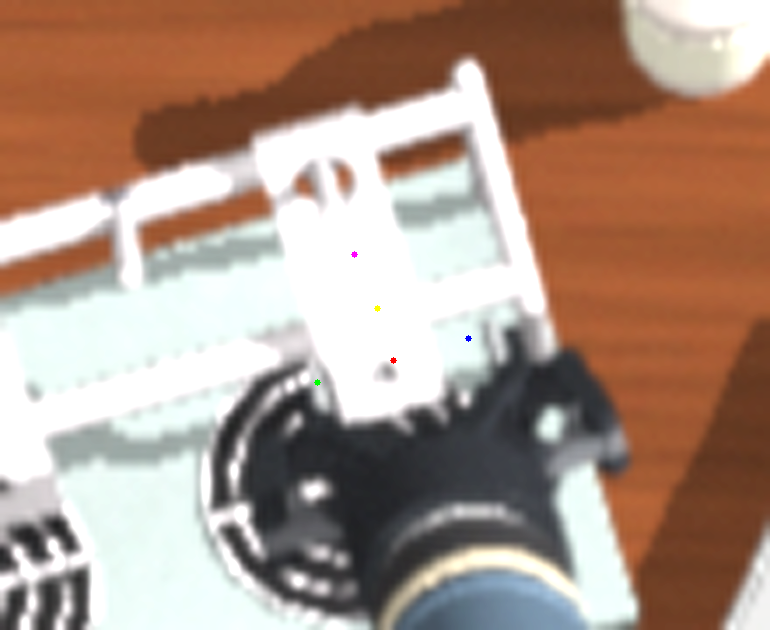

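```bash
python3 -c "
from h import *
gt(pegp(1,-.046,.03),Rrack());gt(pegp(1,-.046,-.003),Rrack())"
```

```text
tip now [0.5988 0.0755 0.2804]
t 9.53 tcp [0.6175 0.0812 0.2564] F [-1.5  0.1 -0.6] op 0.0604 j [-0.12 -0.45 -0.41  0.97  0.26 -0.34]
d [ 0.0366  0.0171 -0.0356] rv [ 0.4 -0.7  0.3] n 1 row: [ 0.0366  0.0171 -0.0356] [ 0.41 -0.75  0.31]
tip now [0.5988 0.0755 0.2804]
t 9.53 tcp [0.6175 0.0812 0.2564] F [-1.5  0.1 -0.6] op 0.0604 j [-0.12 -0.45 -0.41  0.97  0.26 -0.34]
d [ 0.0568  0.0235 -0.0609] rv [ 0.4 -0.7  0.3] n 2 row: [ 0.0284  0.0117 -0.0304] [ 0.2  -0.37  0.15]
```

```bash
python3 -m pendant '[{"fingers":0.41,"dx":0.018,"dy":0.010,"dz":-0.0178,"rx":0.4,"ry":-0.7,"rz":0.3},{"fingers":0.41,"dx":0.0186,"dy":0.0071,"dz":-0.0178,"rx":0,"ry":0,"rz":0},{"fingers":0.41,"dx":0.01,"dy":0.0032,"dz":-0.0125,"rx":0,"ry":0,"rz":0},{"fingers":0.41,"dx":0.006,"dy":0.002,"dz":-0.0075,"rx":0,"ry":0,"rz":0},{"fingers":0.41,"dx":0,"dy":0,"dz":0,"rx":0,"ry":0,"rz":0}]' && python3 -c "
from h import *
gt(pegp(1,-.046,-.003),Rrack())
for n,x0,y0,w,h,f in(('side',255,180,110,90,7),('top',225,170,110,90,7)):
  s=snap(n)
  a=cv2.resize(s['frame'][y0:y0+h,x0:x0+w,::-1],None,fx=f,fy=f,interpolation=cv2.INTER_CUBIC)
  cv2.imwrite('pics/z8%s.png'%n,a)"
```

```text
time_s: 10.15
tool_pos: [0.6693, 0.107, 0.2023]
tool_rot: [-0.145, 0.928, 0.053, 0.338]
ft_force: [-0.1, -0.2, -0.0]
opening: 0.06
tip now [0.6503 0.1009 0.226 ]
t 10.15 tcp [0.6693 0.107  0.2023] F [-0.1 -0.2 -0. ] op 0.06 j [-0.06 -0.31 -0.43  0.79  0.24 -0.29]
d [ 0.005  -0.0024 -0.0068] rv [-0.1 -0.  -0.3] n 1 row: [ 0.005  -0.0024 -0.0068] [-0.06 -0.03 -0.31]
```

View pics/z8side.png

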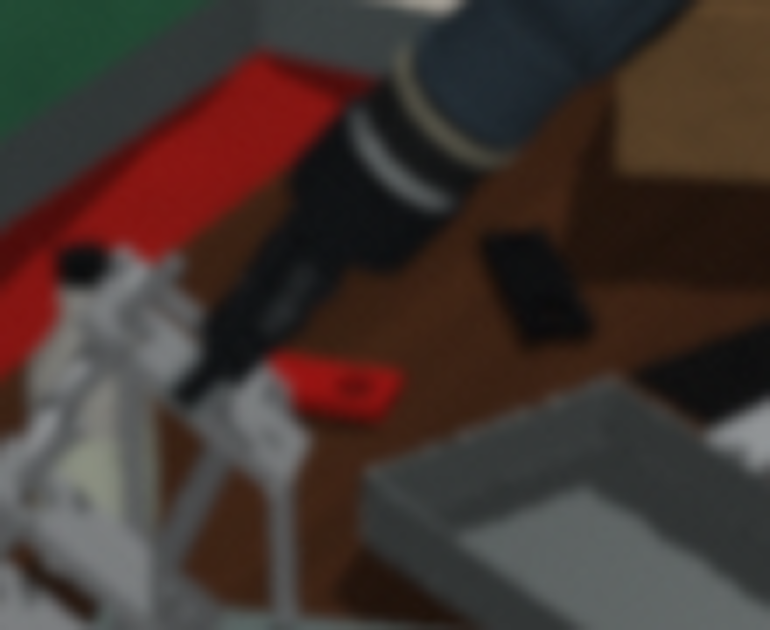

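View pics/z8top.png

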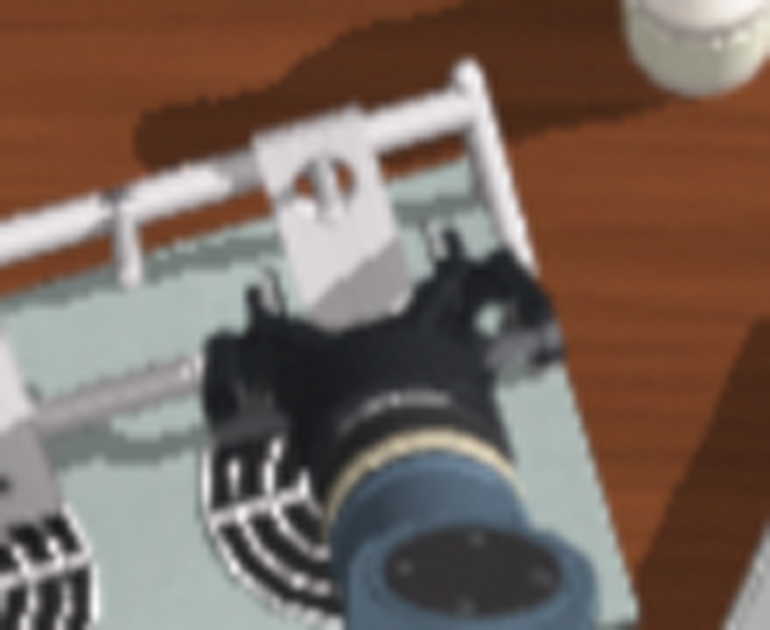

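```bash
python3 -m pendant '[{"fingers":0.41,"dx":0.005,"dy":-0.0024,"dz":-0.0068,"rx":0,"ry":0,"rz":-0.3},{"fingers":0.41,"dx":0,"dy":0,"dz":0,"rx":0,"ry":0,"rz":0},{"fingers":-0.1,"dx":0,"dy":0,"dz":0,"rx":0,"ry":0,"rz":0},{"fingers":-0.1,"dx":0,"dy":0,"dz":0,"rx":0,"ry":0,"rz":0},{"fingers":-0.3,"dx":0,"dy":0,"dz":0,"rx":0,"ry":0,"rz":0}]' 70 && python3 -c "
from h import *
gt(pegp(1,-.046,.07),Rrack())"
```

```text
time_s: 10.88
tool_pos: [0.6743, 0.1049, 0.1969]
tool_rot: [-0.143, 0.929, 0.053, 0.339]
ft_force: [-5.5, 0.9, 3.3]
opening: 0.0421
tip now [0.6553 0.0989 0.2206]
t 10.88 tcp [0.6743 0.1049 0.1969] F [-5.5  0.9  3.3] op 0.0421 j [-0.06 -0.3  -0.43  0.77  0.24 -0.29]
d [-0.0448 -0.0144  0.0545] rv [-0.1  0.1 -0. ] n 2 row: [-0.0224 -0.0072  0.0273] [-0.05  0.03 -0.02]
```

```bash
python3 -m pendant '[{"fingers":-0.3,"dx":-0.0056,"dy":-0.0018,"dz":0.0068,"rx":0,"ry":0,"rz":0},{"fingers":-0.3,"dx":-0.0112,"dy":-0.0036,"dz":0.0136,"rx":0,"ry":0,"rz":0},{"fingers":-0.3,"dx":-0.0112,"dy":-0.0036,"dz":0.0136,"rx":0,"ry":0,"rz":0},{"fingers":-0.3,"dx":-0.0112,"dy":-0.0036,"dz":0.0136,"rx":0,"ry":0,"rz":0},{"fingers":-0.3,"dx":-0.0112,"dy":-0.0036,"dz":0.0136,"rx":0,"ry":0,"rz":0},{"fingers":-0.3,"dx":0,"dy":0,"dz":0,"rx":0,"ry":0,"rz":0}]' && python3 -c "
from h import *
gt(pegp(1,-.046,.09),Rrack())
for n,x0,y0,w,h,f in(('side',255,160,110,90,7),('top',225,170,110,90,7)):
  s=snap(n)
  a=cv2.resize(s['frame'][y0:y0+h,x0:x0+w,::-1],None,fx=f,fy=f,interpolation=cv2.INTER_CUBIC)
  cv2.imwrite('pics/z9%s.png'%n,a)"
```

```text
time_s: 11.62
tool_pos: [0.6239, 0.0873, 0.2577]
tool_rot: [-0.142, 0.929, 0.052, 0.339]
ft_force: [0.4, -0.0, -3.6]
opening: 0.0417
tip now [0.6048 0.0814 0.2814]
t 11.62 tcp [0.6239 0.0873 0.2577] F [ 0.4 -0.  -3.6] op 0.0417 j [-0.11 -0.44 -0.41  0.95  0.26 -0.33]
d [-0.0066 -0.0006  0.0091] rv [-0.   0.1  0.1] n 1 row: [-0.0066 -0.0006  0.0091] [-0.    0.06  0.1 ]
```

View pics/z9side.png

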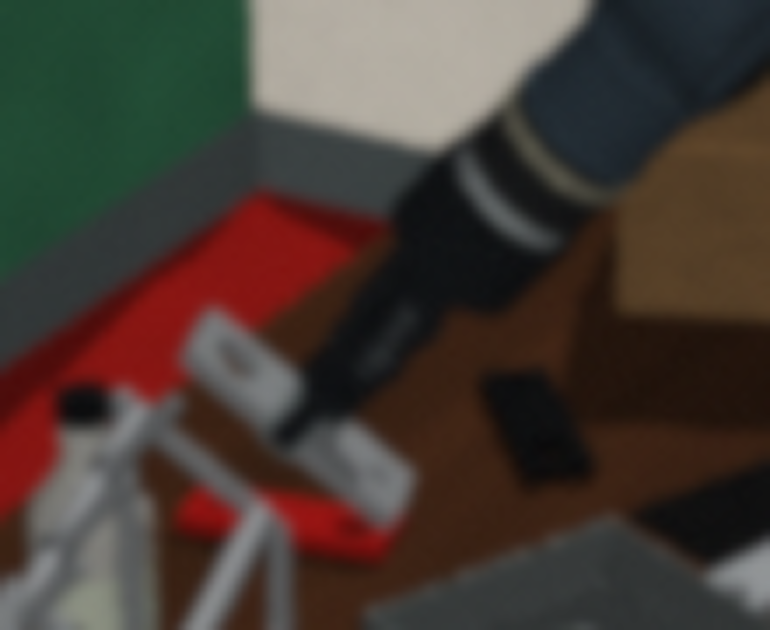

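View pics/z9top.png

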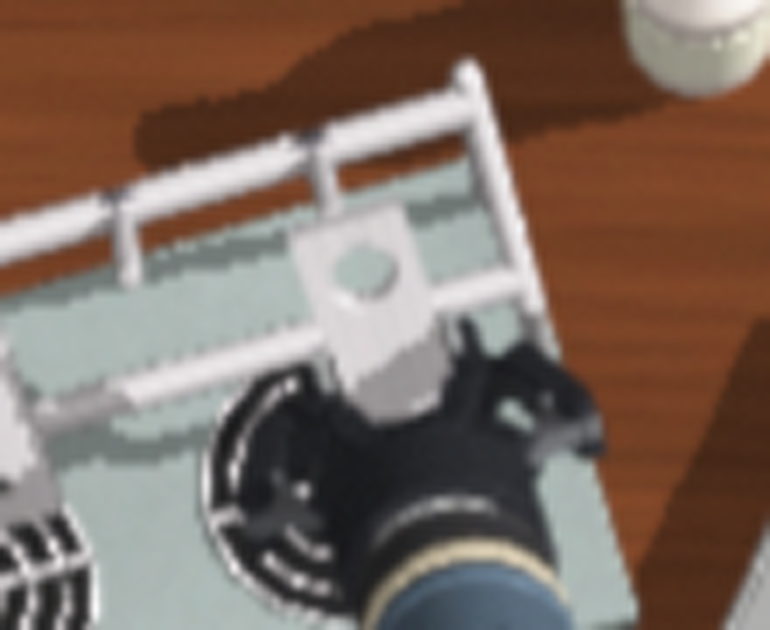

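```bash
cat >> h.py <<'E'
TC=np.array([.5226,-.1509]);TU=np.array([.920,-.392])
def slot(u,z,v=0):
    p=TC+u*TU+v*np.array([.392,.920]);return np.array([p[0],p[1],z])
E
python3 -m pendant '[{"fingers":-0.3,"dx":-0.03,"dy":-0.01,"dz":0.015,"rx":0,"ry":0,"rz":0},{"fingers":-0.3,"dx":-0.03,"dy":-0.02,"dz":0.015,"rx":0,"ry":0,"rz":0}]' && python3 -c "
from h import *
gt(slot(.075,.13),Rdown(156.9),8)"
```

```text
time_s: 11.98
tool_pos: [0.5628, 0.0585, 0.2847]
tool_rot: [-0.143, 0.929, 0.053, 0.336]
ft_force: [-0.5, -1.0, -3.8]
opening: 0.0417
tip now [0.5439 0.0525 0.3085]
t 11.97 tcp [0.5628 0.0585 0.2847] F [-0.5 -1.  -3.8] op 0.0417 j [-0.22 -0.59 -0.44  1.09  0.33 -0.41]
d [ 0.0288 -0.2388 -0.1857] rv [-27.7  30.3  47.4] n 8 row: [ 0.0036 -0.0299 -0.0232] [-3.46  3.79  5.92]
```

```bash
python3 -m pendant '[{"fingers":-0.3,"dx":0.0036,"dy":-0.03,"dz":-0.023,"rx":-3.46,"ry":3.79,"rz":5.92},{"fingers":-0.3,"dx":0.0036,"dy":-0.03,"dz":-0.023,"rx":-3.46,"ry":3.79,"rz":5.92},{"fingers":-0.3,"dx":0.0036,"dy":-0.03,"dz":-0.023,"rx":-3.46,"ry":3.79,"rz":5.92},{"fingers":-0.3,"dx":0.0036,"dy":-0.03,"dz":-0.023,"rx":-3.46,"ry":3.79,"rz":5.92},{"fingers":-0.3,"dx":0.0036,"dy":-0.03,"dz":-0.023,"rx":-3.46,"ry":3.79,"rz":5.92},{"fingers":-0.3,"dx":0.0036,"dy":-0.03,"dz":-0.023,"rx":-3.46,"ry":3.79,"rz":5.92},{"fingers":-0.3,"dx":0.0036,"dy":-0.03,"dz":-0.023,"rx":-3.46,"ry":3.79,"rz":5.92},{"fingers":-0.3,"dx":0.0036,"dy":-0.03,"dz":-0.023,"rx":-3.46,"ry":3.79,"rz":5.92}]' && python3 -c "
from h import *
s=snap('top','t10.png');a=cv2.resize(s['frame'][180:340,290:490,::-1],None,fx=4,fy=3.75,interpolation=cv2.INTER_CUBIC);cv2.imwrite('pics/z10.png',a)
gt(slot(.075,.03),Rdown(156.9))"
```

```text
time_s: 12.98
tool_pos: [0.5938, -0.1832, 0.1011]
tool_rot: [-0.552, 0.834, 0.0, 0.001]
ft_force: [0.4, 0.1, -3.6]
opening: 0.0417
tip now [ 0.5938 -0.1852  0.1263]
t 13.03 tcp [ 0.5937 -0.1852  0.0953] F [ 4.9 -3.4 -9.1] op 0.0417 j [-0.41  0.31  0.19  1.45 -0.   -1.58]
d [-0.0021  0.0049 -0.0963] rv [ 0.  -0.3 -0.3] n 2 row: [-0.001   0.0025 -0.0482] [ 0.   -0.15 -0.13]
```

View pics/z10.png

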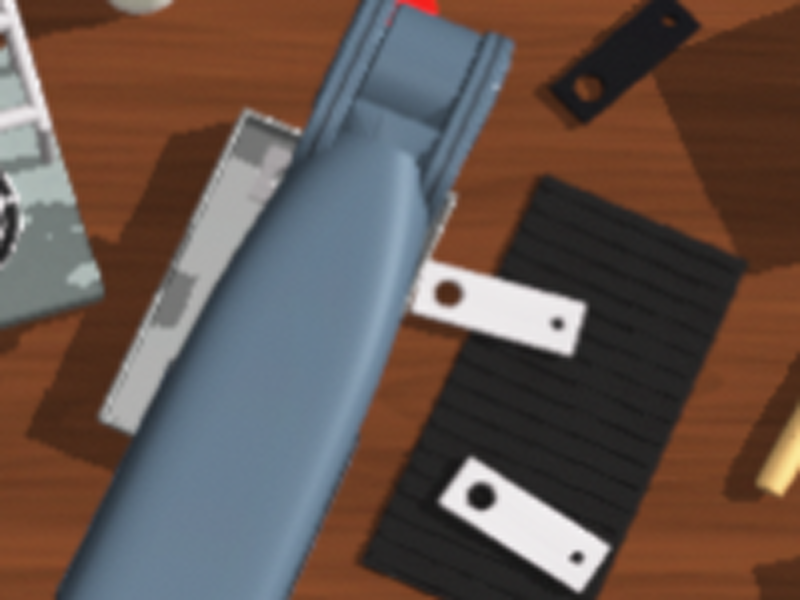

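```bash
python3 -m pendant '[{"fingers":-0.3,"dx":-0.001,"dy":0.0025,"dz":-0.03,"rx":0,"ry":-0.3,"rz":-0.3},{"fingers":-0.3,"dx":-0.001,"dy":0.0025,"dz":-0.03,"rx":0,"ry":0,"rz":0},{"fingers":-0.3,"dx":0,"dy":0,"dz":-0.03,"rx":0,"ry":0,"rz":0},{"fingers":-0.3,"dx":0,"dy":0,"dz":-0.01,"rx":0,"ry":0,"rz":0},{"fingers":-0.3,"dx":0,"dy":0,"dz":-0.006,"rx":0,"ry":0,"rz":0},{"fingers":-0.3,"dx":0,"dy":0,"dz":0,"rx":0,"ry":0,"rz":0}]' && python3 -c "
from h import *
gt(slot(.075,.004),Rdown(156.9))
s=snap('side','s11.png');a=cv2.resize(s['frame'][200:290,290:440,::-1],None,fx=5,fy=5,interpolation=cv2.INTER_CUBIC);cv2.imwrite('pics/z11.png',a)"
```

```text
time_s: 13.78
tool_pos: [0.5917, -0.177, -0.0018]
tool_rot: [-0.549, 0.836, -0.002, 0.005]
ft_force: [-0.7, 0.2, -3.2]
opening: 0.0429
tip now [ 0.5914 -0.1771  0.0292]
t 13.78 tcp [ 0.5917 -0.177  -0.0018] F [-0.7  0.2 -3.2] op 0.0429 j [-0.4   0.32  0.01  1.25  0.01 -1.56]
d [-0.0001 -0.0033 -0.0252] rv [-0.2  0.6  0.3] n 1 row: [-0.0001 -0.0033 -0.0252] [-0.16  0.58  0.32]
```

View pics/z11.png

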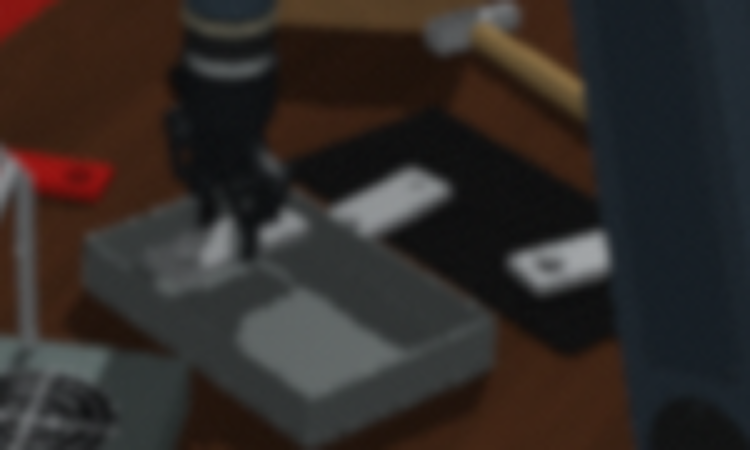

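```bash
python3 -m pendant '[{"fingers":-0.3,"dx":0,"dy":-0.003,"dz":-0.01,"rx":0,"ry":0.5,"rz":0.3},{"fingers":-0.3,"dx":0,"dy":0,"dz":-0.008,"rx":0,"ry":0,"rz":0},{"fingers":-0.3,"dx":0,"dy":0,"dz":-0.004,"rx":0,"ry":0,"rz":0},{"fingers":-0.3,"dx":0,"dy":0,"dz":0,"rx":0,"ry":0,"rz":0}]' && python3 -c "
from h import *
gt(slot(.075,.004),Rdown(156.9))
s=snap('side','s12.png');a=cv2.resize(s['frame'][200:290,290:440,::-1],None,fx=5,fy=5,interpolation=cv2.INTER_CUBIC);cv2.imwrite('pics/z12.png',a)"
```

```text
time_s: 14.32
tool_pos: [0.5903, -0.1795, -0.0253]
tool_rot: [-0.551, 0.834, 0.002, 0.0]
ft_force: [0.0, -0.2, -4.8]
opening: 0.0416
tip now [ 0.5904 -0.1796  0.0057]
t 14.32 tcp [ 0.5903 -0.1795 -0.0253] F [ 0.  -0.2 -4.8] op 0.0416 j [-0.41  0.35 -0.    1.22  0.   -1.57]
d [ 0.0013 -0.0008 -0.0017] rv [-0.2 -0.1  0. ] n 1 row: [ 0.0013 -0.0008 -0.0017] [-0.22 -0.08  0.01]
```

View pics/z12.png

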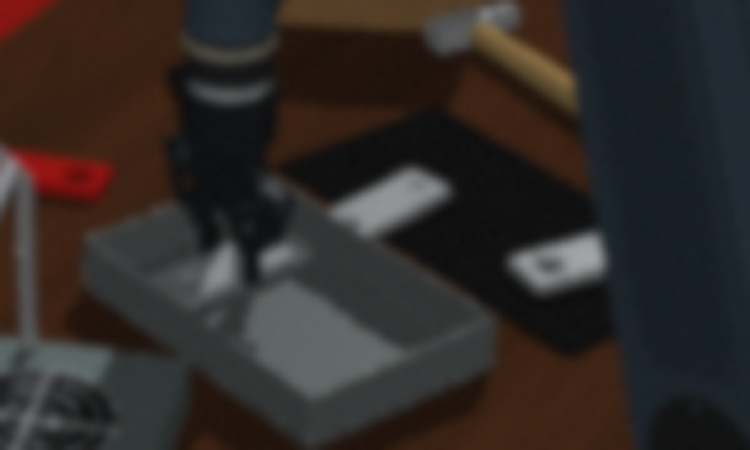

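```bash
python3 -m pendant '[{"fingers":-0.3,"dx":0.001,"dy":0,"dz":-0.003,"rx":0,"ry":0,"rz":0},{"fingers":-0.3,"dx":0,"dy":0,"dz":0,"rx":0,"ry":0,"rz":0}]' ; python3 -m pendant '[{"fingers":0.3,"dx":0,"dy":0,"dz":0,"rx":0,"ry":0,"rz":0},{"fingers":0.3,"dx":0,"dy":0,"dz":0,"rx":0,"ry":0,"rz":0},{"fingers":0.3,"dx":0,"dy":0,"dz":0.02,"rx":0,"ry":0,"rz":0},{"fingers":0.3,"dx":0,"dy":0,"dz":0.05,"rx":0,"ry":0,"rz":0},{"fingers":0.41,"dx":0,"dy":0.01,"dz":0.0625,"rx":0,"ry":0,"rz":0},{"fingers":0.41,"dx":0,"dy":0.02,"dz":0.06,"rx":0,"ry":0,"rz":0}]';python3 -c "
from h import *
gt(pegp(3,-.046,.09),Rrack(),8)"
```

```text
time_s: 14.62
tool_pos: [0.5921, -0.1797, -0.0275]
tool_rot: [-0.551, 0.834, 0.001, 0.001]
ft_force: [-0.5, -0.4, -3.8]
opening: 0.0419
time_s: 15.38
tool_pos: [0.5924, -0.1506, 0.1678]
tool_rot: [-0.551, 0.835, -0.0, 0.002]
ft_force: [0.5, 0.3, 0.7]
opening: 0.0601
tip now [ 0.5923 -0.1507  0.1988]
t 15.38 tcp [ 0.5924 -0.1506  0.1678] F [0.5 0.3 0.7] op 0.0601 j [-0.36  0.27  0.28  1.58  0.   -1.53]
d [-0.0231  0.39    0.099 ] rv [ 27.6 -30.4 -47.3] n 8 row: [-0.0029  0.0488  0.0124] [ 3.45 -3.79 -5.91]
```

```bash
python3 -m pendant '[{"fingers":0.41,"dx":-0.03,"dy":0.02,"dz":0.04,"rx":3.45,"ry":-3.79,"rz":-5.91},{"fingers":0.41,"dx":-0.03,"dy":0.04,"dz":0.04,"rx":3.45,"ry":-3.79,"rz":-5.91},{"fingers":0.41,"dx":0,"dy":0.055,"dz":0.02,"rx":3.45,"ry":-3.79,"rz":-5.91},{"fingers":0.41,"dx":0,"dy":0.055,"dz":0,"rx":3.45,"ry":-3.79,"rz":-5.91},{"fingers":0.41,"dx":0,"dy":0.055,"dz":0,"rx":3.45,"ry":-3.79,"rz":-5.91},{"fingers":0.41,"dx":0,"dy":0.055,"dz":0,"rx":3.45,"ry":-3.79,"rz":-5.91},{"fingers":0.41,"dx":0.01,"dy":0.055,"dz":0,"rx":3.45,"ry":-3.79,"rz":-5.91},{"fingers":0.41,"dx":0.027,"dy":0.055,"dz":0,"rx":3.45,"ry":-3.79,"rz":-5.91}]';python3 -c "
from h import *
gt(pegp(3,-.046,.06),Rrack())
s=snap('top','t13.png');a=cv2.resize(s['frame'][170:330,180:400,::-1],None,fx=3.6,fy=3.6,interpolation=cv2.INTER_CUBIC);cv2.imwrite('pics/z13.png',a)"
```

```text
time_s: 16.38
tool_pos: [0.5697, 0.2402, 0.2671]
tool_rot: [-0.141, 0.928, 0.054, 0.342]
ft_force: [1.6, -0.6, -1.1]
opening: 0.0603
tip now [0.5506 0.2341 0.2907]
t 16.38 tcp [0.5697 0.2402 0.2671] F [ 1.6 -0.6 -1.1] op 0.0603 j [ 0.28 -0.5  -0.44  0.92  0.02 -0.01]
d [ 0.018   0.0049 -0.0234] rv [-0.3  0.4  0.1] n 1 row: [ 0.018   0.0049 -0.0234] [-0.33  0.38  0.06]
```

View pics/z13.png

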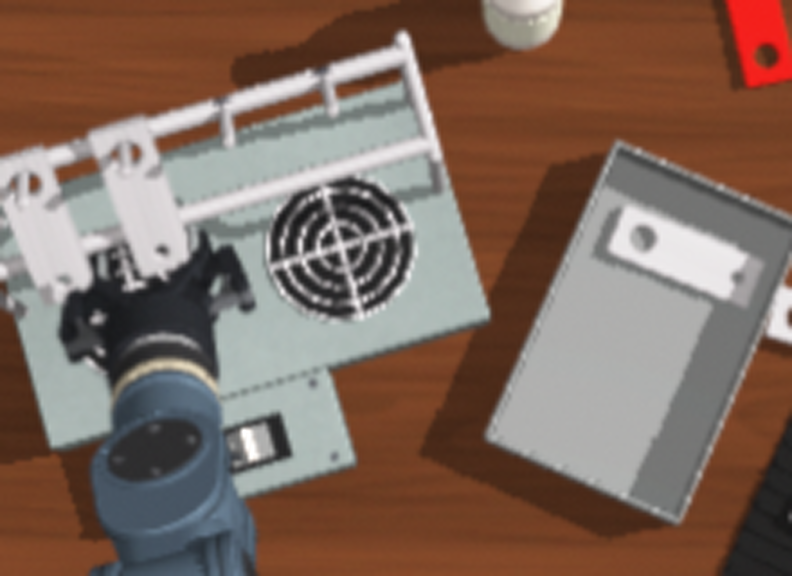

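```bash
python3 -m pendant '[{"fingers":0.35,"dx":0.009,"dy":0.0025,"dz":-0.0117,"rx":-0.3,"ry":0.4,"rz":0.1},{"fingers":0.35,"dx":0.009,"dy":0.0024,"dz":-0.0117,"rx":0,"ry":0,"rz":0},{"fingers":0.35,"dx":0,"dy":0,"dz":0,"rx":0,"ry":0,"rz":0}]';python3 -c "
from h import *
gt(pegp(3,-.046,-.003),Rrack())"
```

```text
time_s: 16.8
tool_pos: [0.5881, 0.2417, 0.2369]
tool_rot: [-0.144, 0.931, 0.051, 0.332]
ft_force: [0.2, -0.0, 0.0]
opening: 0.0578
tip now [0.5693 0.2358 0.2609]
t 16.8 tcp [0.5881 0.2417 0.2369] F [ 0.2 -0.   0. ] op 0.0578 j [ 0.27 -0.44 -0.45  0.87  0.02 -0.03]
d [ 0.0383  0.0156 -0.0414] rv [ 0.3 -0.7 -0.1] n 1 row: [ 0.0383  0.0156 -0.0414] [ 0.29 -0.69 -0.1 ]
```

```bash
python3 -m pendant '[{"fingers":0.35,"dx":0.013,"dy":0.008,"dz":-0.013,"rx":0.3,"ry":-0.7,"rz":-0.1},{"fingers":0.35,"dx":0.013,"dy":0.004,"dz":-0.014,"rx":0,"ry":0,"rz":0},{"fingers":0.35,"dx":0.0065,"dy":0.002,"dz":-0.008,"rx":0,"ry":0,"rz":0},{"fingers":0.35,"dx":0,"dy":0,"dz":0,"rx":0,"ry":0,"rz":0}]';python3 -c "
from h import *
gt(pegp(3,-.046,-.003),Rrack())
for n,x0,y0,w,h,f in(('side',235,180,110,90,7),('top',180,180,110,90,7)):
  s=snap(n)
  a=cv2.resize(s['frame'][y0:y0+h,x0:x0+w,::-1],None,fx=f,fy=f,interpolation=cv2.INTER_CUBIC)
  cv2.imwrite('pics/z14%s.png'%n,a)"
```

```text
time_s: 17.3
tool_pos: [0.6204, 0.2565, 0.203]
tool_rot: [-0.143, 0.928, 0.052, 0.339]
ft_force: [0.3, -0.1, -0.0]
opening: 0.058
tip now [0.6013 0.2505 0.2267]
t 17.3 tcp [0.6204 0.2565 0.203 ] F [ 0.3 -0.1 -0. ] op 0.058 j [ 0.29 -0.35 -0.46  0.76  0.01 -0.02]
d [ 0.006   0.0008 -0.0075] rv [-0.   0.1 -0.1] n 1 row: [ 0.006   0.0008 -0.0075] [-0.05  0.1  -0.07]
```

View pics/z14top.png

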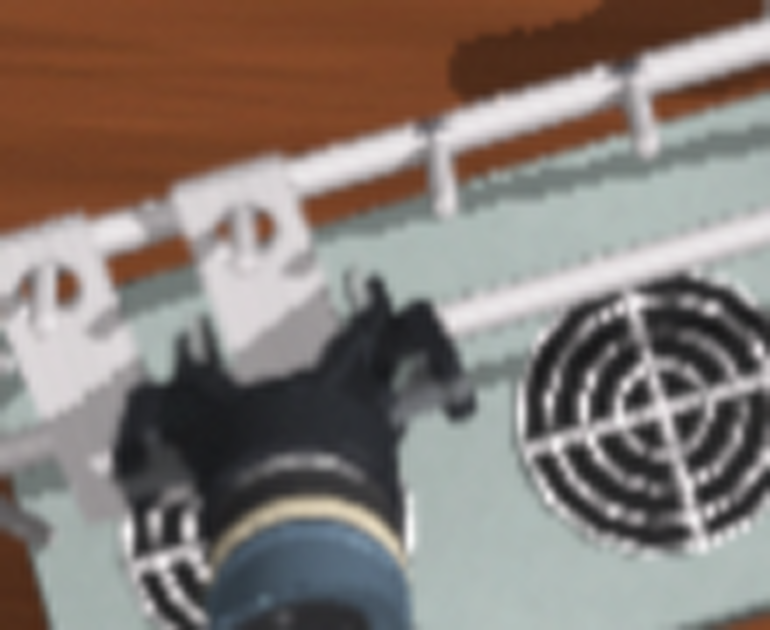

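View pics/z14side.png

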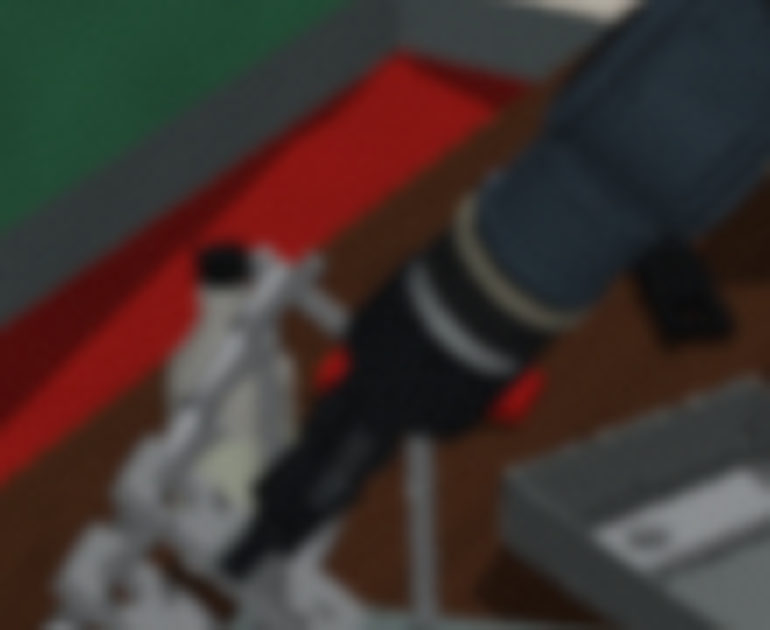

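```bash
python3 -m pendant '[{"fingers":0.35,"dx":0.006,"dy":0.0008,"dz":-0.0075,"rx":0,"ry":0,"rz":0},{"fingers":0.35,"dx":0,"dy":0,"dz":0,"rx":0,"ry":0,"rz":0},{"fingers":-0.1,"dx":0,"dy":0,"dz":0,"rx":0,"ry":0,"rz":0},{"fingers":-0.1,"dx":0,"dy":0,"dz":0,"rx":0,"ry":0,"rz":0},{"fingers":-0.3,"dx":0,"dy":0,"dz":0,"rx":0,"ry":0,"rz":0}]' 70 && python3 -m pendant '[{"fingers":-0.3,"dx":-0.0056,"dy":-0.0018,"dz":0.0068,"rx":0,"ry":0,"rz":0},{"fingers":-0.3,"dx":-0.0112,"dy":-0.0036,"dz":0.0136,"rx":0,"ry":0,"rz":0},{"fingers":-0.3,"dx":-0.0112,"dy":-0.0036,"dz":0.0136,"rx":0,"ry":0,"rz":0},{"fingers":-0.3,"dx":-0.0112,"dy":-0.0036,"dz":0.0136,"rx":0,"ry":0,"rz":0},{"fingers":-0.3,"dx":-0.0112,"dy":-0.0036,"dz":0.0136,"rx":0,"ry":0,"rz":0},{"fingers":-0.3,"dx":-0.0056,"dy":-0.0018,"dz":0.0068,"rx":0,"ry":0,"rz":0},{"fingers":-0.3,"dx":0,"dy":0,"dz":0,"rx":0,"ry":0,"rz":0}]' && python3 -c "
from h import *
gt(pegp(3,-.046,.09),Rrack())
s=snap('top');a=cv2.resize(s['frame'][170:330,180:400,::-1],None,fx=3.6,fy=3.6,interpolation=cv2.INTER_CUBIC);cv2.imwrite('pics/z15.png',a)"
```

```text
time_s: 18.02
tool_pos: [0.6259, 0.2588, 0.197]
tool_rot: [-0.144, 0.928, 0.053, 0.34]
ft_force: [-6.0, -1.4, 2.9]
opening: 0.0421
time_s: 18.9
tool_pos: [0.5698, 0.2402, 0.2651]
tool_rot: [-0.144, 0.928, 0.053, 0.34]
ft_force: [-0.5, 0.0, -3.6]
opening: 0.0419
tip now [0.5508 0.2342 0.2887]
t 18.9 tcp [0.5698 0.2402 0.2651] F [-0.5  0.  -3.6] op 0.0419 j [ 0.28 -0.5  -0.44  0.92  0.02 -0.02]
d [-0.0005 -0.0009  0.0017] rv [-0.1  0.2 -0.2] n 1 row: [-0.0005 -0.0009  0.0017] [-0.07  0.23 -0.15]
```

View pics/z15.png

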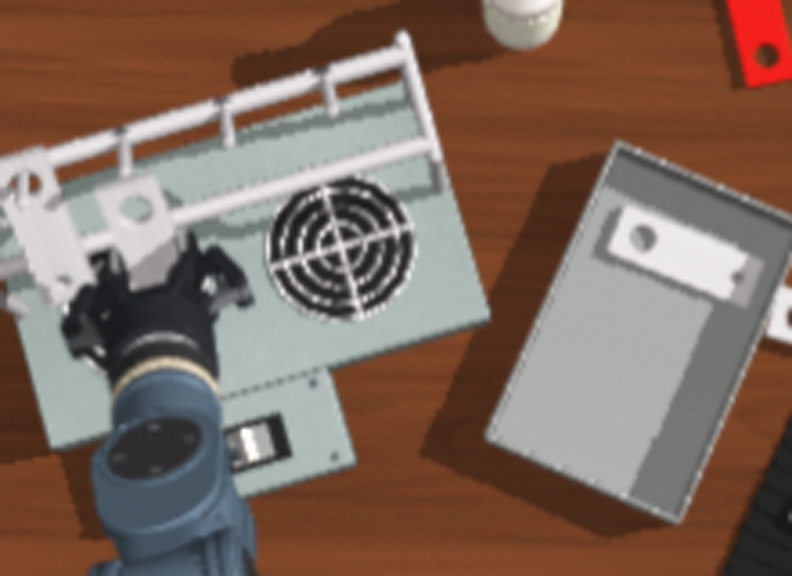

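```bash
python3 -m pendant '[{"fingers":-0.3,"dx":-0.03,"dy":-0.02,"dz":0.02,"rx":0,"ry":0,"rz":0},{"fingers":-0.3,"dx":-0.03,"dy":-0.04,"dz":0.02,"rx":0,"ry":0,"rz":0},{"fingers":-0.3,"dx":0,"dy":-0.05,"dz":0,"rx":0,"ry":0,"rz":0}]' && python3 -c "
from h import *
gt(slot(.0,.13),Rdown(156.9),8)"
```

```text
time_s: 19.32
tool_pos: [0.5097, 0.131, 0.3074]
tool_rot: [-0.146, 0.927, 0.053, 0.342]
ft_force: [1.8, -1.0, -3.0]
opening: 0.0419
tip now [0.4905 0.1249 0.331 ]
t 19.32 tcp [0.5097 0.131  0.3074] F [ 1.8 -1.  -3. ] op 0.0419 j [-0.01 -0.73 -0.48  1.14  0.21 -0.25]
d [ 0.0129 -0.2819 -0.2084] rv [-28.   30.9  46.9] n 8 row: [ 0.0016 -0.0352 -0.0261] [-3.5   3.86  5.87]
```

```bash
python3 -m pendant '[{"fingers":-0.3,"dx":0.0016,"dy":-0.035,"dz":-0.026,"rx":-3.5,"ry":3.86,"rz":5.87},{"fingers":-0.3,"dx":0.0016,"dy":-0.035,"dz":-0.026,"rx":-3.5,"ry":3.86,"rz":5.87},{"fingers":-0.3,"dx":0.0016,"dy":-0.035,"dz":-0.026,"rx":-3.5,"ry":3.86,"rz":5.87},{"fingers":-0.3,"dx":0.0016,"dy":-0.035,"dz":-0.026,"rx":-3.5,"ry":3.86,"rz":5.87},{"fingers":-0.3,"dx":0.0016,"dy":-0.035,"dz":-0.026,"rx":-3.5,"ry":3.86,"rz":5.87},{"fingers":-0.3,"dx":0.0016,"dy":-0.035,"dz":-0.026,"rx":-3.5,"ry":3.86,"rz":5.87},{"fingers":-0.3,"dx":0.0016,"dy":-0.035,"dz":-0.026,"rx":-3.5,"ry":3.86,"rz":5.87},{"fingers":-0.3,"dx":0.0016,"dy":-0.035,"dz":-0.026,"rx":-3.5,"ry":3.86,"rz":5.87}]' && python3 -m pendant '[{"fingers":-0.3,"dx":0,"dy":0,"dz":0,"rx":0,"ry":0,"rz":0},{"fingers":-0.3,"dx":0,"dy":0,"dz":0,"rx":0,"ry":0,"rz":0}]' && python3 -c "
from h import *
gt(slot(.0,.004),Rdown(156.9))"
```

```text
time_s: 20.32
tool_pos: [0.5239, -0.1513, 0.0951]
tool_rot: [-0.551, 0.835, -0.002, -0.003]
ft_force: [0.7, 0.1, -3.0]
opening: 0.0418
time_s: 20.58
tool_pos: [0.5232, -0.149, 0.0963]
tool_rot: [-0.549, 0.836, -0.001, -0.001]
ft_force: [0.1, -0.2, -2.9]
opening: 0.0421
tip now [ 0.5233 -0.1489  0.1273]
t 20.57 tcp [ 0.5232 -0.149   0.0963] F [ 0.1 -0.2 -2.9] op 0.0421 j [-0.4   0.1  -0.05  1.42 -0.   -1.56]
d [-0.0006 -0.0019 -0.1233] rv [ 0.1 -0.1  0.2] n 3 row: [-0.0002 -0.0006 -0.0411] [ 0.05 -0.02  0.08]
```

```bash
python3 -m pendant '[{"fingers":-0.3,"dx":0,"dy":-0.002,"dz":-0.04,"rx":0,"ry":0,"rz":0.2},{"fingers":-0.3,"dx":0,"dy":0,"dz":-0.04,"rx":0,"ry":0,"rz":0},{"fingers":-0.3,"dx":0,"dy":0,"dz":-0.025,"rx":0,"ry":0,"rz":0},{"fingers":-0.3,"dx":0,"dy":0,"dz":-0.012,"rx":0,"ry":0,"rz":0},{"fingers":-0.3,"dx":0,"dy":0,"dz":-0.006,"rx":0,"ry":0,"rz":0},{"fingers":-0.3,"dx":0,"dy":0,"dz":0,"rx":0,"ry":0,"rz":0}]' && python3 -c "
from h import *
gt(slot(.0,.002),Rdown(156.9))
s=snap('side');a=cv2.resize(s['frame'][200:290,290:440,::-1],None,fx=5,fy=5,interpolation=cv2.INTER_CUBIC);cv2.imwrite('pics/z16.png',a)"
```

```text
time_s: 21.32
tool_pos: [0.5239, -0.1516, -0.0251]
tool_rot: [-0.551, 0.834, -0.002, -0.001]
ft_force: [1.2, 0.4, -3.2]
opening: 0.0421
tip now [ 0.5239 -0.1515  0.0059]
t 21.32 tcp [ 0.5239 -0.1516 -0.0251] F [ 1.2  0.4 -3.2] op 0.0421 j [-0.4   0.17 -0.22  1.18 -0.   -1.57]
d [-0.0013  0.0007 -0.0039] rv [0.3 0.  0. ] n 1 row: [-0.0013  0.0007 -0.0039] [0.25 0.04 0.01]
```

View pics/z16.png

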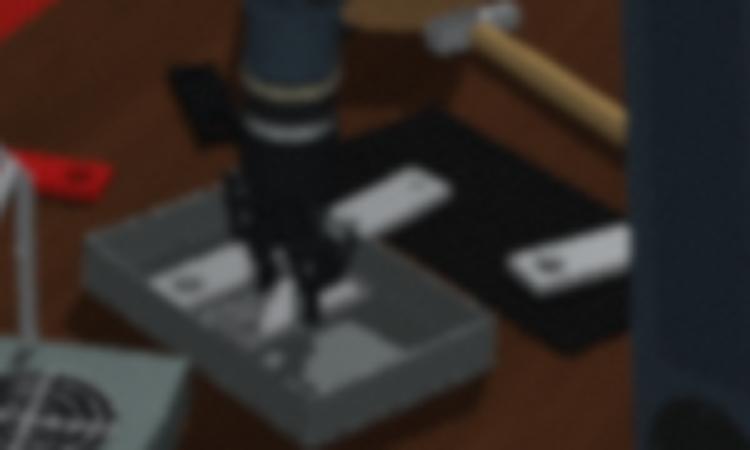

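```bash
python3 -m pendant '[{"fingers":-0.3,"dx":-0.001,"dy":0,"dz":-0.004,"rx":0.2,"ry":0,"rz":0},{"fingers":-0.3,"dx":0,"dy":0,"dz":0,"rx":0,"ry":0,"rz":0}]' ; python3 -m pendant '[{"fingers":0.25,"dx":0,"dy":0,"dz":0,"rx":0,"ry":0,"rz":0},{"fingers":0.25,"dx":0,"dy":0,"dz":0,"rx":0,"ry":0,"rz":0},{"fingers":0.25,"dx":0,"dy":0,"dz":0.02,"rx":0,"ry":0,"rz":0},{"fingers":0.25,"dx":0,"dy":0,"dz":0.05,"rx":0,"ry":0,"rz":0},{"fingers":0.35,"dx":0,"dy":0.01,"dz":0.0625,"rx":0,"ry":0,"rz":0},{"fingers":0.35,"dx":0,"dy":0.02,"dz":0.06,"rx":0,"ry":0,"rz":0}]';python3 -c "
from h import *
gt(pegp(4,-.046,.07),Rrack(),8)"
```

```text
time_s: 21.62
tool_pos: [0.5239, -0.1521, -0.0285]
tool_rot: [-0.551, 0.834, -0.001, 0.001]
ft_force: [0.3, 0.2, 1.4]
opening: 0.0422
time_s: 22.38
tool_pos: [0.5218, -0.122, 0.1625]
tool_rot: [-0.551, 0.835, 0.0, -0.001]
ft_force: [1.9, 0.3, 0.6]
opening: 0.0579
tip now [ 0.5219 -0.122   0.1935]
t 22.38 tcp [ 0.5218 -0.122   0.1625] F [1.9 0.3 0.6] op 0.0579 j [-0.35  0.07  0.05  1.55 -0.   -1.52]
d [0.0357 0.4416 0.0889] rv [ 27.7 -30.6 -47.3] n 9 row: [0.004  0.0491 0.0099] [ 3.07 -3.4  -5.26]
```

```bash
python3 -m pendant '[{"fingers":0.35,"dx":0,"dy":0.03,"dz":0.04,"rx":3.46,"ry":-3.82,"rz":-5.91},{"fingers":0.35,"dx":-0.01,"dy":0.05,"dz":0.04,"rx":3.46,"ry":-3.82,"rz":-5.91},{"fingers":0.35,"dx":0,"dy":0.06,"dz":0.03,"rx":3.46,"ry":-3.82,"rz":-5.91},{"fingers":0.35,"dx":0,"dy":0.06,"dz":0.01,"rx":3.46,"ry":-3.82,"rz":-5.91},{"fingers":0.35,"dx":0,"dy":0.06,"dz":0,"rx":3.46,"ry":-3.82,"rz":-5.91},{"fingers":0.35,"dx":0,"dy":0.06,"dz":0,"rx":3.46,"ry":-3.82,"rz":-5.91},{"fingers":0.35,"dx":0,"dy":0.06,"dz":0,"rx":3.46,"ry":-3.82,"rz":-5.91},{"fingers":0.35,"dx":0.01,"dy":0.06,"dz":0,"rx":3.46,"ry":-3.82,"rz":-5.91}]' && python3 -m pendant '[{"fingers":0.35,"dx":0,"dy":0,"dz":0,"rx":0,"ry":0,"rz":0}]' && python3 -c "
from h import *
gt(pegp(4,-.046,.05),Rrack())
s=snap('top');a=cv2.resize(s['frame'][170:330,150:400,::-1],None,fx=3.2,fy=3.2,interpolation=cv2.INTER_CUBIC);cv2.imwrite('pics/z17.png',a)"
```

```text
time_s: 23.38
tool_pos: [0.5219, 0.3137, 0.2787]
tool_rot: [-0.141, 0.928, 0.053, 0.34]
ft_force: [1.5, -0.5, -0.0]
opening: 0.0577
time_s: 23.5
tool_pos: [0.5183, 0.318, 0.2746]
tool_rot: [-0.148, 0.928, 0.054, 0.336]
ft_force: [0.2, -0.6, -0.7]
opening: 0.0578
tip now [0.4994 0.3118 0.2984]
t 23.5 tcp [0.5183 0.318  0.2746] F [ 0.2 -0.6 -0.7] op 0.0578 j [ 0.51 -0.49 -0.41  0.96 -0.12  0.15]
d [ 0.0516  0.0054 -0.0384] rv [ 0.  -0.2 -0.7] n 2 row: [ 0.0258  0.0027 -0.0192] [ 0.02 -0.1  -0.37]
```

View pics/z17.png

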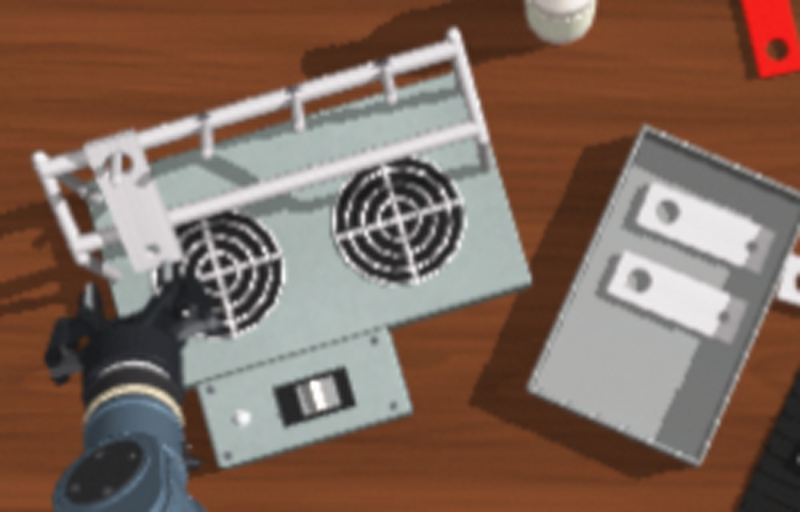

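```bash
python3 -m pendant '[{"fingers":0.35,"dx":0.026,"dy":0.002,"dz":-0.019,"rx":0,"ry":-0.1,"rz":-0.4},{"fingers":0.35,"dx":0.026,"dy":0.002,"dz":-0.019,"rx":0,"ry":-0.1,"rz":-0.4},{"fingers":0.35,"dx":0,"dy":0,"dz":0,"rx":0,"ry":0,"rz":0}]';python3 -c "
from h import *
gt(pegp(4,-.046,-.003,-.002),Rrack())"
```

```text
time_s: 23.92
tool_pos: [0.5749, 0.3134, 0.2358]
tool_rot: [-0.136, 0.93, 0.048, 0.337]
ft_force: [-0.4, 0.2, 0.1]
opening: 0.0576
tip now [0.5559 0.3078 0.2596]
t 23.93 tcp [0.5749 0.3134 0.2358] F [-0.4  0.2  0.1] op 0.0576 j [ 0.45 -0.37 -0.41  0.85 -0.11  0.13]
d [ 0.028   0.0183 -0.0403] rv [ 0.2 -0.1  0.9] n 1 row: [ 0.028   0.0183 -0.0403] [ 0.17 -0.12  0.91]
```

```bash
python3 -m pendant '[{"fingers":0.35,"dx":0.003,"dy":0.0105,"dz":-0.01,"rx":0.2,"ry":-0.1,"rz":0.9},{"fingers":0.35,"dx":0.0095,"dy":0.003,"dz":-0.012,"rx":0,"ry":0,"rz":0},{"fingers":0.35,"dx":0.0095,"dy":0.003,"dz":-0.012,"rx":0,"ry":0,"rz":0},{"fingers":0.35,"dx":0,"dy":0,"dz":0,"rx":0,"ry":0,"rz":0}]';python3 -c "
from h import *
gt(pegp(4,-.046,-.003,-.002),Rrack())
for n,x0,y0,w,h,f in(('top',150,190,110,90,7),):
  s=snap(n)
  a=cv2.resize(s['frame'][y0:y0+h,x0:x0+w,::-1],None,fx=f,fy=f,interpolation=cv2.INTER_CUBIC)
  cv2.imwrite('pics/z18%s.png'%n,a)"
```

```text
time_s: 24.42
tool_pos: [0.5958, 0.3324, 0.2022]
tool_rot: [-0.144, 0.928, 0.053, 0.339]
ft_force: [0.5, 0.4, -0.4]
opening: 0.0574
tip now [0.5768 0.3263 0.2259]
t 24.43 tcp [0.5958 0.3324 0.2022] F [ 0.5  0.4 -0.4] op 0.0574 j [ 0.46 -0.3  -0.43  0.75 -0.1   0.12]
d [ 0.0071 -0.0007 -0.0067] rv [-0.1  0.1 -0.2] n 1 row: [ 0.0071 -0.0007 -0.0067] [-0.1   0.05 -0.21]
```

View pics/z18top.png

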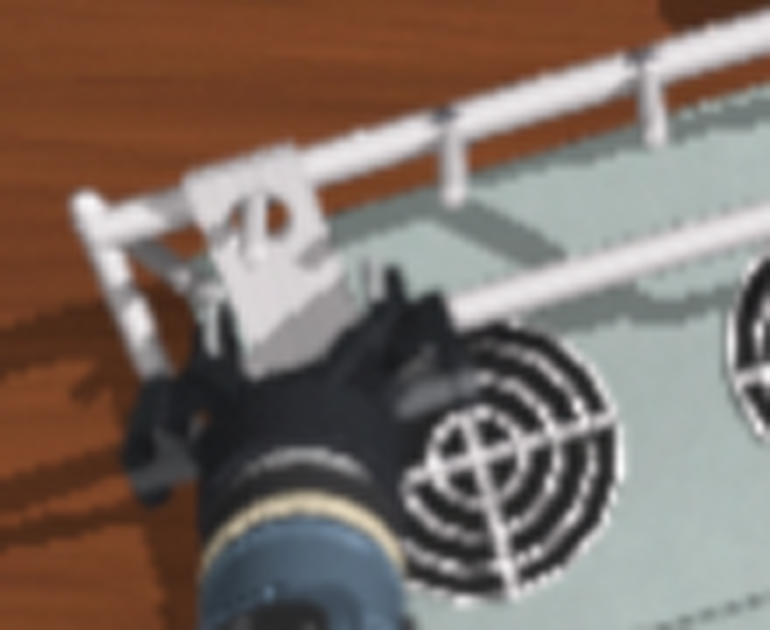

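Fingers straddle strap 4 (edges near px (235,330) and (355,290) in the crop). Close and lift.

```bash
python3 -m pendant '[{"fingers":0.35,"dx":0.007,"dy":-0.0007,"dz":-0.0067,"rx":0,"ry":0,"rz":0},{"fingers":0.35,"dx":0,"dy":0,"dz":0,"rx":0,"ry":0,"rz":0},{"fingers":-0.1,"dx":0,"dy":0,"dz":0,"rx":0,"ry":0,"rz":0},{"fingers":-0.1,"dx":0,"dy":0,"dz":0,"rx":0,"ry":0,"rz":0},{"fingers":-0.3,"dx":0,"dy":0,"dz":0,"rx":0,"ry":0,"rz":0}]' 70 && python3 -m pendant '[{"fingers":-0.3,"dx":-0.0056,"dy":-0.0018,"dz":0.0068,"rx":0,"ry":0,"rz":0},{"fingers":-0.3,"dx":-0.0112,"dy":-0.0036,"dz":0.0136,"rx":0,"ry":0,"rz":0},{"fingers":-0.3,"dx":-0.0112,"dy":-0.0036,"dz":0.0136,"rx":0,"ry":0,"rz":0},{"fingers":-0.3,"dx":-0.0112,"dy":-0.0036,"dz":0.0136,"rx":0,"ry":0,"rz":0},{"fingers":-0.3,"dx":-0.0112,"dy":-0.0036,"dz":0.0136,"rx":0,"ry":0,"rz":0},{"fingers":-0.3,"dx":-0.0056,"dy":-0.0018,"dz":0.0068,"rx":0,"ry":0,"rz":0},{"fingers":-0.3,"dx":0,"dy":0,"dz":0,"rx":0,"ry":0,"rz":0}]' && python3 -c "
from h import *
gt(pegp(4,-.046,.09),Rrack())
s=snap('top');a=cv2.resize(s['frame'][170:330,150:400,::-1],None,fx=3.2,fy=3.2,interpolation=cv2.INTER_CUBIC);cv2.imwrite('pics/z19.png',a)"
```

```text
time_s: 25.1
tool_pos: [0.6029, 0.3331, 0.1994]
tool_rot: [-0.144, 0.927, 0.055, 0.341]
ft_force: [-6.2, 0.7, 3.3]
opening: 0.0422
time_s: 25.98
tool_pos: [0.5474, 0.3139, 0.2671]
tool_rot: [-0.144, 0.928, 0.054, 0.341]
ft_force: [-0.8, -0.1, -3.7]
opening: 0.0419
tip now [0.5283 0.3078 0.2907]
t 25.98 tcp [0.5474 0.3139 0.2671] F [-0.8 -0.1 -3.7] op 0.0419 j [ 0.47 -0.44 -0.4   0.91 -0.1   0.13]
d [-0.0021  0.0018 -0.0004] rv [-0.2  0.3 -0.2] n 1 row: [-0.0021  0.0018 -0.0004] [-0.21  0.31 -0.19]
```

View pics/z19.png

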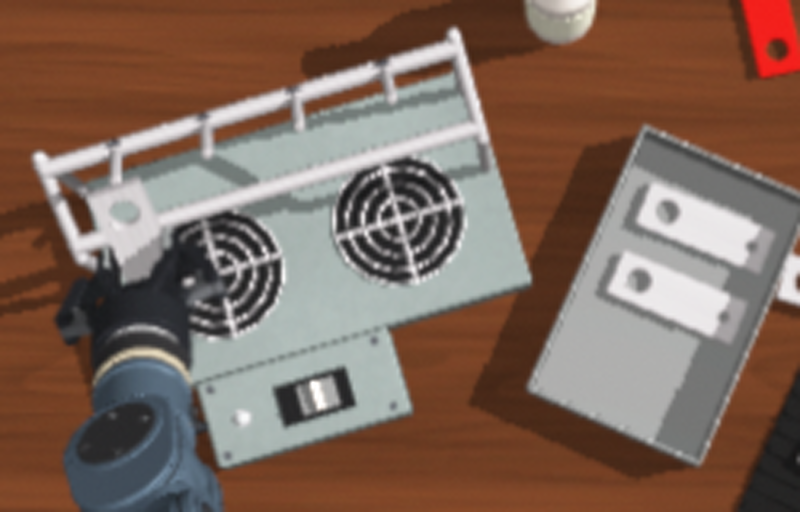

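```bash
python3 -m pendant '[{"fingers":-0.3,"dx":-0.03,"dy":-0.02,"dz":0.02,"rx":0,"ry":0,"rz":0},{"fingers":-0.3,"dx":-0.03,"dy":-0.04,"dz":0.02,"rx":0,"ry":0,"rz":0},{"fingers":-0.3,"dx":-0.02,"dy":-0.05,"dz":0,"rx":0,"ry":0,"rz":0},{"fingers":-0.3,"dx":-0.01,"dy":-0.05,"dz":0,"rx":0,"ry":0,"rz":0}]' && python3 -c "
from h import *
gt(slot(-.075,.13),Rdown(156.9),8)"
```

```text
time_s: 26.52
tool_pos: [0.4564, 0.1534, 0.3065]
tool_rot: [-0.145, 0.927, 0.054, 0.341]
ft_force: [0.9, -0.4, -3.8]
opening: 0.0418
tip now [0.4373 0.1472 0.3301]
t 26.52 tcp [0.4564 0.1534 0.3065] F [ 0.9 -0.4 -3.8] op 0.0418 j [ 0.07 -0.86 -0.54  1.2   0.15 -0.18]
d [-0.0028 -0.2749 -0.2075] rv [-28.   30.7  47.1] n 8 row: [-0.0004 -0.0344 -0.0259] [-3.5   3.84  5.88]
```

```bash
python3 -m pendant '[{"fingers":-0.3,"dx":0,"dy":-0.0345,"dz":-0.026,"rx":-3.5,"ry":3.84,"rz":5.88},{"fingers":-0.3,"dx":0,"dy":-0.0345,"dz":-0.026,"rx":-3.5,"ry":3.84,"rz":5.88},{"fingers":-0.3,"dx":0,"dy":-0.0345,"dz":-0.026,"rx":-3.5,"ry":3.84,"rz":5.88},{"fingers":-0.3,"dx":0,"dy":-0.0345,"dz":-0.026,"rx":-3.5,"ry":3.84,"rz":5.88},{"fingers":-0.3,"dx":0,"dy":-0.0345,"dz":-0.026,"rx":-3.5,"ry":3.84,"rz":5.88},{"fingers":-0.3,"dx":0,"dy":-0.0345,"dz":-0.026,"rx":-3.5,"ry":3.84,"rz":5.88},{"fingers":-0.3,"dx":0,"dy":-0.0345,"dz":-0.026,"rx":-3.5,"ry":3.84,"rz":5.88},{"fingers":-0.3,"dx":0,"dy":-0.034,"dz":-0.026,"rx":-3.5,"ry":3.84,"rz":5.88}]' && python3 -m pendant '[{"fingers":-0.3,"dx":0,"dy":0,"dz":0,"rx":0,"ry":0,"rz":0},{"fingers":-0.3,"dx":0,"dy":0,"dz":0,"rx":0,"ry":0,"rz":0}]' && python3 -c "
from h import *
gt(slot(-.075,.004),Rdown(156.9))"
```

```text
time_s: 27.52
tool_pos: [0.4586, -0.1236, 0.0974]
tool_rot: [-0.551, 0.834, -0.001, -0.001]
ft_force: [0.5, 0.7, -3.0]
opening: 0.042
time_s: 27.78
tool_pos: [0.4577, -0.1212, 0.0984]
tool_rot: [-0.55, 0.835, 0.0, 0.0]
ft_force: [1.4, 0.3, -2.9]
opening: 0.042
tip now [ 0.4577 -0.1212  0.1294]
t 27.77 tcp [ 0.4577 -0.1212  0.0984] F [ 1.4  0.3 -2.9] op 0.042 j [-0.4  -0.08 -0.23  1.42  0.   -1.57]
d [-0.0041 -0.0003 -0.1254] rv [-0.  -0.   0.2] n 3 row: [-0.0014 -0.0001 -0.0418] [-0.01 -0.    0.06]
```

```bash
python3 -m pendant '[{"fingers":-0.3,"dx":-0.004,"dy":0,"dz":-0.04,"rx":0,"ry":0,"rz":0.2},{"fingers":-0.3,"dx":0,"dy":0,"dz":-0.04,"rx":0,"ry":0,"rz":0},{"fingers":-0.3,"dx":0,"dy":0,"dz":-0.025,"rx":0,"ry":0,"rz":0},{"fingers":-0.3,"dx":0,"dy":0,"dz":-0.012,"rx":0,"ry":0,"rz":0},{"fingers":-0.3,"dx":0,"dy":0,"dz":-0.006,"rx":0,"ry":0,"rz":0},{"fingers":-0.3,"dx":0,"dy":0,"dz":0,"rx":0,"ry":0,"rz":0},{"fingers":-0.3,"dx":0,"dy":0,"dz":-0.003,"rx":0,"ry":0,"rz":0},{"fingers":-0.3,"dx":0,"dy":0,"dz":0,"rx":0,"ry":0,"rz":0}]' && python3 -c "
from h import *
gt(slot(-.075,.002),Rdown(156.9))"
```

```text
time_s: 28.78
tool_pos: [0.4539, -0.1216, -0.0268]
tool_rot: [-0.552, 0.834, -0.0, 0.0]
ft_force: [0.2, -0.4, -2.6]
opening: 0.0422
tip now [ 0.4539 -0.1215  0.0042]
t 28.77 tcp [ 0.4539 -0.1216 -0.0268] F [ 0.2 -0.4 -2.6] op 0.0422 j [-0.4  -0.02 -0.43  1.16 -0.   -1.57]
d [-0.0003  0.0001 -0.0022] rv [ 0.   0.  -0.1] n 1 row: [-0.0003  0.0001 -0.0022] [ 0.04  0.03 -0.05]
```

```bash
python3 -m pendant '[{"fingers":-0.3,"dx":0,"dy":0,"dz":-0.002,"rx":0,"ry":0,"rz":0},{"fingers":-0.3,"dx":0,"dy":0,"dz":0,"rx":0,"ry":0,"rz":0},{"fingers":0.25,"dx":0,"dy":0,"dz":0,"rx":0,"ry":0,"rz":0},{"fingers":0.25,"dx":0,"dy":0,"dz":0,"rx":0,"ry":0,"rz":0},{"fingers":0.25,"dx":0,"dy":0,"dz":0.02,"rx":0,"ry":0,"rz":0},{"fingers":0.25,"dx":0,"dy":0,"dz":0.05,"rx":0,"ry":0,"rz":0},{"fingers":0.4,"dx":-0.03,"dy":0.03,"dz":0.06,"rx":0,"ry":0,"rz":0},{"fingers":0.4,"dx":-0.05,"dy":0.05,"dz":0.05,"rx":0,"ry":0,"rz":0}]';python3 -m pendant '[{"fingers":0.4,"dx":-0.04,"dy":0.06,"dz":0.0,"rx":0,"ry":0,"rz":0}]';python3 -c "
from h import *
s=snap('top','t20.png');snap('side','s20.png')
for w in wets(s): print({k:np.round(v,4) for k,v in w.items()})
a=cv2.resize(s['frame'][190:350,305:485,::-1],None,fx=4.2,fy=3.7,interpolation=cv2.INTER_CUBIC);cv2.imwrite('pics/z20.png',a)
b=cv2.imread('pics/s20.png');cv2.imwrite('pics/z20s.png',cv2.resize(b[200:290,290:440],None,fx=5,fy=5,interpolation=cv2.INTER_CUBIC))"
```

```text
time_s: 29.78
tool_pos: [0.3929, -0.06, 0.1305]
tool_rot: [-0.551, 0.835, -0.002, 0.001]
ft_force: [0.9, 0.4, -0.4]
opening: 0.0596
time_s: 29.9
tool_pos: [0.3593, -0.0079, 0.1318]
tool_rot: [-0.55, 0.835, -0.003, 0.003]
ft_force: [0.4, 1.0, -0.4]
opening: 0.0593
{'c': array([ 0.3479, -0.342 ]), 'L': np.float64(0.1307), 'W': np.float64(0.0448), 'yaw': np.float32(56.1114), 'hole': array([ 0.3706, -0.3082]), 'hd': np.float64(0.0408), 'px': array([420.8022, 319.3407])}
{'c': array([ 0.5277, -0.3207]), 'L': np.float64(0.1337), 'W': np.float64(0.0454), 'yaw': np.float32(74.24), 'hole': array([ 0.5378, -0.2833]), 'hd': np.float64(0.0388), 'px': array([413.5769, 261.3462])}
```

View pics/z20.png

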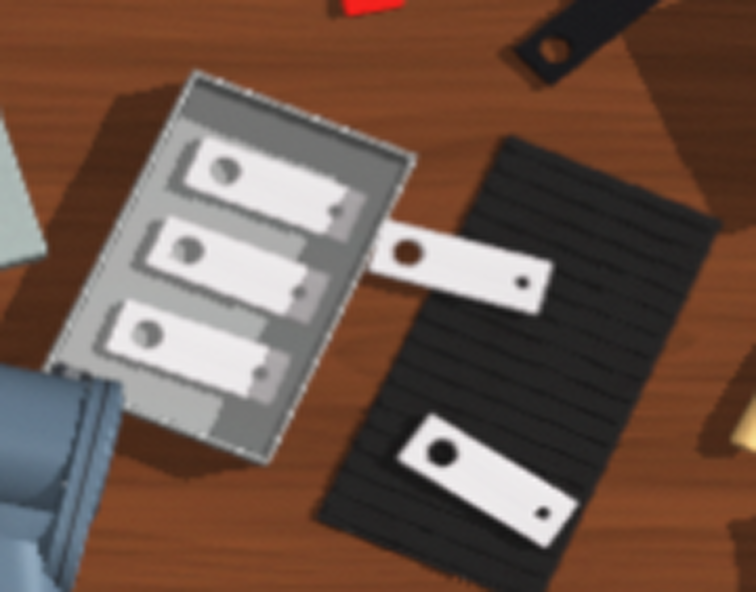

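View pics/z20s.png

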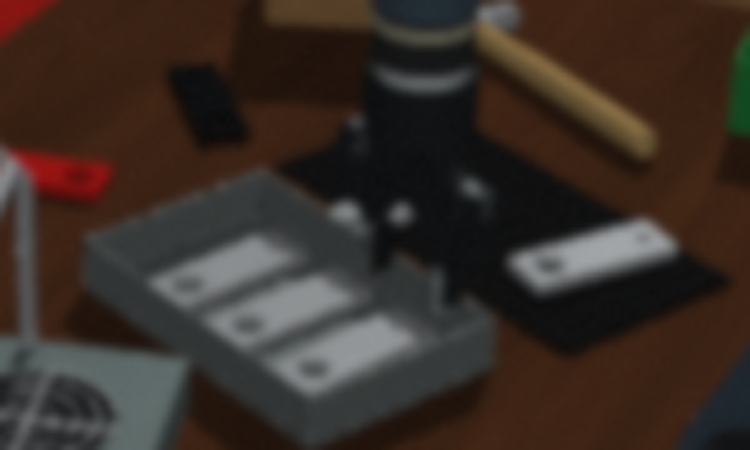

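```bash
python3 -c "
from h import *
s=snap('top')
h2=onz(s,[[429.3,266.5]],.018)[0];w=wets(s)[1];print(h2,np.degrees(np.arctan2(*(w['hole']-h2[:2])[::-1])),np.hypot(*(w['hole']-h2[:2])))
gt([.3479,-.342,.06],Rdown(146.1))"
```

```text
[ 0.51218105 -0.37000175  0.018     ] 73.53447708765319 0.09038787864517905
tip now [ 0.3565 -0.0063  0.1593]
t 30.05 tcp [ 0.3566 -0.0063  0.1283] F [ 0.6 -0.5 -0.5] op 0.0598 j [-0.21 -0.41 -0.44  1.54 -0.   -1.38]
d [-0.0087 -0.3357 -0.0993] rv [  0.    0.1 -11.1] n 7 row: [-0.0012 -0.048  -0.0142] [ 0.01  0.01 -1.58]
```

```bash
python3 -m pendant '[{"fingers":0.41,"dx":-0.0012,"dy":-0.048,"dz":0,"rx":0,"ry":0,"rz":-1.6},{"fingers":0.41,"dx":-0.0012,"dy":-0.048,"dz":0,"rx":0,"ry":0,"rz":-1.6},{"fingers":0.41,"dx":-0.0012,"dy":-0.048,"dz":0,"rx":0,"ry":0,"rz":-1.6},{"fingers":0.41,"dx":-0.0012,"dy":-0.048,"dz":0,"rx":0,"ry":0,"rz":-1.6},{"fingers":0.41,"dx":-0.0012,"dy":-0.048,"dz":0,"rx":0,"ry":0,"rz":-1.6},{"fingers":0.41,"dx":-0.0012,"dy":-0.048,"dz":-0.045,"rx":0,"ry":0,"rz":-1.6},{"fingers":0.41,"dx":-0.0012,"dy":-0.048,"dz":-0.045,"rx":0,"ry":0,"rz":-1.5},{"fingers":0.41,"dx":0,"dy":0,"dz":0,"rx":0,"ry":0,"rz":0}]';python3 -c "
from h import *
s=snap('side');a=cv2.resize(s['frame'][200:290,330:480,::-1],None,fx=5,fy=5,interpolation=cv2.INTER_CUBIC);cv2.imwrite('pics/z21.png',a)
gt([.3479,-.342,.008],Rdown(146.1))"
```

```text
time_s: 31.05
tool_pos: [0.3456, -0.3395, 0.0367]
tool_rot: [-0.466, 0.885, 0.004, -0.001]
ft_force: [-0.2, 0.6, 0.0]
opening: 0.0601
tip now [ 0.347  -0.3391  0.0701]
t 31.1 tcp [ 0.3468 -0.3389  0.0391] F [ 0.6 -0.3 -0.3] op 0.0602 j [-0.91 -0.02 -0.29  1.31 -0.   -1.88]
d [ 0.0011 -0.0031 -0.0621] rv [-0.3 -0.3  0.4] n 2 row: [ 0.0005 -0.0015 -0.031 ] [-0.14 -0.13  0.21]
```

View pics/z21.png

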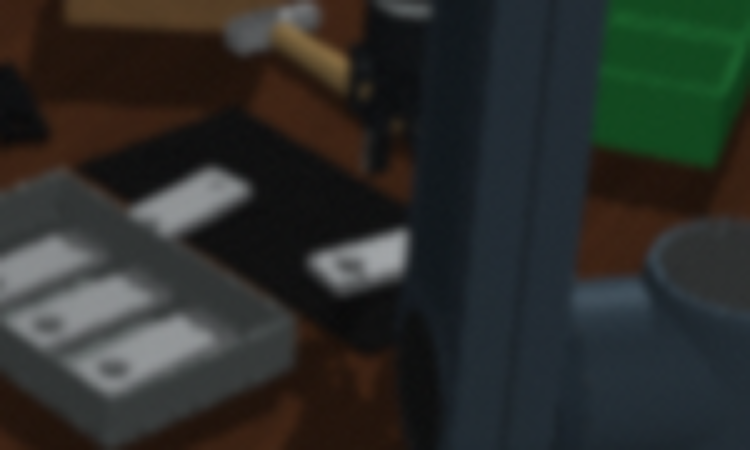

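```bash
python3 -m pendant '[{"fingers":0.41,"dx":0.001,"dy":-0.003,"dz":-0.03,"rx":-0.3,"ry":-0.3,"rz":0.4},{"fingers":0.41,"dx":0,"dy":0,"dz":-0.02,"rx":0,"ry":0,"rz":0},{"fingers":0.41,"dx":0,"dy":0,"dz":-0.008,"rx":0,"ry":0,"rz":0},{"fingers":0.41,"dx":0,"dy":0,"dz":-0.004,"rx":0,"ry":0,"rz":0},{"fingers":0.41,"dx":0,"dy":0,"dz":0,"rx":0,"ry":0,"rz":0}]';python3 -c "
from h import *
gt([.3479,-.342,.0075],Rdown(146.1))"
```

```text
time_s: 31.72
tool_pos: [0.3505, -0.3423, -0.0188]
tool_rot: [-0.472, 0.882, -0.004, 0.001]
ft_force: [-0.7, 0.2, 0.5]
opening: 0.06
tip now [ 0.3503 -0.3421  0.0122]
t 31.73 tcp [ 0.3505 -0.3423 -0.0188] F [-0.7  0.2  0.5] op 0.06 j [-0.91  0.02 -0.37  1.17  0.   -1.89]
d [-0.0026  0.0003 -0.0047] rv [ 0.4  0.3 -0.2] n 1 row: [-0.0026  0.0003 -0.0047] [ 0.38  0.33 -0.18]
```

```bash
python3 -m pendant '[{"fingers":0.41,"dx":-0.0025,"dy":0,"dz":-0.0047,"rx":0.3,"ry":0.3,"rz":-0.2},{"fingers":0.41,"dx":0,"dy":0,"dz":0,"rx":0,"ry":0,"rz":0}]';python3 -m pendant '[{"fingers":0,"dx":0,"dy":0,"dz":0,"rx":0,"ry":0,"rz":0},{"fingers":-0.1,"dx":0,"dy":0,"dz":0,"rx":0,"ry":0,"rz":0},{"fingers":-0.3,"dx":0,"dy":0,"dz":0,"rx":0,"ry":0,"rz":0},{"fingers":-0.3,"dx":0,"dy":0,"dz":0,"rx":0,"ry":0,"rz":0}]' 80;python3 -c "
from h import *
gt([.3479,-.342,.0075],Rdown(146.1))"
```

```text
time_s: 31.98
tool_pos: [0.3473, -0.3421, -0.0244]
tool_rot: [-0.47, 0.883, 0.0, -0.0]
ft_force: [0.1, -0.2, -0.7]
opening: 0.0601
time_s: 32.48
tool_pos: [0.3474, -0.3421, -0.0239]
tool_rot: [-0.47, 0.883, -0.0, -0.0]
ft_force: [-1.6, 1.3, 5.1]
opening: 0.0419
tip now [ 0.3474 -0.3421  0.0071]
t 32.48 tcp [ 0.3474 -0.3421 -0.0239] F [-1.6  1.3  5.1] op 0.0419 j [-0.91  0.03 -0.38  1.17 -0.   -1.89]
d [0.0005 0.0001 0.0004] rv [ 0. -0.  0.] n 1 row: [0.0005 0.0001 0.0004] [ 0.04 -0.03  0.05]
```

```bash
python3 -m pendant '[{"fingers":-0.3,"dx":0,"dy":0,"dz":0.01,"rx":0,"ry":0,"rz":0},{"fingers":-0.3,"dx":0,"dy":0,"dz":0.03,"rx":0,"ry":0,"rz":0},{"fingers":-0.3,"dx":0,"dy":0,"dz":0.05,"rx":0,"ry":0,"rz":0},{"fingers":-0.3,"dx":0,"dy":0.01,"dz":0.055,"rx":0,"ry":0,"rz":0},{"fingers":-0.3,"dx":0.005,"dy":0.02,"dz":0.055,"rx":0,"ry":0,"rz":0},{"fingers":-0.3,"dx":0.005,"dy":0.03,"dz":0.04,"rx":0,"ry":0,"rz":0}]';python3 -c "
from h import *
gt(pegp(3,-.043,.075),Rrack(),14)"
```

```text
time_s: 33.22
tool_pos: [0.3578, -0.2821, 0.2174]
tool_rot: [-0.469, 0.883, -0.001, 0.0]
ft_force: [1.3, 1.0, -4.7]
opening: 0.0417
tip now [ 0.3577 -0.282   0.2484]
t 33.23 tcp [ 0.3578 -0.2821  0.2174] F [ 1.3  1.  -4.7] op 0.0417 j [-0.81 -0.13 -0.04  1.66 -0.   -1.79]
d [0.2229 0.525  0.0397] rv [ 24.5 -32.6 -36.9] n 14 row: [0.0159 0.0375 0.0028] [ 1.75 -2.33 -2.64]
```

```bash
python3 -m pendant '[{"fingers":-0.3,"dx":0.008,"dy":0.042,"dz":0.008,"rx":1.75,"ry":-2.33,"rz":-2.64},{"fingers":-0.3,"dx":0.008,"dy":0.042,"dz":0.008,"rx":1.75,"ry":-2.33,"rz":-2.64},{"fingers":-0.3,"dx":0.008,"dy":0.042,"dz":0.008,"rx":1.75,"ry":-2.33,"rz":-2.64},{"fingers":-0.3,"dx":0.008,"dy":0.042,"dz":0.008,"rx":1.75,"ry":-2.33,"rz":-2.64},{"fingers":-0.3,"dx":0.008,"dy":0.042,"dz":0.008,"rx":1.75,"ry":-2.33,"rz":-2.64},{"fingers":-0.3,"dx":0.008,"dy":0.042,"dz":0.008,"rx":1.75,"ry":-2.33,"rz":-2.64},{"fingers":-0.3,"dx":0.008,"dy":0.042,"dz":0.008,"rx":1.75,"ry":-2.33,"rz":-2.64},{"fingers":-0.3,"dx":0.008,"dy":0.042,"dz":0.008,"rx":1.75,"ry":-2.33,"rz":-2.64}]';python3 -c "
from h import *
gt(pegp(3,-.043,.09),Rrack(),6)"
```

```text
time_s: 34.22
tool_pos: [0.4207, 0.0551, 0.2784]
tool_rot: [-0.29, 0.936, 0.032, 0.198]
ft_force: [0.2, 0.4, -4.1]
opening: 0.0417
tip now [0.4098 0.0497 0.3069]
t 34.23 tcp [0.4207 0.0551 0.2784] F [ 0.2  0.4 -4.1] op 0.0417 j [-0.24 -0.61 -0.33  1.54  0.26 -0.8 ]
d [ 0.1508  0.1849 -0.0097] rv [ 10.3 -14.1 -15.8] n 6 row: [ 0.0251  0.0308 -0.0016] [ 1.72 -2.35 -2.63]
```

```bash
python3 -m pendant '[{"fingers":-0.3,"dx":0.018,"dy":0.031,"dz":0.005,"rx":1.72,"ry":-2.35,"rz":-2.63},{"fingers":-0.3,"dx":0.022,"dy":0.031,"dz":0.005,"rx":1.72,"ry":-2.35,"rz":-2.63},{"fingers":-0.3,"dx":0.026,"dy":0.031,"dz":0,"rx":1.72,"ry":-2.35,"rz":-2.63},{"fingers":-0.3,"dx":0.028,"dy":0.031,"dz":-0.005,"rx":1.72,"ry":-2.35,"rz":-2.63},{"fingers":-0.3,"dx":0.028,"dy":0.031,"dz":-0.007,"rx":1.72,"ry":-2.35,"rz":-2.63},{"fingers":-0.3,"dx":0.028,"dy":0.031,"dz":-0.007,"rx":1.72,"ry":-2.35,"rz":-2.63},{"fingers":-0.3,"dx":0,"dy":0,"dz":0,"rx":0,"ry":0,"rz":0},{"fingers":-0.3,"dx":0,"dy":0,"dz":0,"rx":0,"ry":0,"rz":0}]';python3 -c "
from h import *
gt(pegp(3,-.043,.075),Rrack(),1)
for n,x0,y0,w,h,f in(('side',235,170,110,90,7),('top',180,190,110,90,7)):
  s=snap(n)
  a=cv2.resize(s['frame'][y0:y0+h,x0:x0+w,::-1],None,fx=f,fy=f,interpolation=cv2.INTER_CUBIC)
  cv2.imwrite('pics/z22%s.png'%n,a)"
```

```text
time_s: 35.22
tool_pos: [0.57, 0.2397, 0.2678]
tool_rot: [-0.144, 0.929, 0.051, 0.336]
ft_force: [0.1, -1.3, -4.2]
opening: 0.0417
tip now [0.5511 0.2338 0.2916]
t 35.23 tcp [0.57   0.2397 0.2678] F [ 0.1 -1.3 -4.2] op 0.0417 j [ 0.28 -0.49 -0.42  0.94  0.01 -0.02]
d [ 0.0107  0.0032 -0.0106] rv [ 0.2 -0.2 -0.1] n 1 row: [ 0.0107  0.0032 -0.0106] [ 0.2  -0.18 -0.13]
```

View pics/z22top.png

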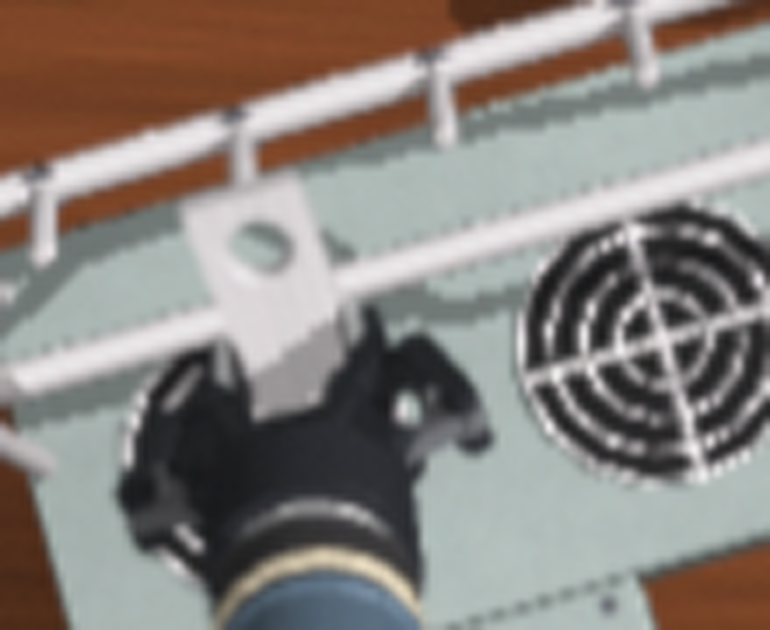

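View pics/z22side.png

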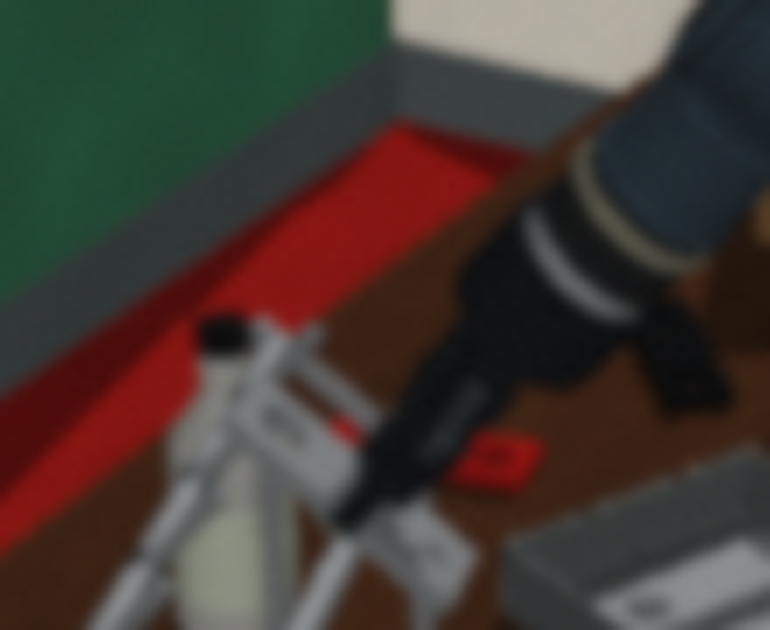

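```bash
cat >> h.py <<'E'
def ontilt(s,uv,P,n):
    c,d=ray(s,uv);return c+d*((np.asarray(P)-c)@n/(d@n))[:,None]
def peglocal(k,W):
    q=irk(W)-(np.array([.1,PEG[k],.245])+.008*N);return np.c_[q@SL,q[:,1],q@N]
E
python3 -c "
from h import *
s=snap('top');P=tip();Rm=Ro.from_quat(observe()['tool_rot']).as_matrix()
nw=-Rm[:,2];xw=-Rm[:,0]
uv=np.array([[259,247],[182,208],[298,176]])/7+[180,190]-.43
W=ontilt(s,uv,P+.011*nw,nw)
for w in W: print('along',(w-P)@xw,'across',(w-P)@Rm[:,1])
print('peg-local',np.round(peglocal(3,W),4),'tip',peglocal(3,[P]))"
```

```text
along 0.04353936503060438 across -0.0018253094394169412
along 0.06789872581127414 across 0.019676303741400128
along 0.06697380447212269 across -0.024300247115996185
peg-local [[ 0.0018 -0.0024  0.1031]
 [ 0.0261  0.0191  0.1031]
 [ 0.0252 -0.0249  0.1031]] tip [[-0.04176021 -0.00069846  0.09202714]]
```

```bash
python3 -c "
from h import *
gt(pegp(3,-.0458,.06,.0015),Rrack(),1);gt(pegp(3,-.0458,.03,.0015),Rrack(),1)"
```

```text
tip now [0.5524 0.2333 0.2948]
t 35.38 tcp [0.5714 0.2393 0.2711] F [ 0.3 -0.  -4. ] op 0.0416 j [ 0.28 -0.49 -0.42  0.94  0.01 -0.02]
d [ 0.016   0.0074 -0.0272] rv [ 0.1  0.1 -0. ] n 1 row: [ 0.016   0.0074 -0.0272] [ 0.1   0.11 -0.05]
tip now [0.5524 0.2333 0.2948]
t 35.38 tcp [0.5714 0.2393 0.2711] F [ 0.3 -0.  -4. ] op 0.0416 j [ 0.28 -0.49 -0.42  0.94  0.01 -0.02]
d [ 0.0344  0.0132 -0.0501] rv [ 0.1  0.1 -0. ] n 2 row: [ 0.0172  0.0066 -0.0251] [ 0.05  0.05 -0.02]
```

```bash
python3 -m pendant '[{"fingers":-0.3,"dx":0.008,"dy":0.0037,"dz":-0.0136,"rx":0,"ry":0,"rz":0},{"fingers":-0.3,"dx":0.008,"dy":0.0037,"dz":-0.0136,"rx":0,"ry":0,"rz":0},{"fingers":-0.3,"dx":0,"dy":0,"dz":0,"rx":0,"ry":0,"rz":0}]';python3 -m pendant '[{"fingers":-0.3,"dx":0.0061,"dy":0.0019,"dz":-0.0077,"rx":0,"ry":0,"rz":0},{"fingers":-0.3,"dx":0.0061,"dy":0.0019,"dz":-0.0077,"rx":0,"ry":0,"rz":0},{"fingers":-0.3,"dx":0,"dy":0,"dz":0,"rx":0,"ry":0,"rz":0}]';python3 -c "
from h import *
gt(pegp(3,-.0458,.0,.0015),Rrack(),1);print(peglocal(3,[tip()]))
for n,x0,y0,w,h,f in(('side',235,170,110,90,7),('top',180,190,110,90,7)):
  s=snap(n)
  a=cv2.resize(s['frame'][y0:y0+h,x0:x0+w,::-1],None,fx=f,fy=f,interpolation=cv2.INTER_CUBIC)
  cv2.imwrite('pics/z23%s.png'%n,a)"
```

```text
time_s: 35.75
tool_pos: [0.5862, 0.2469, 0.2385]
tool_rot: [-0.144, 0.93, 0.051, 0.335]
ft_force: [-0.7, -0.0, -5.0]
opening: 0.0415
time_s: 36.12
tool_pos: [0.5993, 0.2511, 0.226]
tool_rot: [-0.144, 0.929, 0.051, 0.337]
ft_force: [-0.6, -0.1, -3.7]
opening: 0.041
tip now [0.5803 0.2452 0.2498]
t 36.12 tcp [0.5993 0.2511 0.226 ] F [-0.6 -0.1 -3.7] op 0.041 j [ 0.29 -0.41 -0.46  0.83  0.01 -0.02]
d [ 0.0249  0.0071 -0.0281] rv [ 0.1 -0.1 -0.1] n 1 row: [ 0.0249  0.0071 -0.0281] [ 0.14 -0.05 -0.1 ]
[[-0.0475281   0.00225255  0.03817641]]
```

View pics/z23top.png

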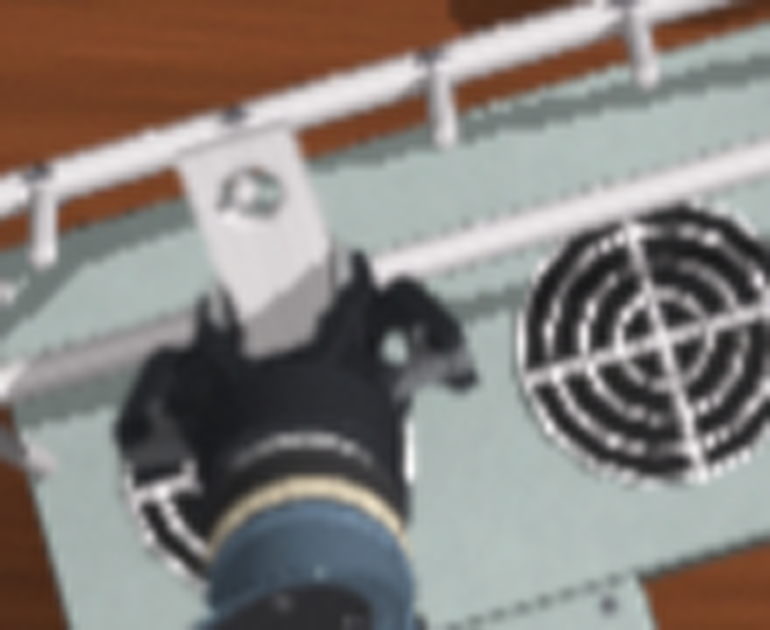

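View pics/z23side.png

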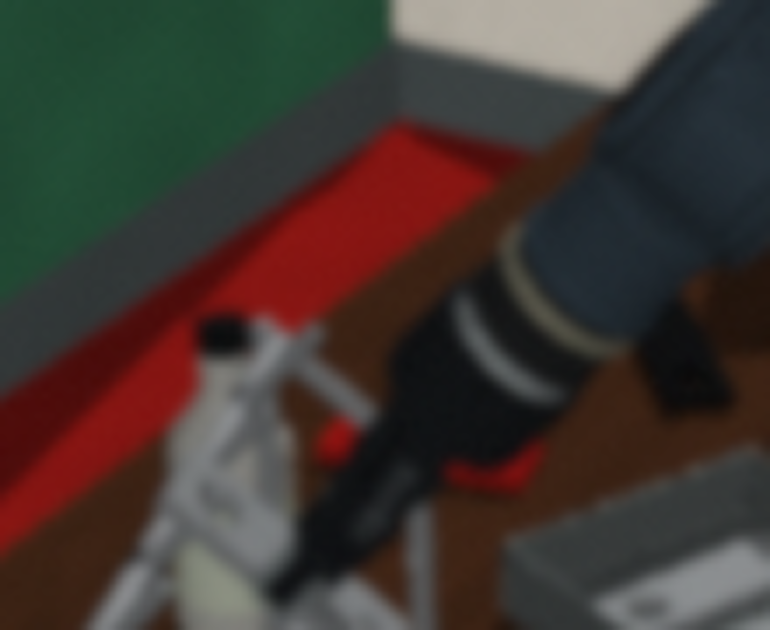

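```bash
python3 -m pendant '[{"fingers":-0.3,"dx":0.007,"dy":0.0018,"dz":-0.0077,"rx":0,"ry":0,"rz":0},{"fingers":-0.3,"dx":0.0065,"dy":0.0019,"dz":-0.0077,"rx":0,"ry":0,"rz":0},{"fingers":-0.3,"dx":0.005,"dy":0.0015,"dz":-0.006,"rx":0,"ry":0,"rz":0},{"fingers":-0.3,"dx":0,"dy":0,"dz":0,"rx":0,"ry":0,"rz":0}]';python3 -c "
from h import *
gt(pegp(3,-.0458,.0,.0015),Rrack(),1);print(peglocal(3,[tip()]))"
```

```text
time_s: 36.72
tool_pos: [0.6176, 0.2563, 0.2044]
tool_rot: [-0.144, 0.929, 0.051, 0.337]
ft_force: [0.1, -0.4, -4.7]
opening: 0.0416
tip now [0.5987 0.2503 0.2282]
t 36.73 tcp [0.6176 0.2563 0.2044] F [ 0.1 -0.4 -4.7] op 0.0416 j [ 0.29 -0.35 -0.46  0.77  0.01 -0.02]
d [ 0.0065  0.0019 -0.0065] rv [ 0.1 -0.1 -0.1] n 1 row: [ 0.0065  0.0019 -0.0065] [ 0.14 -0.07 -0.11]
[[-0.04681066  0.00167151  0.00932405]]
```

```bash
python3 -m pendant '[{"fingers":-0.3,"dx":0.004,"dy":0.001,"dz":-0.0045,"rx":0,"ry":0,"rz":0},{"fingers":-0.3,"dx":0,"dy":0,"dz":0,"rx":0,"ry":0,"rz":0}]';python3 -m pendant '[{"fingers":-0.3,"dx":0.002,"dy":0.0006,"dz":-0.0025,"rx":0,"ry":0,"rz":0},{"fingers":-0.3,"dx":0,"dy":0,"dz":0,"rx":0,"ry":0,"rz":0}]';python3 -c "
from h import *
print(peglocal(3,[tip()]))
for n,x0,y0,w,h,f in(('side',235,170,110,90,7),('top',180,190,110,90,7)):
  s=snap(n)
  a=cv2.resize(s['frame'][y0:y0+h,x0:x0+w,::-1],None,fx=f,fy=f,interpolation=cv2.INTER_CUBIC)
  cv2.imwrite('pics/z24%s.png'%n,a)"
```

```text
time_s: 36.98
tool_pos: [0.6221, 0.2574, 0.2016]
tool_rot: [-0.144, 0.929, 0.051, 0.338]
ft_force: [-0.0, 0.6, -3.6]
opening: 0.0413
time_s: 37.22
tool_pos: [0.624, 0.258, 0.1993]
tool_rot: [-0.144, 0.929, 0.051, 0.338]
ft_force: [-0.9, 0.3, -4.3]
opening: 0.0417
[[-0.04513079  0.00142435  0.00116868]]
```

View pics/z24top.png

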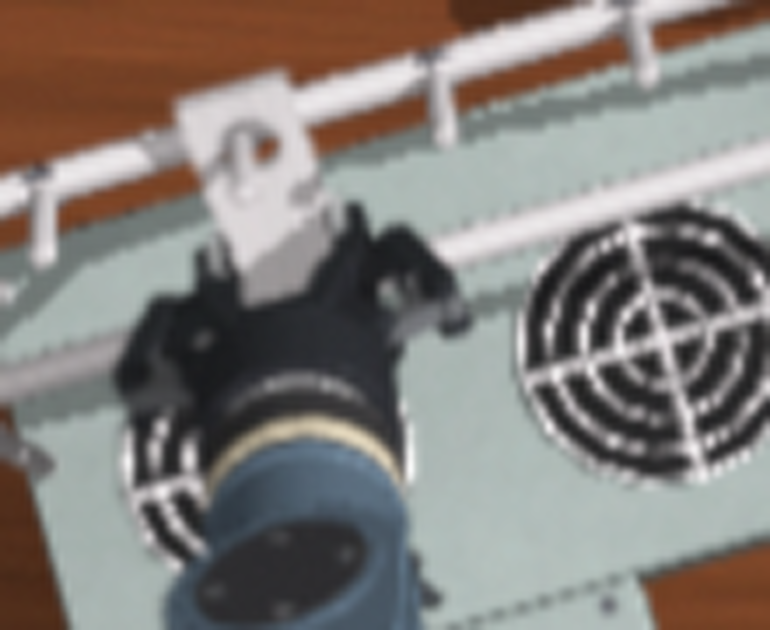

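```bash
python3 -m pendant '[{"fingers":-0.3,"dx":0.0014,"dy":0.0004,"dz":-0.0018,"rx":0,"ry":0,"rz":0},{"fingers":-0.3,"dx":0,"dy":0,"dz":0,"rx":0,"ry":0,"rz":0}]';python3 -m pendant '[{"fingers":-0.3,"dx":0.0012,"dy":0.0004,"dz":-0.0015,"rx":0,"ry":0,"rz":0},{"fingers":-0.3,"dx":0,"dy":0,"dz":0,"rx":0,"ry":0,"rz":0}]'
```

```text
time_s: 37.58
tool_pos: [0.6255, 0.2586, 0.199]
tool_rot: [-0.144, 0.928, 0.051, 0.339]
ft_force: [-4.2, -0.5, -0.9]
opening: 0.0416
time_s: 37.83
tool_pos: [0.6264, 0.2589, 0.1996]
tool_rot: [-0.144, 0.928, 0.051, 0.34]
ft_force: [-14.2, -5.4, 6.6]
opening: 0.042
```

```bash
python3 -m pendant '[{"fingers":0.1,"dx":-0.0008,"dy":0,"dz":0.001,"rx":0,"ry":0,"rz":0},{"fingers":0.25,"dx":0,"dy":0,"dz":0,"rx":0,"ry":0,"rz":0},{"fingers":0.3,"dx":0,"dy":0,"dz":0,"rx":0,"ry":0,"rz":0}]';python3 -c "
from h import *
print(peglocal(3,[tip()]))
for n,x0,y0,w,h,f in(('side',235,170,110,90,7),('top',180,190,110,90,7)):
  s=snap(n)
  a=cv2.resize(s['frame'][y0:y0+h,x0:x0+w,::-1],None,fx=f,fy=f,interpolation=cv2.INTER_CUBIC)
  cv2.imwrite('pics/z25%s.png'%n,a)"
```

```text
time_s: 38.2
tool_pos: [0.6267, 0.2591, 0.1987]
tool_rot: [-0.144, 0.928, 0.051, 0.34]
ft_force: [-0.1, -0.2, -0.1]
opening: 0.0558
[[-0.04339158  0.00162972 -0.00116237]]
```

View pics/z25top.png

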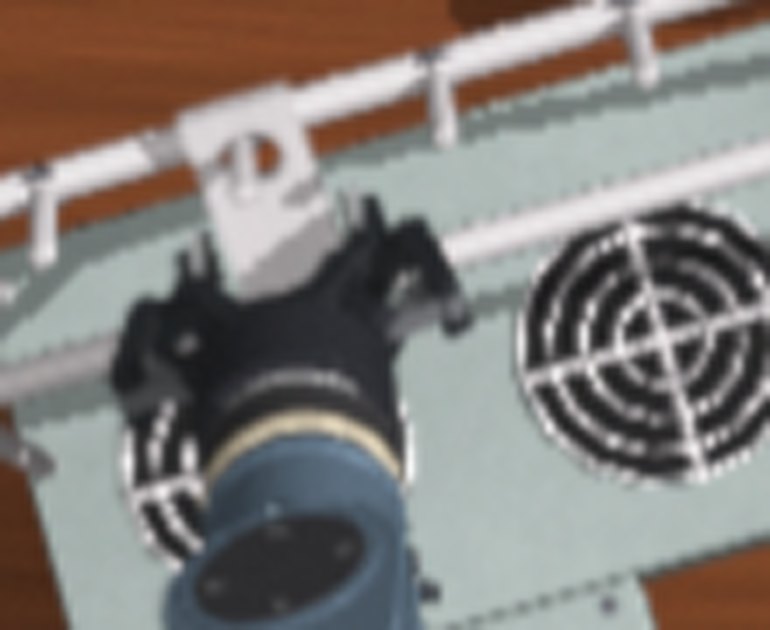

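```bash
python3 -m pendant '[{"fingers":0.3,"dx":-0.0061,"dy":-0.0019,"dz":0.0077,"rx":0,"ry":0,"rz":0},{"fingers":0.3,"dx":-0.0123,"dy":-0.0039,"dz":0.0153,"rx":0,"ry":0,"rz":0},{"fingers":0.3,"dx":-0.0184,"dy":-0.0058,"dz":0.023,"rx":0,"ry":0,"rz":0},{"fingers":0.3,"dx":-0.0184,"dy":-0.0058,"dz":0.023,"rx":0,"ry":0,"rz":0},{"fingers":0.41,"dx":-0.04,"dy":-0.02,"dz":0.02,"rx":0,"ry":0,"rz":0},{"fingers":0.41,"dx":-0.05,"dy":-0.03,"dz":0.0,"rx":0,"ry":0,"rz":0},{"fingers":0.41,"dx":-0.04,"dy":-0.03,"dz":0.0,"rx":0,"ry":0,"rz":0}]';python3 -c "
from h import *
s=snap('top','t26.png');snap('side','s26.png')
for w in wets(s,tol=.02): print({k:np.round(v,4) for k,v in w.items()})
a=cv2.resize(s['frame'][170:330,150:400,::-1],None,fx=3.2,fy=3.2,interpolation=cv2.INTER_CUBIC);cv2.imwrite('pics/z26.png',a)
a=cv2.resize(s['frame'][190:350,305:485,::-1],None,fx=4.2,fy=3.7,interpolation=cv2.INTER_CUBIC);cv2.imwrite('pics/z26b.png',a)
b=cv2.imread('pics/s26.png');cv2.imwrite('pics/z26s.png',cv2.resize(b[190:310,225:385],None,fx=5,fy=5,interpolation=cv2.INTER_CUBIC))"
```

```text
time_s: 39.17
tool_pos: [0.439, 0.1613, 0.2878]
tool_rot: [-0.144, 0.928, 0.051, 0.34]
ft_force: [0.3, -1.0, 0.2]
opening: 0.0601
{'c': array([ 0.5276, -0.3207]), 'L': np.float64(0.1337), 'W': np.float64(0.0456), 'yaw': np.float32(74.24), 'hole': array([ 0.5378, -0.2833]), 'hd': np.float64(0.0388), 'px': array([413.5673, 261.3654])}
```

View pics/z26.png

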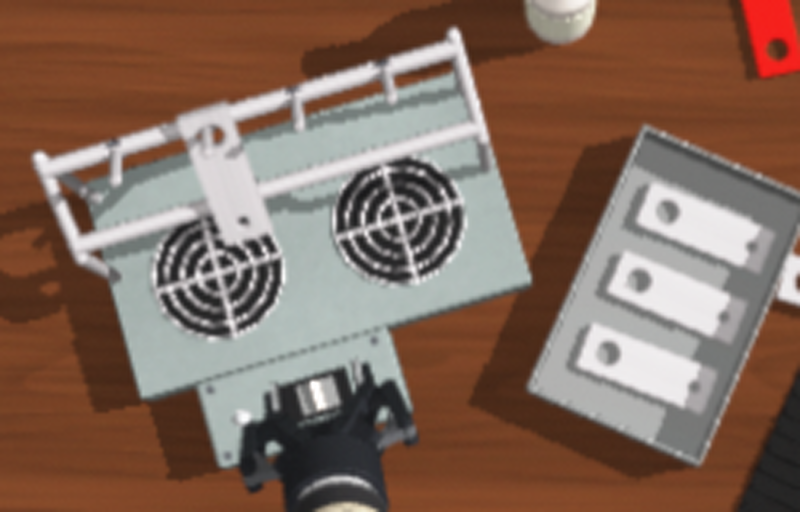

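View pics/z26s.png

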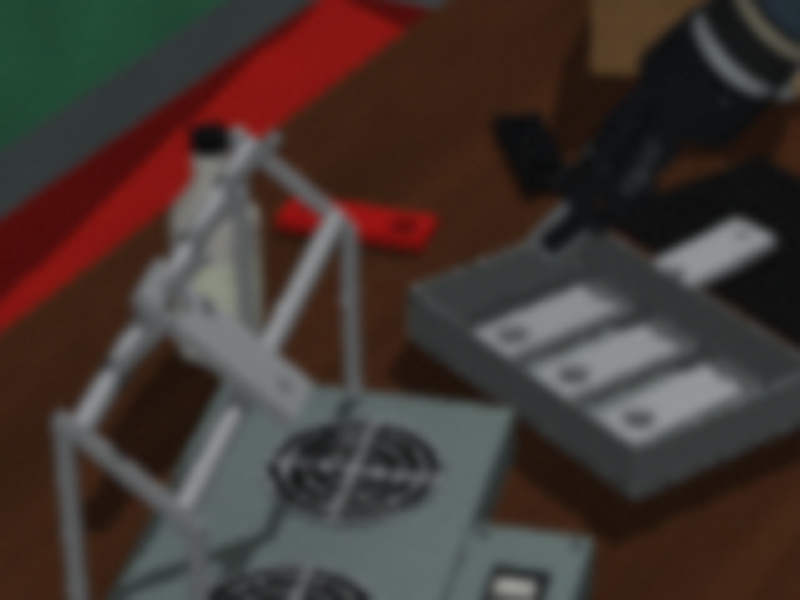

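View pics/z26b.png

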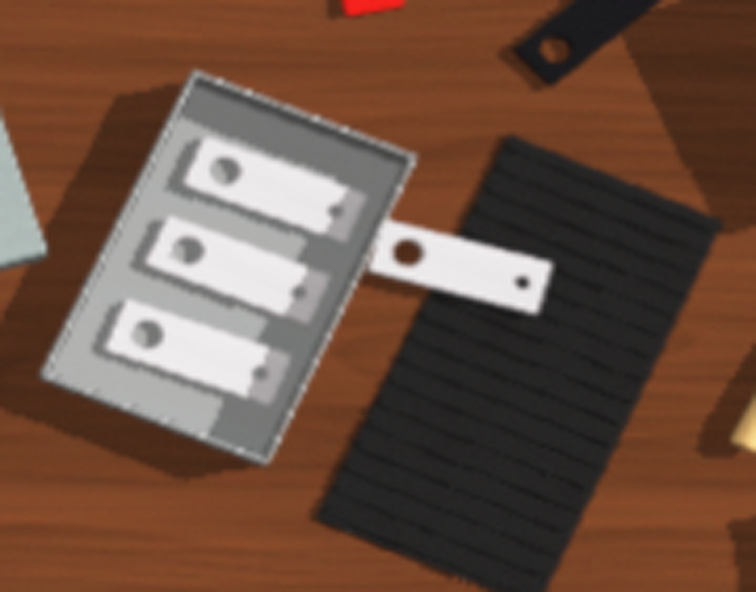

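```bash
python3 -c "
from h import *
gt([.526,-.3225,.11],Rdown(163.6),12)"
```

```text
tip now [0.4195 0.1538 0.3134]
t 39.27 tcp [0.4387 0.1598 0.2898] F [0.9 0.4 0.3] op 0.06 j [ 0.12 -0.93 -0.6   1.2   0.12 -0.15]
d [ 0.0873 -0.4823 -0.2108] rv [-29.8  29.6  53.7] n 12 row: [ 0.0073 -0.0402 -0.0176] [-2.49  2.47  4.47]
```

```bash
python3 -m pendant '[{"fingers":0.41,"dx":0.0073,"dy":-0.04,"dz":-0.012,"rx":-2.49,"ry":2.47,"rz":4.47},{"fingers":0.41,"dx":0.0073,"dy":-0.04,"dz":-0.012,"rx":-2.49,"ry":2.47,"rz":4.47},{"fingers":0.41,"dx":0.0073,"dy":-0.04,"dz":-0.012,"rx":-2.49,"ry":2.47,"rz":4.47},{"fingers":0.41,"dx":0.0073,"dy":-0.04,"dz":-0.012,"rx":-2.49,"ry":2.47,"rz":4.47},{"fingers":0.41,"dx":0.0073,"dy":-0.04,"dz":-0.012,"rx":-2.49,"ry":2.47,"rz":4.47},{"fingers":0.41,"dx":0.0073,"dy":-0.04,"dz":-0.012,"rx":-2.49,"ry":2.47,"rz":4.47},{"fingers":0.41,"dx":0.0073,"dy":-0.04,"dz":-0.012,"rx":-2.49,"ry":2.47,"rz":4.47},{"fingers":0.41,"dx":0.0073,"dy":-0.04,"dz":-0.012,"rx":-2.49,"ry":2.47,"rz":4.47}]';python3 -m pendant '[{"fingers":0.41,"dx":0.0073,"dy":-0.04,"dz":-0.012,"rx":-2.49,"ry":2.47,"rz":4.47},{"fingers":0.41,"dx":0.0073,"dy":-0.04,"dz":-0.02,"rx":-2.49,"ry":2.47,"rz":4.47},{"fingers":0.41,"dx":0.0073,"dy":-0.04,"dz":-0.03,"rx":-2.49,"ry":2.47,"rz":4.47},{"fingers":0.41,"dx":0.0073,"dy":-0.04,"dz":-0.04,"rx":-2.49,"ry":2.47,"rz":4.47},{"fingers":0.41,"dx":0,"dy":0,"dz":0,"rx":0,"ry":0,"rz":0},{"fingers":0.41,"dx":0,"dy":0,"dz":0,"rx":0,"ry":0,"rz":0}]';python3 -c "
from h import *
s=snap('side');a=cv2.resize(s['frame'][180:290,300:450,::-1],None,fx=5,fy=5,interpolation=cv2.INTER_CUBIC);cv2.imwrite('pics/z27.png',a)
gt([.526,-.3225,.008],Rdown(163.6))"
```

```text
time_s: 40.28
tool_pos: [0.5, -0.1604, 0.1897]
tool_rot: [-0.465, 0.878, 0.017, 0.116]
ft_force: [-0.0, -0.2, 0.4]
opening: 0.0604
time_s: 41.02
tool_pos: [0.5286, -0.3181, 0.0882]
tool_rot: [-0.599, 0.801, -0.001, -0.003]
ft_force: [0.5, 0.7, 0.4]
opening: 0.0602
tip now [ 0.5291 -0.3181  0.1207]
t 41.08 tcp [ 0.5291 -0.3183  0.0897] F [-0.4  0.4 -0.1] op 0.0603 j [-0.65  0.29  0.15  1.43 -0.01 -1.93]
d [-0.0031 -0.0042 -0.1127] rv [ 0.4 -0.1 -0. ] n 3 row: [-0.001  -0.0014 -0.0376] [ 0.14 -0.05 -0.01]
```

View pics/z27.png

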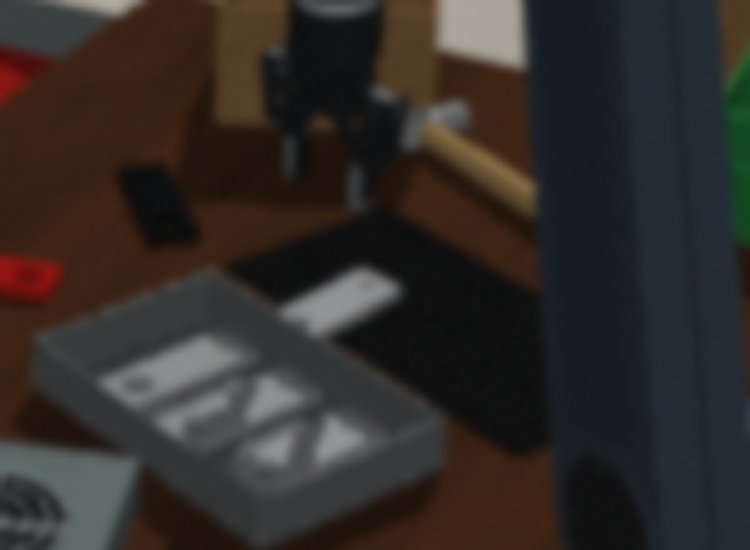

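```bash
python3 -m pendant '[{"fingers":0.41,"dx":-0.003,"dy":-0.004,"dz":-0.04,"rx":0.4,"ry":-0.1,"rz":0},{"fingers":0.41,"dx":0,"dy":0,"dz":-0.035,"rx":0,"ry":0,"rz":0},{"fingers":0.41,"dx":0,"dy":0,"dz":-0.02,"rx":0,"ry":0,"rz":0},{"fingers":0.41,"dx":0,"dy":0,"dz":-0.008,"rx":0,"ry":0,"rz":0},{"fingers":0.41,"dx":0,"dy":0,"dz":0,"rx":0,"ry":0,"rz":0},{"fingers":0.41,"dx":0,"dy":0,"dz":0,"rx":0,"ry":0,"rz":0}]';python3 -c "
from h import *
gt([.526,-.3225,.0085],Rdown(163.6))"
```

```text
time_s: 41.82
tool_pos: [0.5266, -0.3233, -0.0125]
tool_rot: [-0.599, 0.801, -0.001, -0.0]
ft_force: [0.3, 0.0, 0.9]
opening: 0.0603
tip now [ 0.5266 -0.3233  0.0185]
t 41.83 tcp [ 0.5266 -0.3233 -0.0125] F [0.3 0.  0.9] op 0.0603 j [-0.66  0.34  0.01  1.24 -0.   -1.94]
d [-0.0006  0.0008 -0.01  ] rv [ 0.1  0.  -0. ] n 1 row: [-0.0006  0.0008 -0.01  ] [ 0.09  0.02 -0.02]
```

```bash
python3 -m pendant '[{"fingers":0.41,"dx":-0.0006,"dy":0.0008,"dz":-0.006,"rx":0,"ry":0,"rz":0},{"fingers":0.41,"dx":0,"dy":0,"dz":-0.004,"rx":0,"ry":0,"rz":0},{"fingers":0.41,"dx":0,"dy":0,"dz":0,"rx":0,"ry":0,"rz":0}]';python3 -m pendant '[{"fingers":0,"dx":0,"dy":0,"dz":0,"rx":0,"ry":0,"rz":0},{"fingers":-0.1,"dx":0,"dy":0,"dz":0,"rx":0,"ry":0,"rz":0},{"fingers":-0.3,"dx":0,"dy":0,"dz":0,"rx":0,"ry":0,"rz":0},{"fingers":-0.3,"dx":0,"dy":0,"dz":0,"rx":0,"ry":0,"rz":0}]' 80;python3 -c "
from h import *
gt([.526,-.3225,.0085],Rdown(163.6))"
```

```text
time_s: 42.2
tool_pos: [0.5242, -0.3213, -0.0255]
tool_rot: [-0.599, 0.801, 0.002, -0.001]
ft_force: [0.3, -0.3, -0.1]
opening: 0.0602
time_s: 42.7
tool_pos: [0.5249, -0.3219, -0.0243]
tool_rot: [-0.599, 0.801, 0.001, -0.001]
ft_force: [-0.3, 0.9, 2.3]
opening: 0.0419
tip now [ 0.525  -0.3219  0.0067]
t 42.7 tcp [ 0.5249 -0.3219 -0.0243] F [-0.3  0.9  2.3] op 0.0419 j [-0.66  0.35 -0.01  1.22 -0.   -1.94]
d [ 0.0011 -0.0006  0.0018] rv [-0.  -0.1 -0. ] n 1 row: [ 0.0011 -0.0006  0.0018] [-0.01 -0.13 -0.01]
```

```bash
python3 -m pendant '[{"fingers":-0.3,"dx":0,"dy":0,"dz":0.01,"rx":0,"ry":0,"rz":0},{"fingers":-0.3,"dx":0,"dy":0,"dz":0.03,"rx":0,"ry":0,"rz":0},{"fingers":-0.3,"dx":0,"dy":0,"dz":0.05,"rx":0,"ry":0,"rz":0},{"fingers":-0.3,"dx":0,"dy":0,"dz":0.055,"rx":0,"ry":0,"rz":0},{"fingers":-0.3,"dx":-0.02,"dy":0.01,"dz":0.055,"rx":0,"ry":0,"rz":0},{"fingers":-0.3,"dx":-0.02,"dy":0.02,"dz":0.05,"rx":0,"ry":0,"rz":0}]';python3 -c "
from h import *
gt(pegp(1,-.0455,.09),Rrack(),9)
s=snap('side');a=cv2.resize(s['frame'][150:290,260:450,::-1],None,fx=4,fy=4,interpolation=cv2.INTER_CUBIC);cv2.imwrite('pics/z28.png',a)"
```

```text
time_s: 43.45
tool_pos: [0.4838, -0.2917, 0.2262]
tool_rot: [-0.599, 0.801, 0.001, -0.001]
ft_force: [0.9, 0.1, -4.0]
opening: 0.0415
tip now [ 0.4839 -0.2917  0.2572]
t 43.45 tcp [ 0.4838 -0.2917  0.2262] F [ 0.9  0.1 -4. ] op 0.0415 j [-0.66  0.17  0.28  1.69 -0.   -1.94]
d [0.1338 0.3785 0.0409] rv [ 29.5 -29.3 -53.8] n 9 row: [0.0149 0.0421 0.0045] [ 3.28 -3.26 -5.98]
```

View pics/z28.png

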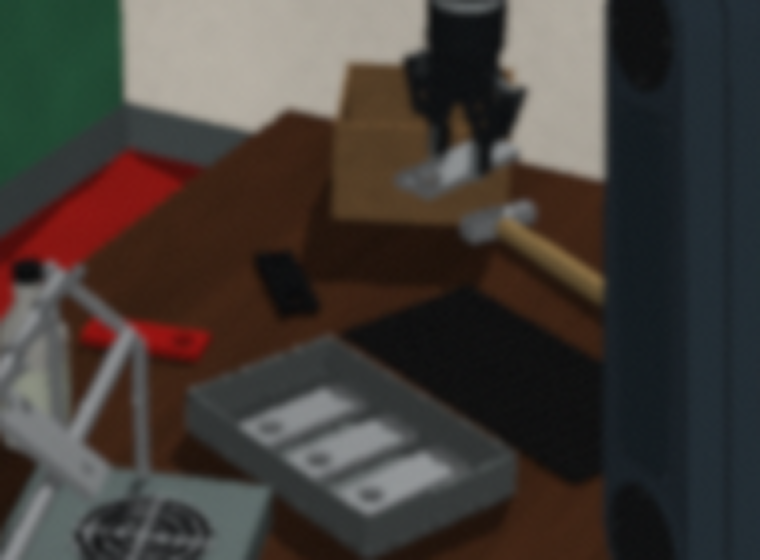

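```bash
python3 -m pendant '[{"fingers":-0.3,"dx":0,"dy":0.04,"dz":0.015,"rx":3.28,"ry":-3.26,"rz":-5.98},{"fingers":-0.3,"dx":0,"dy":0.04,"dz":0.015,"rx":3.28,"ry":-3.26,"rz":-5.98},{"fingers":-0.3,"dx":0,"dy":0.04,"dz":0.015,"rx":3.28,"ry":-3.26,"rz":-5.98},{"fingers":-0.3,"dx":0,"dy":0.04,"dz":0.015,"rx":3.28,"ry":-3.26,"rz":-5.98},{"fingers":-0.3,"dx":0,"dy":0.04,"dz":0,"rx":3.28,"ry":-3.26,"rz":-5.98},{"fingers":-0.3,"dx":0.01,"dy":0.04,"dz":0,"rx":3.28,"ry":-3.26,"rz":-5.98},{"fingers":-0.3,"dx":0.015,"dy":0.04,"dz":0,"rx":3.28,"ry":-3.26,"rz":-5.98},{"fingers":-0.3,"dx":0.015,"dy":0.04,"dz":0,"rx":3.28,"ry":-3.26,"rz":-5.98}]';python3 -c "
from h import *
gt(pegp(1,-.0455,.09),Rrack(),4)"
```

```text
time_s: 44.5
tool_pos: [0.5238, 0.0288, 0.2832]
tool_rot: [-0.196, 0.931, 0.047, 0.304]
ft_force: [1.3, 0.1, -4.3]
opening: 0.0419
tip now [0.5068 0.0224 0.3084]
t 44.5 tcp [0.5238 0.0288 0.2832] F [ 1.3  0.1 -4.3] op 0.0419 j [-0.33 -0.59 -0.4   1.25  0.38 -0.64]
d [ 0.0938  0.058  -0.0162] rv [ 3.2 -3.3 -5.7] n 4 row: [ 0.0235  0.0145 -0.004 ] [ 0.8  -0.83 -1.42]
```

```bash
python3 -m pendant '[{"fingers":-0.3,"dx":0.0235,"dy":0.0145,"dz":0,"rx":0.8,"ry":-0.83,"rz":-1.42},{"fingers":-0.3,"dx":0.0235,"dy":0.0145,"dz":0,"rx":0.8,"ry":-0.83,"rz":-1.42},{"fingers":-0.3,"dx":0.0235,"dy":0.0145,"dz":-0.008,"rx":0.8,"ry":-0.83,"rz":-1.42},{"fingers":-0.3,"dx":0.0235,"dy":0.0145,"dz":-0.008,"rx":0.8,"ry":-0.83,"rz":-1.42},{"fingers":-0.3,"dx":0,"dy":0,"dz":0,"rx":0,"ry":0,"rz":0},{"fingers":-0.3,"dx":0,"dy":0,"dz":0,"rx":0,"ry":0,"rz":0}]';python3 -c "
from h import *
gt(pegp(1,-.0455,.09),Rrack(),1)
for n,x0,y0,w,h,f in(('side',245,160,110,90,7),('top',225,170,110,90,7)):
  s=snap(n)
  a=cv2.resize(s['frame'][y0:y0+h,x0:x0+w,::-1],None,fx=f,fy=f,interpolation=cv2.INTER_CUBIC)
  cv2.imwrite('pics/z29%s.png'%n,a)"
```

```text
time_s: 45.25
tool_pos: [0.6174, 0.0861, 0.2672]
tool_rot: [-0.145, 0.929, 0.051, 0.337]
ft_force: [0.2, -0.3, -3.9]
opening: 0.0413
tip now [0.5985 0.0801 0.291 ]
t 45.25 tcp [0.6174 0.0861 0.2672] F [ 0.2 -0.3 -3.9] op 0.0413 j [-0.12 -0.45 -0.4   0.98  0.27 -0.34]
d [ 0.0002  0.0007 -0.0002] rv [ 0.2 -0.1 -0.3] n 1 row: [ 0.0002  0.0007 -0.0002] [ 0.2  -0.12 -0.28]
```

View pics/z29top.png

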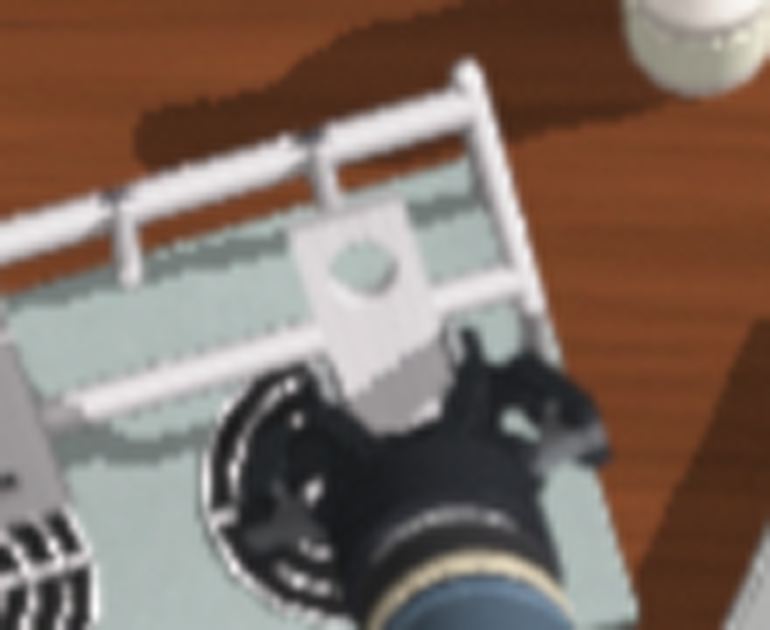

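View pics/z29side.png

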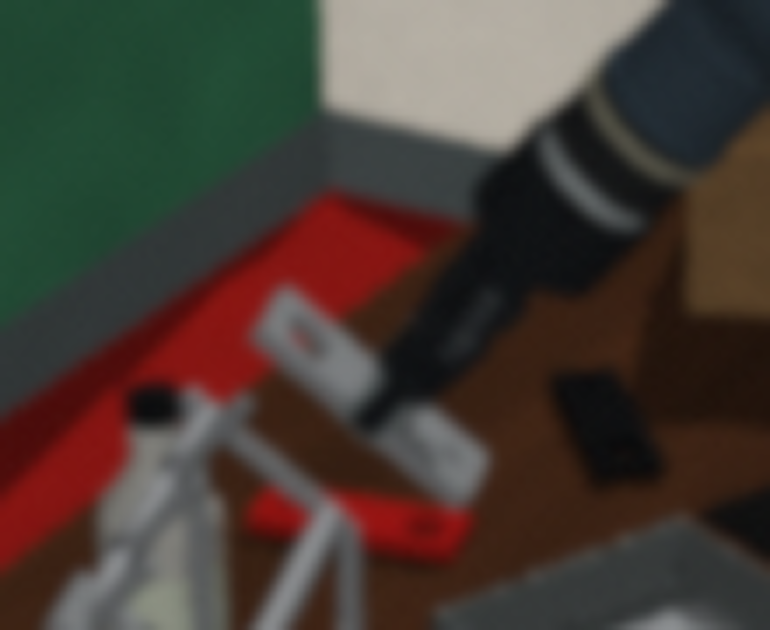

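```bash
python3 -c "
from h import *
s=snap('top');P=tip();Rm=Ro.from_quat(observe()['tool_rot']).as_matrix()
nw=-Rm[:,2];xw=-Rm[:,0]
uv=np.array([[364,267],[290,236],[405,201]])/7+[225,170]-.43
W=ontilt(s,uv,P+.011*nw,nw)
for w in W: print('along',(w-P)@xw,'across',(w-P)@Rm[:,1])
print('peg-local',np.round(peglocal(1,W),4),'tip',peglocal(1,[P]))
gt(pegp(1,-.0475,.045,.0015),Rrack(),1)"
```

```text
along 0.04383394867036405 across -0.002364710963144763
along 0.0648089103720876 across 0.020251779318864516
along 0.0651345772231098 across -0.023873341624605648
peg-local [[ 0.0003 -0.0035  0.1028]
 [ 0.0211  0.0192  0.1028]
 [ 0.0217 -0.0249  0.1028]] tip [[-0.04354759 -0.00141845  0.09174348]]
tip now [0.5994 0.0796 0.2934]
t 45.4 tcp [0.6184 0.0856 0.2697] F [ 0.3 -0.3 -4. ] op 0.0412 j [-0.12 -0.45 -0.4   0.98  0.27 -0.34]
d [ 0.0249  0.0109 -0.0384] rv [ 0.2  0.1 -0.2] n 1 row: [ 0.0249  0.0109 -0.0384] [ 0.2   0.12 -0.23]
```

```bash
python3 -m pendant '[{"fingers":-0.3,"dx":0.006,"dy":0.005,"dz":-0.0125,"rx":0.2,"ry":0.1,"rz":-0.2},{"fingers":-0.3,"dx":0.01,"dy":0.0034,"dz":-0.0125,"rx":0,"ry":0,"rz":0},{"fingers":-0.3,"dx":0.01,"dy":0.0034,"dz":-0.0125,"rx":0,"ry":0,"rz":0},{"fingers":-0.3,"dx":0,"dy":0,"dz":0,"rx":0,"ry":0,"rz":0}]';python3 -c "
from h import *
gt(pegp(1,-.0455,.0,.0015),Rrack(),1);print(peglocal(1,[tip()]))
for n,x0,y0,w,h,f in(('side',245,160,110,90,7),('top',225,170,110,90,7)):
  s=snap(n)
  a=cv2.resize(s['frame'][y0:y0+h,x0:x0+w,::-1],None,fx=f,fy=f,interpolation=cv2.INTER_CUBIC)
  cv2.imwrite('pics/z30%s.png'%n,a)"
```

```text
time_s: 45.9
tool_pos: [0.6437, 0.0985, 0.2274]
tool_rot: [-0.143, 0.93, 0.053, 0.335]
ft_force: [-0.6, -0.3, -5.9]
opening: 0.0417
tip now [0.6248 0.0925 0.2513]
t 45.9 tcp [0.6437 0.0985 0.2274] F [-0.6 -0.3 -5.9] op 0.0417 j [-0.08 -0.38 -0.43  0.87  0.25 -0.3 ]
d [ 0.0287  0.0071 -0.0293] rv [-0.  -0.3 -0.1] n 1 row: [ 0.0287  0.0071 -0.0293] [-0.04 -0.34 -0.12]
[[-0.04910565  0.00323697  0.04140831]]
```

View pics/z30top.png

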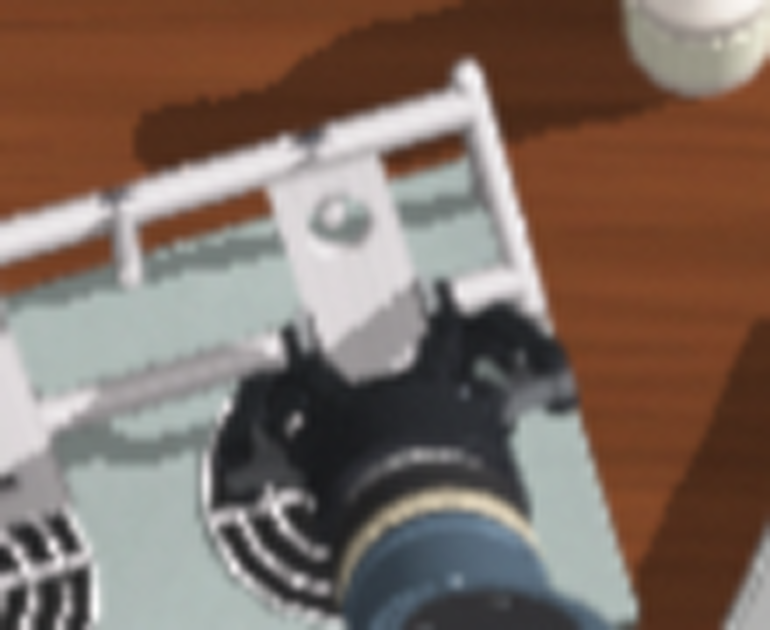

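```bash
python3 -m pendant '[{"fingers":-0.3,"dx":0.0075,"dy":0.0016,"dz":-0.0065,"rx":0,"ry":-0.3,"rz":-0.1},{"fingers":-0.3,"dx":0.0075,"dy":0.0019,"dz":-0.0077,"rx":0,"ry":0,"rz":0},{"fingers":-0.3,"dx":0.007,"dy":0.002,"dz":-0.0077,"rx":0,"ry":0,"rz":0},{"fingers":-0.3,"dx":0,"dy":0,"dz":0,"rx":0,"ry":0,"rz":0}]';python3 -c "
from h import *
gt(pegp(1,-.0455,.0,.0015),Rrack(),1);print(peglocal(1,[tip()]))"
```

```text
time_s: 46.5
tool_pos: [0.6661, 0.1038, 0.2074]
tool_rot: [-0.142, 0.928, 0.052, 0.339]
ft_force: [0.0, 0.5, -4.1]
opening: 0.0418
tip now [0.6471 0.0978 0.2311]
t 46.5 tcp [0.6661 0.1038 0.2074] F [ 0.   0.5 -4.1] op 0.0418 j [-0.07 -0.33 -0.43  0.8   0.24 -0.29]
d [ 0.0062  0.0018 -0.0093] rv [-0.   0.1  0. ] n 1 row: [ 0.0062  0.0018 -0.0093] [-0.03  0.11  0.  ]
[[-0.04457139  0.00161574  0.01130345]]
```

```bash
python3 -m pendant '[{"fingers":-0.3,"dx":0.004,"dy":0.0012,"dz":-0.006,"rx":0,"ry":0,"rz":0},{"fingers":-0.3,"dx":0,"dy":0,"dz":0,"rx":0,"ry":0,"rz":0}]';python3 -m pendant '[{"fingers":-0.3,"dx":0.0022,"dy":0.0006,"dz":-0.0033,"rx":0,"ry":0,"rz":0},{"fingers":-0.3,"dx":0,"dy":0,"dz":0,"rx":0,"ry":0,"rz":0}]';python3 -m pendant '[{"fingers":-0.3,"dx":0.0012,"dy":0.0004,"dz":-0.0015,"rx":0,"ry":0,"rz":0},{"fingers":-0.3,"dx":0,"dy":0,"dz":0,"rx":0,"ry":0,"rz":0}]';python3 -c "
from h import *
print(peglocal(1,[tip()]))
for n,x0,y0,w,h,f in(('side',245,160,110,90,7),('top',225,170,110,90,7)):
  s=snap(n)
  a=cv2.resize(s['frame'][y0:y0+h,x0:x0+w,::-1],None,fx=f,fy=f,interpolation=cv2.INTER_CUBIC)
  cv2.imwrite('pics/z31%s.png'%n,a)"
```

```text
time_s: 46.75
tool_pos: [0.6704, 0.1048, 0.2029]
tool_rot: [-0.142, 0.928, 0.052, 0.34]
ft_force: [1.2, 0.4, -4.1]
opening: 0.0417
time_s: 47.0
tool_pos: [0.6728, 0.1054, 0.2002]
tool_rot: [-0.142, 0.928, 0.052, 0.34]
ft_force: [-0.3, 0.4, -3.9]
opening: 0.0416
time_s: 47.25
tool_pos: [0.6741, 0.1058, 0.1991]
tool_rot: [-0.143, 0.928, 0.052, 0.341]
ft_force: [-0.2, -0.4, -4.1]
opening: 0.0415
[[-0.04374967  0.00117575 -0.00038355]]
```

View pics/z31top.png

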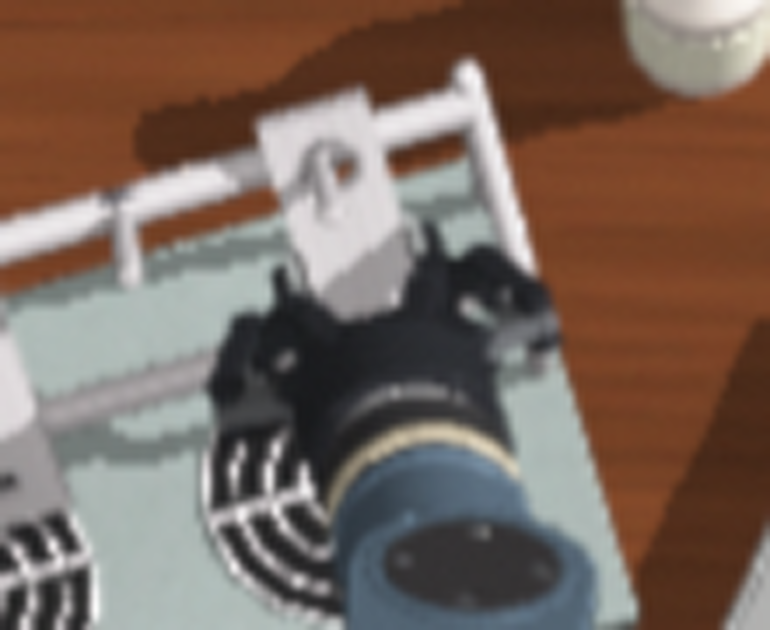

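```bash
python3 -m pendant '[{"fingers":-0.3,"dx":0.0012,"dy":0.0004,"dz":-0.0016,"rx":0,"ry":0,"rz":0},{"fingers":-0.3,"dx":0,"dy":0,"dz":0,"rx":0,"ry":0,"rz":0}]';python3 -m pendant '[{"fingers":-0.3,"dx":0.001,"dy":0.0003,"dz":-0.0012,"rx":0,"ry":0,"rz":0},{"fingers":-0.3,"dx":0,"dy":0,"dz":0,"rx":0,"ry":0,"rz":0}]'
```

```text
time_s: 47.6
tool_pos: [0.6753, 0.106, 0.1996]
tool_rot: [-0.142, 0.928, 0.051, 0.341]
ft_force: [-8.0, -1.6, 3.3]
opening: 0.0415
time_s: 47.85
tool_pos: [0.6762, 0.106, 0.2001]
tool_rot: [-0.142, 0.927, 0.051, 0.342]
ft_force: [-15.9, -4.1, 7.0]
opening: 0.0413
```

Seated against the bars (about 18 N along the peg). Release and back off.

```bash
python3 -m pendant '[{"fingers":0.1,"dx":-0.001,"dy":0,"dz":0.001,"rx":0,"ry":0,"rz":0},{"fingers":0.25,"dx":0,"dy":0,"dz":0,"rx":0,"ry":0,"rz":0},{"fingers":0.3,"dx":0,"dy":0,"dz":0,"rx":0,"ry":0,"rz":0},{"fingers":0.3,"dx":-0.0061,"dy":-0.0019,"dz":0.0077,"rx":0,"ry":0,"rz":0},{"fingers":0.3,"dx":-0.0123,"dy":-0.0039,"dz":0.0153,"rx":0,"ry":0,"rz":0},{"fingers":0.3,"dx":-0.0184,"dy":-0.0058,"dz":0.023,"rx":0,"ry":0,"rz":0},{"fingers":0.3,"dx":-0.0184,"dy":-0.0058,"dz":0.023,"rx":0,"ry":0,"rz":0},{"fingers":0,"dx":-0.04,"dy":-0.01,"dz":0.01,"rx":0,"ry":0,"rz":0}]';python3 -m pendant '[{"fingers":-1,"dx":-0.05,"dy":-0.02,"dz":0.0,"rx":0,"ry":0,"rz":0},{"fingers":-1,"dx":-0.05,"dy":-0.02,"dz":0.0,"rx":0,"ry":0,"rz":0}]';python3 -c "
from h import *
s=snap('top','t32.png');snap('side','s32.png')
a=cv2.resize(s['frame'][170:330,150:400,::-1],None,fx=3.2,fy=3.2,interpolation=cv2.INTER_CUBIC);cv2.imwrite('pics/z32.png',a)
b=cv2.imread('pics/s32.png');cv2.imwrite('pics/z32s.png',cv2.resize(b[190:310,225:385],None,fx=5,fy=5,interpolation=cv2.INTER_CUBIC))
gt(rk([-.138,-.012,.11])[0],Rdown(107.45),6)"
```

```text
time_s: 48.85
tool_pos: [0.5804, 0.0789, 0.2796]
tool_rot: [-0.143, 0.927, 0.051, 0.342]
ft_force: [-0.8, -1.0, 0.2]
opening: 0.0427
time_s: 49.1
tool_pos: [0.4786, 0.0392, 0.2774]
tool_rot: [-0.143, 0.928, 0.051, 0.341]
ft_force: [-0.4, -1.7, 0.4]
opening: 0.0071
tip now [0.4587 0.0314 0.3022]
t 49.2 tcp [0.478  0.0373 0.2786] F [ 0.6  0.1 -0.1] op 0.0001 j [-0.36 -0.84 -0.58  1.24  0.41 -0.54]
d [-0.0454  0.1046 -0.1996] rv [-11.8  38.7   0.2] n 6 row: [-0.0076  0.0174 -0.0333] [-1.97  6.46  0.03]
```

View pics/z32.png

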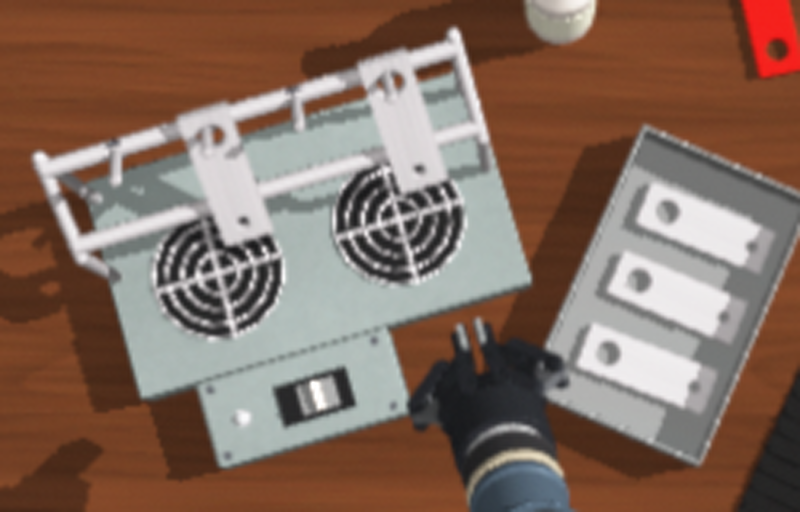

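View pics/z32s.png

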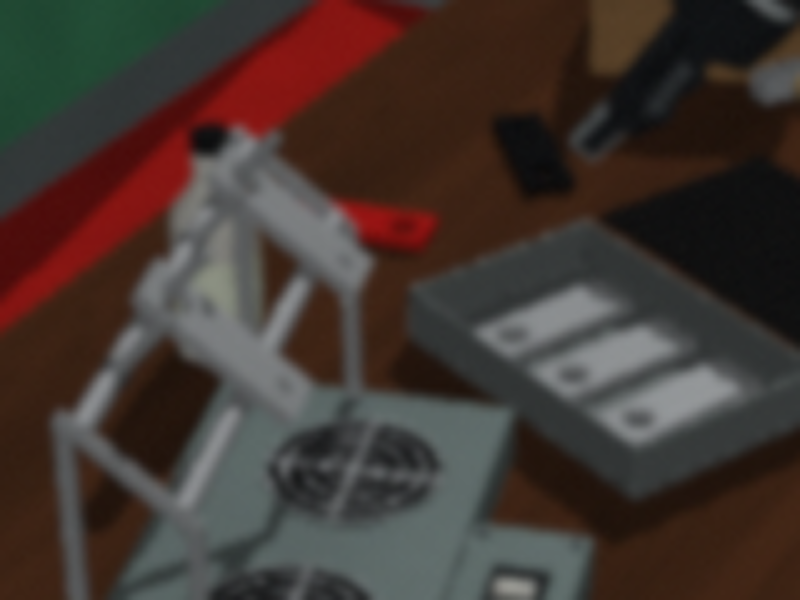

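```bash
python3 -m pendant '[{"fingers":-1,"dx":-0.0076,"dy":0.0174,"dz":-0.033,"rx":-1.97,"ry":6.46,"rz":0},{"fingers":-1,"dx":-0.0076,"dy":0.0174,"dz":-0.033,"rx":-1.97,"ry":6.46,"rz":0},{"fingers":-1,"dx":-0.0076,"dy":0.0174,"dz":-0.033,"rx":-1.97,"ry":6.46,"rz":0},{"fingers":-1,"dx":-0.0076,"dy":0.0174,"dz":-0.033,"rx":-1.97,"ry":6.46,"rz":0},{"fingers":-1,"dx":-0.0076,"dy":0.0174,"dz":-0.033,"rx":-1.97,"ry":6.46,"rz":0},{"fingers":-1,"dx":-0.0076,"dy":0.0174,"dz":-0.033,"rx":-1.97,"ry":6.46,"rz":0},{"fingers":-1,"dx":0,"dy":0,"dz":0,"rx":0,"ry":0,"rz":0},{"fingers":-1,"dx":0,"dy":0,"dz":0,"rx":0,"ry":0,"rz":0}]';python3 -c "
from h import *
gt(rk([-.138,-.008,.0475])[0],Rdown(107.45))"
```

```text
time_s: 50.2
tool_pos: [0.435, 0.1436, 0.0787]
tool_rot: [-0.151, 0.988, 0.002, -0.002]
ft_force: [0.8, 0.3, 0.6]
opening: 0.0
tip now [0.4351 0.1435 0.1097]
t 50.2 tcp [0.435  0.1436 0.0787] F [0.8 0.3 0.6] op 0.0 j [ 0.17 -0.12 -0.3   1.39  0.   -0.13]
d [-0.0037  0.0021 -0.0622] rv [-0.2 -0.2  0.1] n 2 row: [-0.0018  0.001  -0.0311] [-0.09 -0.11  0.03]
```

```bash
python3 -m pendant '[{"fingers":-1,"dx":-0.0037,"dy":0.0021,"dz":-0.03,"rx":-0.2,"ry":-0.2,"rz":0.1},{"fingers":-1,"dx":0,"dy":0,"dz":-0.022,"rx":0,"ry":0,"rz":0},{"fingers":-1,"dx":0,"dy":0,"dz":-0.01,"rx":0,"ry":0,"rz":0},{"fingers":-1,"dx":0,"dy":0,"dz":0,"rx":0,"ry":0,"rz":0}]';python3 -c "
from h import *
print(irk(tip()))
s=snap('side');a=cv2.resize(s['frame'][270:340,290:370,::-1],None,fx=8,fy=8,interpolation=cv2.INTER_CUBIC);cv2.imwrite('pics/z33.png',a)"
```

```text
time_s: 50.7
tool_pos: [0.4313, 0.1452, 0.0176]
tool_rot: [-0.151, 0.988, -0.0, 0.001]
ft_force: [-0.1, 0.4, 0.1]
opening: -0.0
[[-0.13822313 -0.00841409  0.0485789 ]]
```

View pics/z33.png

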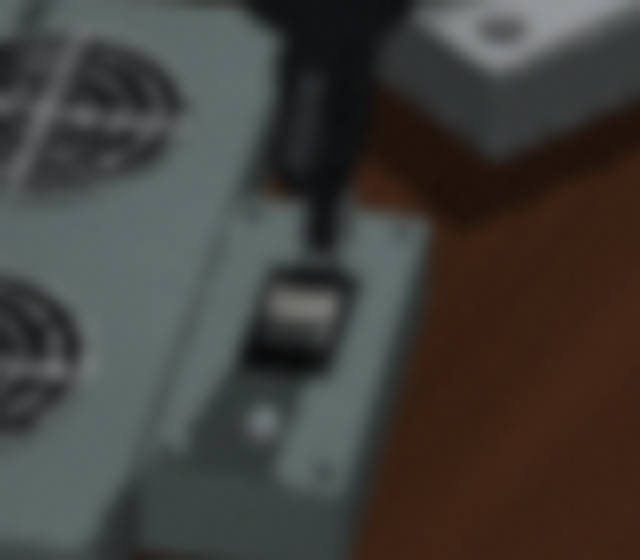

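```bash
python3 -m pendant '[{"fingers":-1,"dx":-0.0027,"dy":0.0086,"dz":-0.001,"rx":0,"ry":0,"rz":0},{"fingers":-1,"dx":-0.0027,"dy":0.0086,"dz":0,"rx":0,"ry":0,"rz":0},{"fingers":-1,"dx":0,"dy":0,"dz":0,"rx":0,"ry":0,"rz":0}]';python3 -m pendant '[{"fingers":-1,"dx":-0.0009,"dy":0.0029,"dz":0,"rx":0,"ry":0,"rz":0},{"fingers":-1,"dx":0,"dy":0,"dz":0,"rx":0,"ry":0,"rz":0}]';python3 -m pendant '[{"fingers":-1,"dx":-0.0009,"dy":0.0029,"dz":0,"rx":0,"ry":0,"rz":0},{"fingers":-1,"dx":0,"dy":0,"dz":0,"rx":0,"ry":0,"rz":0}]';python3 -m pendant '[{"fingers":-1,"dx":-0.0009,"dy":0.0029,"dz":0,"rx":0,"ry":0,"rz":0},{"fingers":-1,"dx":0,"dy":0,"dz":0,"rx":0,"ry":0,"rz":0}]';python3 -c "
from h import *
print(irk(tip()))"
```

```text
time_s: 51.12
tool_pos: [0.4254, 0.1637, 0.0156]
tool_rot: [-0.153, 0.988, -0.0, -0.001]
ft_force: [0.4, -0.1, -0.9]
opening: -0.0004
time_s: 51.38
tool_pos: [0.4244, 0.1658, 0.0152]
tool_rot: [-0.152, 0.988, -0.0, -0.001]
ft_force: [0.8, 0.1, -0.3]
opening: -0.0002
time_s: 51.62
tool_pos: [0.4235, 0.1687, 0.0152]
tool_rot: [-0.152, 0.988, -0.0, -0.001]
ft_force: [-0.1, 0.8, -0.3]
opening: 0.0
time_s: 51.88
tool_pos: [0.423, 0.1705, 0.0152]
tool_rot: [-0.152, 0.988, -0.001, -0.001]
ft_force: [1.6, -3.9, -0.6]
opening: 0.0003
[[-0.13849999  0.01829897  0.04618351]]
```

```bash
for k in 1; do python3 -m pendant '[{"fingers":-1,"dx":-0.0009,"dy":0.0029,"dz":0.0005,"rx":0,"ry":0,"rz":0},{"fingers":-1,"dx":0,"dy":0,"dz":0,"rx":0,"ry":0,"rz":0}]';python3 -m pendant '[{"fingers":-1,"dx":-0.0009,"dy":0.0029,"dz":0,"rx":0,"ry":0,"rz":0},{"fingers":-1,"dx":0,"dy":0,"dz":0,"rx":0,"ry":0,"rz":0}]';python3 -m pendant '[{"fingers":-1,"dx":-0.0009,"dy":0.0029,"dz":0,"rx":0,"ry":0,"rz":0},{"fingers":-1,"dx":0,"dy":0,"dz":0,"rx":0,"ry":0,"rz":0}]'; done;python3 -c "
from h import *
print(irk(tip()))"
```

```text
time_s: 52.12
tool_pos: [0.4217, 0.1746, 0.0157]
tool_rot: [-0.152, 0.988, 0.0, -0.001]
ft_force: [1.0, -2.4, -0.8]
opening: -0.0003
time_s: 52.38
tool_pos: [0.4206, 0.1784, 0.0159]
tool_rot: [-0.152, 0.988, 0.001, -0.001]
ft_force: [-0.0, -1.1, -0.6]
opening: 0.0002
time_s: 52.62
tool_pos: [0.4198, 0.1807, 0.0158]
tool_rot: [-0.152, 0.988, 0.0, -0.001]
ft_force: [0.6, -0.2, 0.2]
opening: 0.0006
[[-0.13843559  0.02880621  0.04678918]]
```

```bash
python3 -m pendant '[{"fingers":-1,"dx":-0.0009,"dy":0.0029,"dz":0,"rx":0,"ry":0,"rz":0},{"fingers":-1,"dx":0,"dy":0,"dz":0,"rx":0,"ry":0,"rz":0}]';python3 -m pendant '[{"fingers":-1,"dx":-0.0004,"dy":0.0012,"dz":0,"rx":0,"ry":0,"rz":0},{"fingers":-1,"dx":0,"dy":0,"dz":0,"rx":0,"ry":0,"rz":0}]';python3 -c "
from h import *
print(irk(tip()))"
```

```text
time_s: 52.88
tool_pos: [0.419, 0.1833, 0.0157]
tool_rot: [-0.152, 0.988, 0.0, -0.001]
ft_force: [1.0, 0.5, -0.0]
opening: 0.0002
time_s: 53.12
tool_pos: [0.4189, 0.1837, 0.0157]
tool_rot: [-0.152, 0.988, -0.001, -0.001]
ft_force: [0.7, -1.7, -0.6]
opening: 0.0001
[[-0.1384591   0.03205494  0.04671834]]
```

```bash
python3 -m pendant '[{"fingers":-1,"dx":0.003,"dy":-0.0095,"dz":0,"rx":0,"ry":0,"rz":0},{"fingers":-1,"dx":0,"dy":-0.003,"dz":0.03,"rx":0,"ry":0,"rz":0},{"fingers":-1,"dx":-0.01,"dy":0,"dz":0.06,"rx":0,"ry":0,"rz":0},{"fingers":-1,"dx":-0.05,"dy":0,"dz":0.06,"rx":0,"ry":0,"rz":0},{"fingers":-0.5,"dx":-0.06,"dy":0,"dz":0.05,"rx":0,"ry":0,"rz":0},{"fingers":0,"dx":-0.05,"dy":0,"dz":0.04,"rx":0,"ry":0,"rz":0},{"fingers":0,"dx":0,"dy":0,"dz":0,"rx":0,"ry":0,"rz":0},{"fingers":0,"dx":0,"dy":0,"dz":0,"rx":0,"ry":0,"rz":0}]';python3 -c "
from h import *
s=snap('top','t34.png');q=snap('side','s34.png')
a=cv2.resize(s['frame'][170:320,150:330,::-1],None,fx=4,fy=4,interpolation=cv2.INTER_CUBIC);cv2.imwrite('pics/z34.png',a)
b=cv2.imread('pics/s34.png');cv2.imwrite('pics/z34s.png',cv2.resize(b[190:350,225:435],None,fx=3.7,fy=3.7,interpolation=cv2.INTER_CUBIC))
ridge=onz(s,[[0,0]],.055)
uv=np.array([[0,0]])
for w in wets(s,zt=.014,tol=.02): print({k:np.round(v,4) for k,v in w.items()})"
```

```text
time_s: 54.12
tool_pos: [0.2755, 0.1719, 0.2326]
tool_rot: [-0.152, 0.988, 0.0, -0.0]
ft_force: [-0.2, 0.3, -0.7]
opening: 0.0427
```

View pics/z34.png

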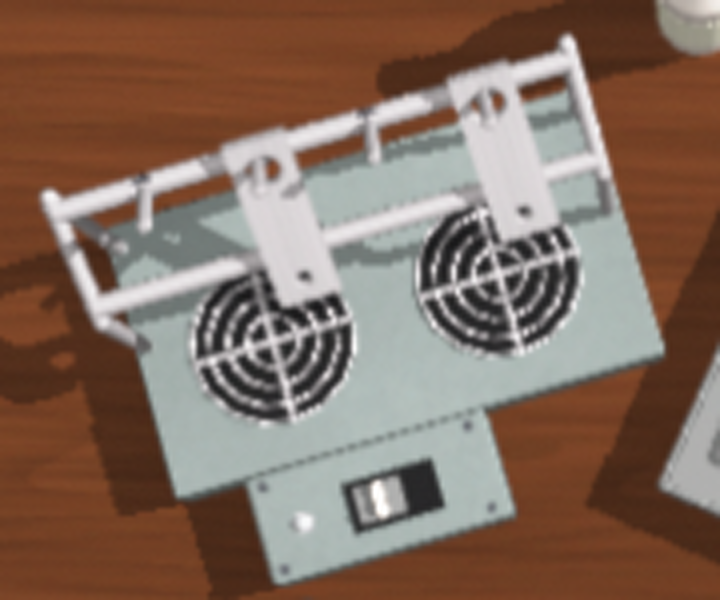

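View pics/z34s.png

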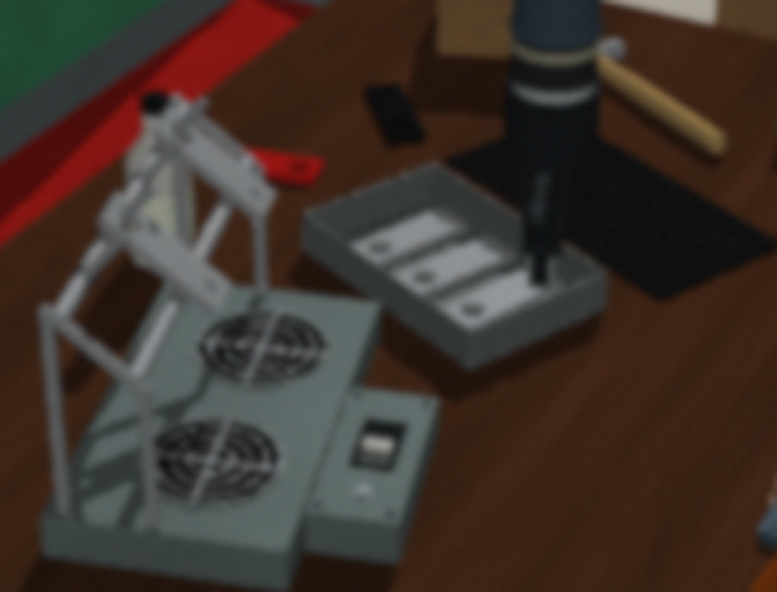

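View pics/t34.png

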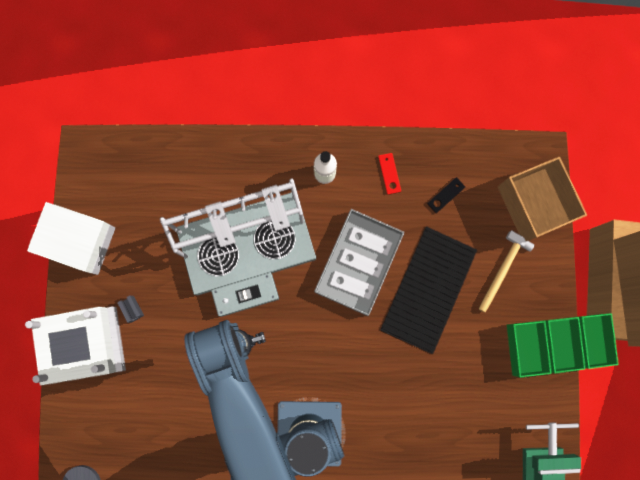

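```bash
python3 -c "
from h import *
print(hand_in())"
```

```text
the job is handed in; nothing more can be done
None
```

The job is done and handed in at about 54 s of the 210 s allowed, with no verdict reported back.

- **Order of work:** I slid the switch off first. Next I moved the three dry straps (pegs 1, 3 and 4) into the grey tray, lying flat side by side. I then hung the two washed straps by their large holes on pegs 3 and 1, and slid the switch back on.
- **Last checks:** In the final pictures the switch ridge sits at the same pixel as at the start. Both washed straps hang on their own pegs; I pressed each against the bars with about 16–18 N before letting go. The mat is empty, and the bottle, hammer, V-block, tray and look-alikes look unmoved to the eye.
- **Reported tool position was wrong:** The measured tool point lay about 31 mm beyond the real fingertips. I found this from the side view and by touching the control box, and corrected every later move for it.
- **Knocked strap:** One washed strap was pushed part-way off the mat towards the tray during the run. I measured it again before gripping it.
- **Small disagreement:** As the washed straps were held over the pegs, the camera put their holes 2–3 mm from where the grip predicted. I corrected for this before lowering them, and both went on cleanly.

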